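# Lap the flats of the press rams in the V-groove fixture

## Robot

A 6-joint arm with a two-finger parallel gripper is mounted at the origin on a cart in front of the work surface, level with it; the furniture and walls round the work are solid. World frame = base frame: x ahead of the robot, y to its left, z up, the work surface at z = 0. Lengths are in m, angles in rad, forces in N, time in s.
With the tool pointing down it reaches from about 0.325 to 0.925 m from the base axis. Payload 3.1 kg.
Tool frame: the origin (TCP) lies at the very end of the fingers, on their centre line; the grasp point (between the pads) lies 19 mm behind it; z points along the fingers, y is the line along which they close (so a half turn about z gives the same grasp; the last joint's range is limited). The gripper opens to 85 mm and grips with 20 to 120 N. Pads are 22 mm wide; open, the fingers measure 114 mm over their backs; the gripper's body (76 mm by 85 mm) begins 54 mm behind the grasp point. The pads swing forward as they close: fully open they stand 13 mm farther back than shut.
Start: joints at [-0.112, 0.217, 1.613, -0, 1.311, -0.112], TCP at [0.625, 0, 0.231] pointing down, gripper open.
Joint ranges: [-2.75, 2.75], [-0.78, 2.1], [0.31, 2.55], [-1.13, 4.27], [0.13, 2.63], [-2.58, 2.58]. Speed limits (rad/s): [2.79, 2.79, 3.14, 3.14, 3.14, 3.14].

## Interface

Orientations are given as a unit quaternion [w, x, y, z].
In Python, from station import manip, cams gives the robot as it stands.
- The arm moves only by the tool servo_tool, never from a script. Its argument "rows" is a list of rows, each an object of numbers: "claw": the finger opening in mm, from 0 to 85.4; "dx", "dy", "dz": the shift along the tool's x, y, z in mm; "ax", "ay", "az": the turn, a rotation vector about the tool's x, y, z in rad. In form: [{"claw": .., "dx": .., "dy": .., "dz": .., "ax": .., "ay": .., "az": ..}, ...]. A call has 1 to 5 rows; each row is the pose to reach, as a shift and turn from the pose commanded when the call began, along the tool's axes at that moment; what a row does not reach only later rows make up. A row lasts 1/10 s, in which the tool goes at most 50 mm and 8.59 degrees, less where a joint would pass 70% of its speed; a pose out of reach is approached as far as the arm can. A call with a gripper value outside its range is refused whole. The fingers move at their own pace and stop on an object; "force" is the grip in N (left out, the last holds). Time passes only in rows, so rows that repeat a pose let the fingers close. It gives the time, the measured TCP pose, the force, the opening and the grip force at its end, in the units of the state.
- manip.get_obs(): the state, without advancing time (a new reading comes with each control period).
- cams.capture(name): name is "scene" or "side" or "wrist"; returns (picture, depth): 480x640x3 uint8, red, green, blue; 480x640 float32, m along the optical axis (not along the pixel's ray), 0 where there is no reading.
- cams.camera_params(name): a dict with "mtx" (3x3 intrinsics, pixels), "view" (4x4, takes a point from world to camera coordinates); the wrist camera has in their place "mount" (4x4, takes a point from camera to tool coordinates, whose origin is the TCP and whose axes are the flange's). Camera axes: x right, y up, looking along -z (the intrinsics and any distortion apply to the point x, -y, -z); pixel columns grow to the right and rows downward; lengths in m; the calibration is good to about 2 mm. A picture is of the moment at which its call begins: read the wrist's pose just before it. camera_params takes no time and is no camera call.
- manip.close_job(): hands the job in; it is judged then, once.
The state is a dict: "clock": time; "joint_pos": joint angles; "dq": joint speeds; "joint_torque": joint torques, N m; "eef_pos": TCP position; "tcp_rot": TCP orientation; "contact_force": force on the tool from outside, world axes, zero at the start; "torque": the same for the moment, N m; "gripper_width": opening from 0.0 (shut) to 1.0 (fully open); "grasp_force": force on a finger pad.
Only numpy, scipy, OpenCV 4.12 (cv2) and the standard library are available. Lean on these libraries where they do the work, as an engineer would, in place of code of your own. Each camera call takes 0.05 s, during which the arm holds its last target. There are 200 camera calls.

## Task

Dress the flats of the press rams lying in the V-groove fixture: roll every ram until its flat faces straight up, wind the crank clockwise to the stop so that the clamp beam comes fully down, then lay the hand lap across the flats of all the rams and, keeping it flat on them with light pressure, sweep it from the pin end of the flats to the far end and back. Put the lap back on its cork mat, wind the crank all the way back up, and lay every ram, drawn out forward from under the beam, in a notch of the wooden rack in line with the notches; leave the other things on the bench where they are.

Things in the scene. Friction and masses are not known exactly. Their poses are not given: they have to be found in the camera images.
- fixture: grey fixture, fixed: base 222 x 290 x 14 mm, two steel cross rails with three V grooves, axes at y = +75, 0, -75 mm. x runs along the grooves away from the robot; origin on the bench below the middle groove. A ram lies with its axis at z = 58 mm. Rails at x = -46 to -34 and 60 to 72 mm, 61 mm high; between them fingers may go down to the base. A stop at x = 77 mm ends the grooves
- clamp_beam_front (a point): middle of the clamp beam's lower front edge. The grey beam (fixture x 59 to 116 mm, 274 mm wide, 20 mm thick) spans the rams' rear ends on two posts and a screw. Raised, its underside is at z = 91 mm and a sprung brass plunger over each groove (x = 66 mm) ends at z = 80 mm, 11 mm above a ram. The crank lowers it 15 mm; then each plunger presses its ram with 10 N
- crank (a joint): crank of the clamp screw, vertical axis, in rad: 0 beam fully up (stop), grows clockwise seen from above, 18.85 (three turns) beam fully down (stop); 5 mm of beam travel a turn. At 0 and 18.85 the arm points along the fixture's +x. It turns with about 0.06 N m and stays where it is left
- crank_handle (a point): middle of the crank's upright handle, 178 mm above the bench: a black sleeve 18 mm in diameter, 47 mm tall (from 153 to 200 mm), that turns freely on its pin, 50 mm from the crank's axis; the flat crank arm under it ends at 152 mm
- crank_axis (a point): fixed point on the crank's axis (fixture x = 98 mm, y = 0) at the height of the handle's middle
- ram_1: bright steel press ram (absent in some starts): round bar 22 mm thick, 168 mm long, 0.38 kg. Origin on its axis at the middle of its flat; x along the bar, which runs from x = -92 (pin end) to +76 mm; z straight out of the flat. Flat: x -50 to +50 mm, 14 mm wide, 8.5 mm from the axis. It balances at x = -9 mm and lies within 9 mm of the stop, under the beam: draw it 26 mm forward to lift it out
- pin_1 (a point): centre of the ball on the drive pin of ram_1, 38 mm from the ram's axis at the ram's x = -82 mm; ball 14 mm in diameter on a pin 8 mm thick, which stands out of the round bar the same way as the flat faces. Pinched by its ball and led round the ram's axis, it rolls the ram in its groove; a gripper kept upright turns it only part of the way, so lean with it or repeat
- ram_2: another ram exactly like ram_1, or absent
- pin_2 (a point): centre of the ball on the drive pin of ram_2, 38 mm from the ram's axis at the ram's x = -82 mm
- ram_3: another ram exactly like ram_1, or absent
- pin_3 (a point): centre of the ball on the drive pin of ram_3, 38 mm from the ram's axis at the ram's x = -82 mm
- lap: hand lap: dark flat steel bar 200 mm long (its y), 40 mm wide (its x), 12 mm thick, 0.65 kg, with an upright round wooden knob, 22 mm in diameter, on the middle of its top, 12 to 50 mm above the lap's underside. Origin: centre of the underside, z up
- lap_mat: cork mat 250 x 124 x 4 mm, fixed, on the left of the fixture, on which the lap is kept; origin at its centre on the bench, x along its length
- ram_rack: wooden rack, fixed, right of the fixture: two cross boards on a base 150 x 186 mm, each with three V notches at y = +60, 0, -60 mm; x along the notches, origin on the bench below the middle notch. Boards at x = -46 to -34 and 60 to 72 mm, 48 mm high. A ram laid home has its origin near x = 0, axis at z = 46 mm; any notch and roll, pin end toward the robot
- oil_bottle: oiler bottle, 42 mm wide, 124 mm tall, behind the work; to be left alone; origin at its foot
- snap_dish: shallow dish of snaps, 68 mm wide; to be left alone
- masking_tape: roll of paper tape, 80 mm wide, 19 mm high; to be left alone
- tumbler: steel tumbler, 70 mm wide, 87 mm tall; to be left alone
- spool_2: standing thread spool, 33 mm wide, 55 mm tall; to be left alone

How it is judged:
On the way, in this order (a step that is already met when the one before it is completed fails the run):
1. every ram lies in its groove with its flat facing up, and the clamp beam is wound fully down (value of joint crank above 18.2 rad and angle between each of ram_1, ram_2, ram_3's own z axis and vertical below 0.12 rad and height (world z) of each of ram_1, ram_2, ram_3 below 0.064 m), for 0.2 s.
2. the lap lies flat on the flats of all rams at their pin end ((contact force between lap and ram_1 above 0.5 N or contact force between lap and ram_2 above 0.5 N or contact force between lap and ram_3 above 0.5 N) and angle between lap's own z axis and vertical below 0.05 rad and z of each of ram_1, ram_2, ram_3 in the frame of lap above -0.0103 m and y of ram_1 in the frame of lap between -0.095 and 0.095 m and x of lap in the frame of ram_1 below -0.014 m and y of ram_2 in the frame of lap between -0.095 and 0.095 m and x of lap in the frame of ram_2 below -0.014 m and y of ram_3 in the frame of lap between -0.095 and 0.095 m and x of lap in the frame of ram_3 below -0.014 m and value of joint crank above 17.9 rad), for 0.05 s.
3. the lap, still on the flats, passes their middle ((contact force between lap and ram_1 above 0.5 N or contact force between lap and ram_2 above 0.5 N or contact force between lap and ram_3 above 0.5 N) and angle between lap's own z axis and vertical below 0.05 rad and z of each of ram_1, ram_2, ram_3 in the frame of lap above -0.0103 m and y of ram_1 in the frame of lap between -0.095 and 0.095 m and x of lap in the frame of ram_1 between -0.008 and 0.008 m and y of ram_2 in the frame of lap between -0.095 and 0.095 m and x of lap in the frame of ram_2 between -0.008 and 0.008 m and y of ram_3 in the frame of lap between -0.095 and 0.095 m and x of lap in the frame of ram_3 between -0.008 and 0.008 m and value of joint crank above 17.9 rad), for 0.02 s.
4. the lap, still on the flats, has come to their far end ((contact force between lap and ram_1 above 0.5 N or contact force between lap and ram_2 above 0.5 N or contact force between lap and ram_3 above 0.5 N) and angle between lap's own z axis and vertical below 0.05 rad and z of each of ram_1, ram_2, ram_3 in the frame of lap above -0.0103 m and y of ram_1 in the frame of lap between -0.095 and 0.095 m and x of lap in the frame of ram_1 above 0.014 m and y of ram_2 in the frame of lap between -0.095 and 0.095 m and x of lap in the frame of ram_2 above 0.014 m and y of ram_3 in the frame of lap between -0.095 and 0.095 m and x of lap in the frame of ram_3 above 0.014 m and value of joint crank above 17.9 rad), for 0.05 s.
5. the lap, still on the flats, has been brought back to their pin end (all of step 2), for 0.05 s.
6. the crank is wound back until the beam is fully up (value of joint crank below 0.8 rad), for 0.2 s.
At the end, for the whole second after the job is handed in: the crank is back at its upper stop (below 0.8 rad); the lap lies flat on the cork mat (its centre within 105 mm lengthwise and 50 mm crosswise of the mat's centre); every ram lies in a notch of the wooden rack, within 20 mm lengthwise of home and in line with it within 0.1 rad; all at rest (value of joint crank below 0.8 rad and x of lap in the frame of lap_mat between -0.105 and 0.105 m and y of lap in the frame of lap_mat between -0.05 and 0.05 m and height (world z) of lap below 0.008 m and angle between lap's own z axis and vertical below 0.06 rad and linear speed of each of lap, ram_1, ram_2, ram_3 below 0.02 m/s and x of ram_1 in the frame of ram_rack between -0.02 and 0.02 m and y of ram_1 in the frame of ram_rack between -0.068 and 0.068 m and z of ram_1 in the frame of ram_rack between 0.041 and 0.0495 m and angle between the x axis of each of ram_1, ram_2, ram_3 and the x axis of ram_rack, either way round below 0.1 rad and x of ram_2 in the frame of ram_rack between -0.02 and 0.02 m and y of ram_2 in the frame of ram_rack between -0.068 and 0.068 m and z of ram_2 in the frame of ram_rack between 0.041 and 0.0495 m and x of ram_3 in the frame of ram_rack between -0.02 and 0.02 m and y of ram_3 in the frame of ram_rack between -0.068 and 0.068 m and z of ram_3 in the frame of ram_rack between 0.041 and 0.0495 m); the robot touches nothing.
It fails at once if the lap is pressed on a ram with more than 60 N (contact force between lap and ram_1 above 60 N or contact force between lap and ram_2 above 60 N or contact force between lap and ram_3 above 60 N).
It fails at once if a bystander is shoved more than 3 cm or tipped over (distance of any of oil_bottle, snap_dish, masking_tape, tumbler, spool_2 from where it was at the start of the episode above 0.03 m or angle between any of oil_bottle, snap_dish, masking_tape, tumbler, spool_2's own z axis and vertical above 0.5 rad).
Of ram_1, ram_2, ram_3 only 2 to 3 are there at a start; the rules pass over those that are not, and their reading is None.
At some moment in a run one of lap may be knocked a few centimetres aside while the robot is not near it.
Once in a run the grip may slacken for a moment while it holds something.
It also fails if it takes over 210 s, if anything falls off the work surface, if the arm or the gripper's body presses on something with over 40 N, if the wrist force passes 120 N, or if a joint passes its speed limit or range.

## Working session

There is one attempt and no reset: what is moved stays moved. The work goes in short steps, Python scripts to look and compute and a tool call to move; the robot and the scene stay as the last step left them, time stands still between calls to the robot, and variables do not carry over. Pictures are saved under pics/ and viewed, at most 14 in all, crops included, and the job is handed in when it is done.

Besides the shell and the picture viewer there is one more tool, called after ">>>" as a command line: name --argument value ..., lists and objects as JSON in quotes. servo_tool: Moves the arm, as the interface text tells. Its arguments: {"type":"object","properties":{"rows":{"type":"array"},"force":{"type":"number"}},"required":["rows"]}

```bash
ls; mkdir -p pics; cat > h.py <<'E'
import numpy as np, cv2
from scipy.spatial.transform import Rotation as R
from station import manip, cams
def T():
    o=manip.get_obs(); M=np.eye(4); q=o['tcp_rot']
    M[:3,:3]=R.from_quat([q[1],q[2],q[3],q[0]]).as_matrix(); M[:3,3]=o['eef_pos']; return M
def shot(name,tag):
    M=T(); im,d=cams.capture(name); p=cams.camera_params(name)
    c2w=M@np.array(p['mount']) if name=='wrist' else np.linalg.inv(np.array(p['view']))
    np.savez(f'pics/{tag}.npz',im=im,d=d,K=np.array(p['mtx']),c2w=c2w)
    cv2.imwrite(f'pics/{tag}.png',im[:,:,::-1]); return im,d
class S:
    def __init__(s,tag):
        z=np.load(f'pics/{tag}.npz'); s.im,s.d,s.K,s.c=z['im'],z['d'],z['K'],z['c2w']
    def ray(s,u,v):
        r=np.array([(u-s.K[0,2])/s.K[0,0],-(v-s.K[1,2])/s.K[1,1],-1]); return s.c[:3,:3]@r
    def pt(s,u,v,w=1):   # by depth
        p=s.d[int(v)-w:int(v)+w+1,int(u)-w:int(u)+w+1]; p=p[p>0]
        return s.c[:3,3]+s.ray(u,v)*np.median(p) if p.size else None
    def atz(s,u,v,z):    # ray at height z
        r=s.ray(u,v); return s.c[:3,3]+r*(z-s.c[2,3])/r[2]
    def cloud(s):
        v,u=np.mgrid[:480,:640]; d=s.d
        r=np.stack([(u-s.K[0,2])/s.K[0,0],-(v-s.K[1,2])/s.K[1,1],-np.ones_like(d)],-1)*d[...,None]
        return r@s.c[:3,:3].T+s.c[:3,3]
    def px(s,P):
        q=np.linalg.inv(s.c)@np.append(P,1); return s.K[0,0]*q[0]/-q[2]+s.K[0,2], s.K[1,1]*q[1]/q[2]+s.K[1,2]
E
python3 - <<'E'
from h import *
import json
print(manip.get_obs())
for n in('scene','side','wrist'):
    im,d=shot(n,n+'0'); p=cams.camera_params(n); print(n,{k:np.round(v,3).tolist() for k,v in p.items()}, (d>0).mean())
E
```

```text
pics
{'clock': 0.0, 'joint_pos': array([-1.12182129e-01,  2.17770813e-01,  1.61491911e+00,  1.50144147e-05,
        1.31130484e+00, -1.12208643e-01]), 'dq': array([-2.17677122e-05,  2.03610207e-03, -6.45825079e-04,  1.25684110e-03,
        7.96127177e-04, -6.26839098e-04]), 'joint_torque': array([-2.90135131e-04, -3.96841800e+01, -3.03850436e+01, -2.80225659e-04,
        9.87685227e-03,  9.68610237e-06]), 'eef_pos': array([6.24189084e-01, 1.29148596e-04, 2.29965792e-01]), 'tcp_rot': array([-0.00094354,  0.70709827,  0.70711428, -0.00074318]), 'contact_force': array([-0.78655699,  0.76654047, -0.54985964]), 'torque': array([ 0.02276402, -0.00617709, -0.01876338]), 'grasp_force': 0.0, 'gripper_width': 0.9979612967513669}
scene {'mtx': [[505.287, 0.0, 328.43], [0.0, 505.287, 244.278], [0.0, 0.0, 1.0]], 'view': [[0.836, -0.549, 0.003, -0.479], [0.232, 0.358, 0.905, -0.228], [-0.498, -0.755, 0.426, -1.074], [0.0, 0.0, 0.0, 1.0]]} 0.9532942708333333
side {'mtx': [[475.389, 0.0, 317.461], [0.0, 475.389, 239.673], [0.0, 0.0, 1.0]], 'view': [[-0.999, 0.044, 0.018, 0.576], [-0.004, -0.454, 0.891, -0.12], [0.048, 0.89, 0.454, -1.28], [0.0, 0.0, 0.0, 1.0]]} 0.99599609375
wrist {'mtx': [[419.003, 0.0, 327.506], [0.0, 419.003, 238.659], [0.0, 0.0, 1.0]], 'mount': [[-0.001, 0.963, 0.269, 0.069], [1.0, 0.0, 0.001, 0.0], [0.001, 0.269, -0.963, -0.143], [0.0, 0.0, 0.0, 1.0]]} 0.995703125
```

View pics/scene0.png

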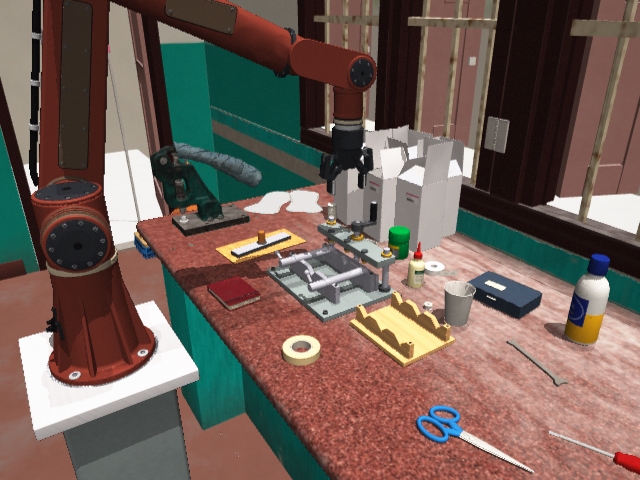

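View pics/wrist0.png

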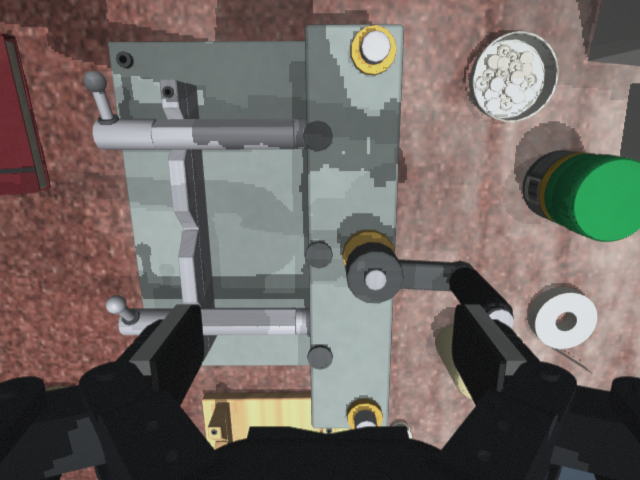

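View pics/side0.png

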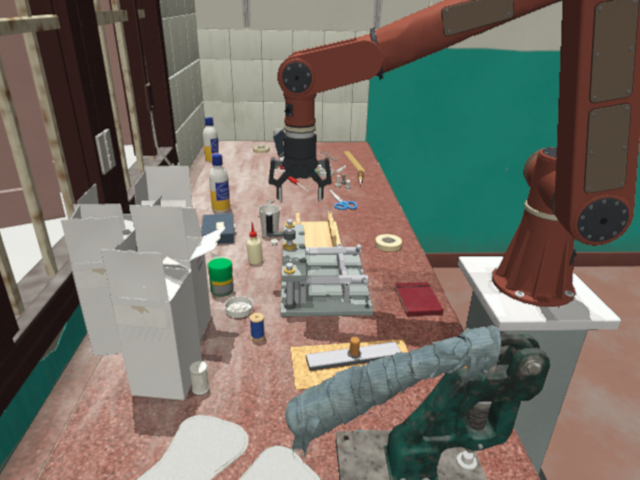

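```bash
cat > a.py <<'E'
from h import *
w=S('wrist0'); P=w.cloud()
m=(P[...,2]>.105)&(P[...,2]<.117); m[380:]=0
pts=P[m][:,:2]; print(len(pts),P[m][:,2].mean())
r=cv2.minAreaRect((pts*1000).astype(np.float32)); print('beam',r)
for n,(u,v) in dict(ballA=(94,79),ballB=(116,303),handle=(500,318),screw=(375,280),A1=(110,133),A2=(140,132),A3=(220,133),A4=(285,132),B1=(135,318),B2=(260,318),B3=(290,320),base=(112,45)).items(): print(n,np.round(w.pt(u,v),4))
for n in('scene0','side0'):
    s=S(n); 
    for k,q in {'scene0':dict(knob=(262,234),tape=(301,349),rack1=(372,296)),'side0':dict(knob=(354,342),lapR=(305,362),lapL=(403,348),tape=(388,242),book=(418,298),spool=(257,317),tumb=(270,210))}[n].items(): print(n,k,np.round(s.pt(*q),4))
# mat by colour in side cloud
for n in('side0','scene0'):
    s=S(n); Q=s.cloud(); hsv=cv2.cvtColor(s.im,cv2.COLOR_RGB2HSV)
    for nm,b in dict(mat=(.35,.1,.9,.6,0,.007),rack=(-.4,.45,-.05,.9,.001,.06)).items():
        x,y=Q[...,0],Q[...,1]
        if nm=='mat': k=(y>.15)&(y<.42)&(x>.4)&(x<.85)
        else: k=(y<-.1)&(y>-.4)&(x>.4)&(x<.85)
        k&=(hsv[...,0]>12)&(hsv[...,0]<28)&(hsv[...,1]>90)&(hsv[...,2]>120)
        k=cv2.morphologyEx(k.astype(np.uint8),cv2.MORPH_OPEN,np.ones((3,3)))>0
        q=Q[k]; print(n,nm,len(q),np.median(q[:,2]) if len(q) else 0)
        if len(q)>20: print(cv2.minAreaRect((q[:,:2]*1000).astype(np.float32)))
E
python3 a.py
```

```text
26901 0.11179662121753611
beam ((638.7669067382812, 7.2051239013671875), (58.95661544799805, 232.7945556640625), 0.11555740982294083)
ballA [0.4703 0.0965 0.0799]
ballB [ 0.4686 -0.0588  0.0902]
handle [ 0.7003 -0.014   0.2046]
screw [ 0.65   -0.0135  0.1601]
A1 [0.4708 0.0618 0.0697]
A2 [0.492  0.0625 0.0698]
A3 [0.5482 0.0617 0.0695]
A4 [0.594  0.0624 0.0696]
B1 [ 0.4701 -0.0815  0.0687]
B2 [ 0.5693 -0.0832  0.0651]
B3 [ 0.5936 -0.0844  0.0662]
base [0.4537 0.1278 0.0143]
scene0 knob [0.5144 0.2748 0.0458]
scene0 tape [ 0.3573 -0.2207 -0.0008]
scene0 rack1 [ 0.606  -0.1471  0.0125]
side0 knob [0.516  0.2939 0.0524]
side0 lapR [0.6158 0.2966 0.0041]
side0 lapL [0.4026 0.2573 0.0042]
side0 tape [ 0.3447 -0.2506  0.0004]
side0 book [0.3292 0.0804 0.0138]
side0 spool [0.719  0.2063 0.0535]
side0 tumb [ 0.7151 -0.352   0.0656]
side0 mat 1551 0.0040128384642433845
((520.0953369140625, 285.1400146484375), (256.9837951660156, 133.2085418701172), 9.839469909667969)
side0 rack 159 0.029008360097753316
((526.3076782226562, -290.5880126953125), (23.154016494750977, 186.43275451660156), 1.420629858970642)
scene0 mat 834 0.0022136322813324227
((523.9819946289062, 300.13336181640625), (254.5238494873047, 142.0504150390625), 3.7859466075897217)
scene0 rack 1835 0.011969276926927952
((587.9222412109375, -264.670654296875), (183.50653076171875, 246.6747589111328), 0.7991881966590881)
```

>>> servo_tool --rows '[{"claw": 40, "dx": 20, "dy": -32, "dz": 20}, {"claw": 40, "dx": 40, "dy": -64, "dz": 40}, {"claw": 40, "dx": 60, "dy": -96, "dz": 65}, {"claw": 40, "dx": 80, "dy": -128, "dz": 85}, {"claw": 40, "dx": 97, "dy": -158, "dz": 106}]' --force 25

```text
validation failed for argument at $.ro...
```

>>> servo_tool --rows '[{"claw": 40, "dz": 0}, {"claw": 40, "dz": 15}, {"claw": 40, "dz": 35}, {"claw": 40, "dz": 55}, {"claw": 36, "dz": 65}]'

```text
validation failed for argument at $.ro...
```

>>> servo_tool --rows '[{"claw": 10}, {"claw": 10}, {"claw": 10}, {"claw": 10}, {"claw": 10}]'

```text
validation failed for argument at $.ro...
```

>>> servo_tool --rows '[{"claw": 40, "dx": 20, "dy": -32, "dz": 20, "ax": 0, "ay": 0, "az": 0}, {"claw": 40, "dx": 40, "dy": -64, "dz": 40, "ax": 0, "ay": 0, "az": 0}, {"claw": 40, "dx": 60, "dy": -96, "dz": 65, "ax": 0, "ay": 0, "az": 0}, {"claw": 40, "dx": 80, "dy": -128, "dz": 85, "ax": 0, "ay": 0, "az": 0}, {"claw": 40, "dx": 97, "dy": -158, "dz": 106, "ax": 0, "ay": 0, "az": 0}]' --force 25

```text
clock: 0.65
eef_pos: [0.4651, 0.0978, 0.1241]
tcp_rot: [-0.0, 0.707, 0.707, -0.0]
contact_force: [0.5, 0.2, -0.1]
gripper_width: 0.471
grasp_force: 0.0
```

>>> servo_tool --rows '[{"claw": 40, "dx": 0, "dy": 1, "dz": 15, "ax": 0, "ay": 0, "az": 0}, {"claw": 40, "dx": 0, "dy": 1, "dz": 35, "ax": 0, "ay": 0, "az": 0}, {"claw": 40, "dx": 0, "dy": 1, "dz": 55, "ax": 0, "ay": 0, "az": 0}, {"claw": 40, "dx": 0, "dy": 1, "dz": 65, "ax": 0, "ay": 0, "az": 0}, {"claw": 30, "dx": 0, "dy": 1, "dz": 65, "ax": 0, "ay": 0, "az": 0}]'

```text
clock: 1.15
eef_pos: [0.4662, 0.0969, 0.0586]
tcp_rot: [-0.001, 0.707, 0.707, -0.002]
contact_force: [-0.6, 0.5, 0.7]
gripper_width: 0.354
grasp_force: 0.0
```

>>> servo_tool --rows '[{"claw": 10, "dx": 0, "dy": 0, "dz": 0, "ax": 0, "ay": 0, "az": 0}, {"claw": 10, "dx": 0, "dy": 0, "dz": 0, "ax": 0, "ay": 0, "az": 0}, {"claw": 10, "dx": 0, "dy": 0, "dz": 0, "ax": 0, "ay": 0, "az": 0}, {"claw": 10, "dx": 0, "dy": 0, "dz": 0, "ax": 0, "ay": 0, "az": 0}]'

```text
clock: 1.55
eef_pos: [0.4685, 0.097, 0.0609]
tcp_rot: [0.0, 0.707, 0.707, 0.0]
contact_force: [-0.9, -1.5, 0.5]
gripper_width: 0.136
grasp_force: 24.3
```

>>> servo_tool --rows '[{"claw": 10, "dx": -5.5, "dy": 0, "dz": -8.7, "ax": 0, "ay": 0, "az": 0}, {"claw": 10, "dx": -12.8, "dy": 0, "dz": -15.4, "ax": 0, "ay": 0, "az": 0}, {"claw": 10, "dx": -21.6, "dy": 0, "dz": -20, "ax": 0, "ay": 0, "az": 0}, {"claw": 10, "dx": -31.3, "dy": 0, "dz": -22.2, "ax": 0, "ay": 0, "az": 0}, {"claw": 10, "dx": -34.6, "dy": 0, "dz": -22.3, "ax": 0, "ay": 0, "az": 0}]'

```text
clock: 2.05
eef_pos: [0.4656, 0.0641, 0.0841]
tcp_rot: [-0.004, 0.708, 0.706, -0.0]
contact_force: [-8.8, 8.8, 9.1]
gripper_width: 0.136
grasp_force: 25.6
```

>>> servo_tool --rows '[{"claw": 10, "dx": 0, "dy": 0, "dz": 0, "ax": 0, "ay": 0, "az": 0}, {"claw": 10, "dx": 0, "dy": 0, "dz": 0, "ax": 0, "ay": 0, "az": 0}, {"claw": 10, "dx": 0, "dy": 0, "dz": 0, "ax": 0, "ay": 0, "az": 0}]'

```text
clock: 2.35
eef_pos: [0.4654, 0.0638, 0.0834]
tcp_rot: [-0.004, 0.708, 0.706, -0.001]
contact_force: [-8.0, 6.4, 7.2]
gripper_width: 0.134
grasp_force: 25.5
```

>>> servo_tool --rows '[{"claw": 40, "dx": 0, "dy": 0, "dz": 0, "ax": 0, "ay": 0, "az": 0}, {"claw": 40, "dx": 0, "dy": 0, "dz": 0, "ax": 0, "ay": 0, "az": 0}, {"claw": 40, "dx": 0, "dy": 0, "dz": -30, "ax": 0, "ay": 0, "az": 0}, {"claw": 40, "dx": -20, "dy": 0, "dz": -70, "ax": 0, "ay": 0, "az": 0}, {"claw": 40, "dx": -60, "dy": 0, "dz": -100, "ax": 0, "ay": 0, "az": 0}]'

```text
clock: 2.85
eef_pos: [0.469, 0.0026, 0.1851]
tcp_rot: [0.001, 0.706, 0.708, 0.001]
contact_force: [1.5, -0.6, -0.8]
gripper_width: 0.47
grasp_force: 0.0
```

```bash
python3 -c "
from h import *
print(T()); shot('wrist','wrist1')"
```

```text
[[-3.57525005e-03  9.99988645e-01  3.15087322e-03  4.69040643e-01]
 [ 9.99993601e-01  3.57561926e-03 -1.11552335e-04  2.61916133e-03]
 [-1.22817391e-04  3.15045423e-03 -9.99995030e-01  1.85117767e-01]
 [ 0.00000000e+00  0.00000000e+00  0.00000000e+00  1.00000000e+00]]
```

View pics/wrist1.png

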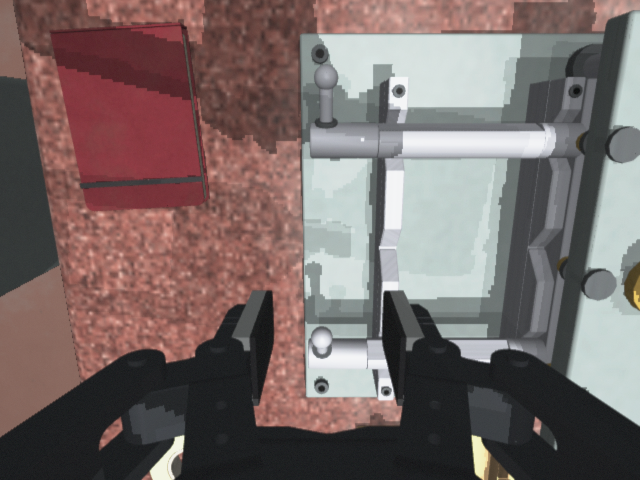

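```bash
python3 -c "
from h import *
s=S('wrist1')
def c(u,v):
    p=s.pt(u,v); r=s.ray(u,v); return p+.007*r/np.linalg.norm(r)
A=c(326,76);B=c(321,339); print(A,B,s.c[:3,3])
for u,v in((330,140),(360,141),(430,141),(500,141),(355,354),(480,352)): print(s.pt(u,v))
P=s.cloud()
for a,b in((330,360),(440,510)):
    m=P[100:180,a:b].reshape(-1,3); m=m[m[:,2]>.063]; print('A span',m[:,1].min(),m[:,1].max(),m[:,2].max())
"
```

```text
[0.46828319 0.09711189 0.07130529] [ 0.46538492 -0.06338179  0.08514673] [0.4687398  0.07199213 0.32833797]
[0.47075935 0.06120498 0.06918363]
[0.488873   0.06065719 0.06892432]
[0.53111108 0.06078244 0.06906825]
[0.57332457 0.060908   0.06922081]
[ 0.48887975 -0.08436962  0.06830823]
[ 0.57718166 -0.08423482  0.06563511]
A span 0.051245591925782735 0.08417715121334447 0.3283379685610676
A span 0.050841370978519006 0.07199212565101412 0.3283379685610676
```

```bash
cat > plan.py <<'E'
import numpy as np, json, sys
from scipy.spatial.transform import Rotation as R, Slerp
R0=R.from_matrix(np.array([[0,1,0],[1,0,0],[0,0,-1.]]))
def rot(lean,yaw): return R.from_euler('z',yaw,degrees=True)*R.from_euler('x',lean,degrees=True)*R0
def load(): z=np.load('cmd.npz'); return z['p'],R.from_matrix(z['R'])
def save(p,r): np.savez('cmd.npz',p=p,R=r.as_matrix())
def go(wps,mm=38,deg=7.5,q=.5):
    """wps: (x,y,z[mm],lean,yaw,claw[,hold rows]); prints the rows, 5 a call"""
    p,r=load(); seq=[]
    for w in wps:
        t=np.array(w[:3],float); rt=rot(w[3],w[4])
        n=max(1,int(np.ceil(max(np.linalg.norm(t-p)/mm,np.degrees((rt*r.inv()).magnitude())/deg-.001))))
        if n>0:
            sl=Slerp([0,1],R.concatenate([r,rt])) 
            seq+=[(p+(t-p)*k/n,sl(k/n),w[5]) for k in range(1,n+1)]
        if len(w)>6: seq+=[(t,rt,w[5])]*w[6]
        p,r=t,rt
    p,r=load()
    for i in range(0,len(seq),5):
        rows=[]
        for t,rt,c in seq[i:i+5]:
            d=np.round(r.inv().apply(t-p)/q)*q; a=np.round((r.inv()*rt).as_rotvec(),3)+0.
            rows.append(dict(zip(("claw","dx","dy","dz","ax","ay","az"),[c,*(d+0.).tolist(),*a.tolist()])))
        p,r=p+r.apply(d),r*R.from_rotvec(a); print(json.dumps(rows))
    save(p,r); print('end',np.round(p,1),np.round(r.as_quat(scalar_first=True),3))
E
python3 - <<'E'
from h import *; import plan
o=manip.get_obs(); print(o['eef_pos'],o['joint_pos'])
plan.save(np.array(o['eef_pos'])*1000,plan.R0)
b=np.array([468.3,97.1,71.3]); L=np.radians
def tcp(ball,f,off=13): return ball+off*np.array([0,np.sin(L(f)),-np.cos(L(f))])
hi=tcp(b,-35,-40); g=tcp(b,-35)
plan.go([(*hi,-35,0,40),(*g,-35,0,40,1),(*g,-35,0,10,4)])
E
```

```text
[ 0.47292305 -0.00434182  0.19087206] [-0.15375987 -0.08255822  2.00953507 -0.00655244  1.20082121 -0.15118766]
[{"claw": 40, "dx": 25.0, "dy": -1.0, "dz": 17.5, "ax": 0.0, "ay": -0.122, "az": 0.0}, {"claw": 40, "dx": 50.0, "dy": -2.0, "dz": 34.5, "ax": 0.0, "ay": -0.244, "az": 0.0}, {"claw": 40, "dx": 74.5, "dy": -3.0, "dz": 52.0, "ax": 0.0, "ay": -0.367, "az": 0.0}, {"claw": 40, "dx": 99.5, "dy": -3.5, "dz": 69.5, "ax": 0.0, "ay": -0.489, "az": 0.0}, {"claw": 40, "dx": 124.5, "dy": -4.5, "dz": 87.0, "ax": 0.0, "ay": -0.611, "az": 0.0}]
[{"claw": 40, "dx": 0.0, "dy": 0.0, "dz": 26.5, "ax": 0.0, "ay": 0.0, "az": 0.0}, {"claw": 40, "dx": 0.0, "dy": 0.0, "dz": 53.0, "ax": 0.0, "ay": 0.0, "az": 0.0}, {"claw": 40, "dx": 0.0, "dy": 0.0, "dz": 53.0, "ax": 0.0, "ay": 0.0, "az": 0.0}, {"claw": 10, "dx": 0.0, "dy": 0.0, "dz": 53.0, "ax": 0.0, "ay": 0.0, "az": 0.0}, {"claw": 10, "dx": 0.0, "dy": 0.0, "dz": 53.0, "ax": 0.0, "ay": 0.0, "az": 0.0}]
[{"claw": 10, "dx": 0.0, "dy": 0.0, "dz": 0.0, "ax": 0.0, "ay": 0.0, "az": 0.0}, {"claw": 10, "dx": 0.0, "dy": 0.0, "dz": 0.0, "ax": 0.0, "ay": 0.0, "az": 0.0}, {"claw": 10, "dx": 0.0, "dy": 0.0, "dz": 0.0, "ax": 0.0, "ay": 0.0, "az": 0.0}]
end [468.4  89.8  60.5] [ 0.213  0.674  0.674 -0.213]
```

```bash
cat >> plan.py <<'E'
def tcp(b,f,off=13): f=np.radians(f); return np.array(b)+off*np.array([0,np.sin(f),-np.cos(f)])
def roll(ax,b,f0,dth,claw=10,n=8,off=13):
    """lean with ball b about the axis ax (y,z) by dth degrees from lean f0"""
    w=[]
    for k in range(1,n+1):
        a=np.radians(dth*k/n); dy,dz=b[1]-ax[0],b[2]-ax[1]
        q=[b[0],ax[0]+dy*np.cos(a)-dz*np.sin(a),ax[1]+dy*np.sin(a)+dz*np.cos(a)]
        w.append((*tcp(q,f0+dth*k/n,off),f0+dth*k/n,0,claw))
    return w,q
E
python3 - <<'E'
from plan import *
save(np.array([468,2.4,182.3]),R0)
b=[467.5,97.1,72.5]; g=tcp(b,-35)
go([(*tcp(b,-35,-40),-35,0,40,1),(*g,-35,0,40,1),(*g,-35,0,10,4)])
w,q=roll((61.5,58),b,-35,67.5,n=9); print(q); go(w)
E
```

```text
[{"claw": 40, "dx": 23.5, "dy": 0.0, "dz": 15.5, "ax": 0.0, "ay": -0.122, "az": 0.0}, {"claw": 40, "dx": 47.0, "dy": 0.0, "dz": 31.0, "ax": 0.0, "ay": -0.244, "az": 0.0}, {"claw": 40, "dx": 70.5, "dy": -0.5, "dz": 46.0, "ax": 0.0, "ay": -0.367, "az": 0.0}, {"claw": 40, "dx": 94.0, "dy": -0.5, "dz": 61.5, "ax": 0.0, "ay": -0.489, "az": 0.0}, {"claw": 40, "dx": 117.5, "dy": -0.5, "dz": 77.0, "ax": 0.0, "ay": -0.611, "az": 0.0}]
[{"claw": 40, "dx": 0.0, "dy": 0.0, "dz": 0.0, "ax": 0.0, "ay": 0.0, "az": 0.0}, {"claw": 40, "dx": 0.0, "dy": 0.0, "dz": 26.5, "ax": 0.0, "ay": 0.0, "az": 0.0}, {"claw": 40, "dx": 0.0, "dy": 0.0, "dz": 53.0, "ax": 0.0, "ay": 0.0, "az": 0.0}, {"claw": 40, "dx": 0.0, "dy": 0.0, "dz": 53.0, "ax": 0.0, "ay": 0.0, "az": 0.0}, {"claw": 10, "dx": 0.0, "dy": 0.0, "dz": 53.0, "ax": 0.0, "ay": 0.0, "az": 0.0}]
[{"claw": 10, "dx": 0.0, "dy": 0.0, "dz": 0.0, "ax": 0.0, "ay": 0.0, "az": 0.0}, {"claw": 10, "dx": 0.0, "dy": 0.0, "dz": 0.0, "ax": 0.0, "ay": 0.0, "az": 0.0}, {"claw": 10, "dx": 0.0, "dy": 0.0, "dz": 0.0, "ax": 0.0, "ay": 0.0, "az": 0.0}, {"claw": 10, "dx": 0.0, 
[... 378 characters left out ...]
: 0.0, "dz": -5.0, "ax": 0.0, "ay": 0.262, "az": 0.0}, {"claw": 10, "dx": -9.0, "dy": 0.0, "dz": -6.5, "ax": 0.0, "ay": 0.393, "az": 0.0}, {"claw": 10, "dx": -12.5, "dy": 0.0, "dz": -8.0, "ax": 0.0, "ay": 0.524, "az": 0.0}]
[{"claw": 10, "dx": -2.5, "dy": 0.0, "dz": -2.5, "ax": 0.0, "ay": 0.131, "az": 0.0}, {"claw": 10, "dx": -5.5, "dy": 0.0, "dz": -4.5, "ax": 0.0, "ay": 0.262, "az": 0.0}, {"claw": 10, "dx": -9.0, "dy": 0.0, "dz": -6.5, "ax": 0.0, "ay": 0.392, "az": 0.0}, {"claw": 10, "dx": -12.5, "dy": 0.0, "dz": -7.5, "ax": 0.0, "ay": 0.523, "az": 0.0}, {"claw": 10, "dx": -16.0, "dy": 0.0, "dz": -8.5, "ax": 0.0, "ay": 0.654, "az": 0.0}]
end [467.5  68.6  85.5] [-0.198  0.679  0.679  0.198]
```

>>> servo_tool --rows '[{"claw": 40, "dx": 23.5, "dy": 0.0, "dz": 15.5, "ax": 0.0, "ay": -0.122, "az": 0.0}, {"claw": 40, "dx": 47.0, "dy": 0.0, "dz": 31.0, "ax": 0.0, "ay": -0.244, "az": 0.0}, {"claw": 40, "dx": 70.5, "dy": -0.5, "dz": 46.0, "ax": 0.0, "ay": -0.367, "az": 0.0}, {"claw": 40, "dx": 94.0, "dy": -0.5, "dz": 61.5, "ax": 0.0, "ay": -0.489, "az": 0.0}, {"claw": 40, "dx": 117.5, "dy": -0.5, "dz": 77.0, "ax": 0.0, "ay": -0.611, "az": 0.0}]'

```text
clock: 3.4
eef_pos: [0.469, 0.1211, 0.1064]
tcp_rot: [0.216, 0.674, 0.674, -0.212]
contact_force: [1.2, 0.1, -0.5]
gripper_width: 0.466
grasp_force: 0.0
```

>>> servo_tool --rows '[{"claw": 40, "dx": 0.0, "dy": 0.0, "dz": 0.0, "ax": 0.0, "ay": 0.0, "az": 0.0}, {"claw": 40, "dx": 0.0, "dy": 0.0, "dz": 26.5, "ax": 0.0, "ay": 0.0, "az": 0.0}, {"claw": 40, "dx": 0.0, "dy": 0.0, "dz": 53.0, "ax": 0.0, "ay": 0.0, "az": 0.0}, {"claw": 40, "dx": 0.0, "dy": 0.0, "dz": 53.0, "ax": 0.0, "ay": 0.0, "az": 0.0}, {"claw": 40, "dx": 0.0, "dy": 0.0, "dz": 53.0, "ax": 0.0, "ay": 0.0, "az": 0.0}]'

```text
clock: 3.9
eef_pos: [0.4679, 0.0888, 0.0629]
tcp_rot: [0.213, 0.675, 0.674, -0.213]
contact_force: [-0.4, 1.1, -0.5]
gripper_width: 0.467
grasp_force: 0.0
```

>>> servo_tool --rows '[{"claw": 10, "dx": 0.0, "dy": 0.0, "dz": 0.0, "ax": 0.0, "ay": 0.0, "az": 0.0}, {"claw": 10, "dx": 0.0, "dy": 0.0, "dz": 0.0, "ax": 0.0, "ay": 0.0, "az": 0.0}, {"claw": 10, "dx": 0.0, "dy": 0.0, "dz": 0.0, "ax": 0.0, "ay": 0.0, "az": 0.0}, {"claw": 10, "dx": 0.0, "dy": 0.0, "dz": 0.0, "ax": 0.0, "ay": 0.0, "az": 0.0}, {"claw": 10, "dx": 0.0, "dy": 0.0, "dz": 0.0, "ax": 0.0, "ay": 0.0, "az": 0.0}]'

```text
clock: 4.4
eef_pos: [0.4686, 0.0902, 0.063]
tcp_rot: [0.213, 0.674, 0.675, -0.211]
contact_force: [1.5, 2.4, 2.3]
gripper_width: 0.139
grasp_force: 24.4
```

>>> servo_tool --rows '[{"claw": 10, "dx": -1.5, "dy": 0.0, "dz": -1.5, "ax": 0.0, "ay": 0.066, "az": 0.0}, {"claw": 10, "dx": -2.5, "dy": 0.0, "dz": -2.5, "ax": 0.0, "ay": 0.131, "az": 0.0}, {"claw": 10, "dx": -5.5, "dy": 0.0, "dz": -5.0, "ax": 0.0, "ay": 0.262, "az": 0.0}, {"claw": 10, "dx": -9.0, "dy": 0.0, "dz": -6.5, "ax": 0.0, "ay": 0.393, "az": 0.0}, {"claw": 10, "dx": -12.5, "dy": 0.0, "dz": -8.0, "ax": 0.0, "ay": 0.524, "az": 0.0}]'

```text
clock: 4.9
eef_pos: [0.4679, 0.0846, 0.0769]
tcp_rot: [0.03, 0.706, 0.707, -0.028]
contact_force: [-1.8, 0.4, 0.0]
gripper_width: 0.132
grasp_force: 24.5
```

>>> servo_tool --rows '[{"claw": 10, "dx": -2.5, "dy": 0.0, "dz": -2.5, "ax": 0.0, "ay": 0.131, "az": 0.0}, {"claw": 10, "dx": -5.5, "dy": 0.0, "dz": -4.5, "ax": 0.0, "ay": 0.262, "az": 0.0}, {"claw": 10, "dx": -9.0, "dy": 0.0, "dz": -6.5, "ax": 0.0, "ay": 0.392, "az": 0.0}, {"claw": 10, "dx": -12.5, "dy": 0.0, "dz": -7.5, "ax": 0.0, "ay": 0.523, "az": 0.0}, {"claw": 10, "dx": -16.0, "dy": 0.0, "dz": -8.5, "ax": 0.0, "ay": 0.654, "az": 0.0}]'

```text
clock: 5.4
eef_pos: [0.4682, 0.0686, 0.0876]
tcp_rot: [-0.199, 0.678, 0.679, 0.201]
contact_force: [-0.2, 0.1, 2.9]
gripper_width: 0.138
grasp_force: 24.7
```

>>> servo_tool --rows '[{"claw": 10, "dx": 0.0, "dy": 0.0, "dz": 0.0, "ax": 0.0, "ay": 0.0, "az": 0.0}, {"claw": 10, "dx": 0.0, "dy": 0.0, "dz": 0.0, "ax": 0.0, "ay": 0.0, "az": 0.0}, {"claw": 10, "dx": 0.0, "dy": 0.0, "dz": 0.0, "ax": 0.0, "ay": 0.0, "az": 0.0}]'

```text
clock: 5.7
eef_pos: [0.4673, 0.0688, 0.0857]
tcp_rot: [-0.197, 0.679, 0.679, 0.197]
contact_force: [-1.6, -2.0, 2.9]
gripper_width: 0.132
grasp_force: 25.0
```

```bash
python3 - <<'E'
from h import *; shot('wrist','wrist2'); shot('side','side2')
im=cv2.imread('pics/side2.png')[200:330,250:400]; cv2.imwrite('pics/s2.png',cv2.resize(im,None,fx=4,fy=4))
from plan import *
b=[465.4,-63,85]; p,r=load(); d=-r.apply([0,0,1])*55
g=tcp(b,-22)
go([(*p,32.5,0,40,2),(*(p+d),32.5,0,40),(*tcp(b,-22,-40),-22,0,40,2),(*g,-22,0,40,1),(*g,-22,0,10,5)])
E
```

```text
[{"claw": 40, "dx": 0.0, "dy": 0.0, "dz": 0.0, "ax": 0.0, "ay": 0.0, "az": 0.0}, {"claw": 40, "dx": 0.0, "dy": 0.0, "dz": 0.0, "ax": 0.0, "ay": 0.0, "az": 0.0}, {"claw": 40, "dx": 0.0, "dy": 0.0, "dz": 0.0, "ax": 0.0, "ay": 0.0, "az": 0.0}, {"claw": 40, "dx": 0.0, "dy": 0.0, "dz": -27.5, "ax": 0.0, "ay": 0.0, "az": 0.0}, {"claw": 40, "dx": 0.0, "dy": 0.0, "dz": -55.0, "ax": 0.0, "ay": 0.0, "az": 0.0}]
[{"claw": 40, "dx": -10.0, "dy": -0.5, "dz": -5.0, "ax": 0.0, "ay": -0.119, "az": 0.0}, {"claw": 40, "dx": -19.5, "dy": -0.5, "dz": -9.5, "ax": 0.0, "ay": -0.238, "az": 0.0}, {"claw": 40, "dx": -29.5, "dy": -1.0, "dz": -14.5, "ax": 0.0, "ay": -0.356, "az": 0.0}, {"claw": 40, "dx": -39.5, "dy": -1.0, "dz": -19.5, "ax": 0.0, "ay": -0.475, "az": 0.0}, {"claw": 40, "dx": -49.0, "dy": -1.5, "dz": -24.0, "ax": 0.0, "ay": -0.594, "az": 0.0}]
[{"claw": 40, "dx": -11.0, "dy": 0.0, "dz": 1.5, "ax": 0.0, "ay": -0.119, "az": 0.0}, {"claw": 40, "dx": -22.0, "dy": -0.5, "dz": 3.0, "ax": 0.0, "ay": -0.238, "az": 0.0}, {"claw": 40, "dx": -33.0, "dy": -0.5, "dz": 4.5, "ax": 0.0, "ay": -0.357, "az": 0.0}
[... 254 characters left out ...]
, {"claw": 40, "dx": 0.0, "dy": 0.0, "dz": 53.0, "ax": 0.0, "ay": 0.0, "az": 0.0}, {"claw": 40, "dx": 0.0, "dy": 0.0, "dz": 53.0, "ax": 0.0, "ay": 0.0, "az": 0.0}, {"claw": 10, "dx": 0.0, "dy": 0.0, "dz": 53.0, "ax": 0.0, "ay": 0.0, "az": 0.0}, {"claw": 10, "dx": 0.0, "dy": 0.0, "dz": 53.0, "ax": 0.0, "ay": 0.0, "az": 0.0}]
[{"claw": 10, "dx": 0.0, "dy": 0.0, "dz": 0.0, "ax": 0.0, "ay": 0.0, "az": 0.0}, {"claw": 10, "dx": 0.0, "dy": 0.0, "dz": 0.0, "ax": 0.0, "ay": 0.0, "az": 0.0}, {"claw": 10, "dx": 0.0, "dy": 0.0, "dz": 0.0, "ax": 0.0, "ay": 0.0, "az": 0.0}, {"claw": 10, "dx": 0.0, "dy": 0.0, "dz": 0.0, "ax": 0.0, "ay": 0.0, "az": 0.0}]
end [465.5 -68.1  73. ] [ 0.135  0.694  0.694 -0.135]
```

View pics/s2.png

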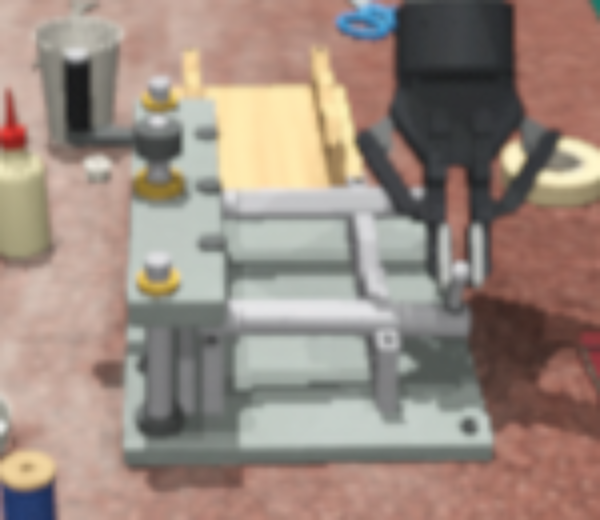

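>>> servo_tool --rows '[{"claw": 40, "dx": 0.0, "dy": 0.0, "dz": 0.0, "ax": 0.0, "ay": 0.0, "az": 0.0}, {"claw": 40, "dx": 0.0, "dy": 0.0, "dz": 0.0, "ax": 0.0, "ay": 0.0, "az": 0.0}, {"claw": 40, "dx": 0.0, "dy": 0.0, "dz": 0.0, "ax": 0.0, "ay": 0.0, "az": 0.0}, {"claw": 40, "dx": 0.0, "dy": 0.0, "dz": -27.5, "ax": 0.0, "ay": 0.0, "az": 0.0}, {"claw": 40, "dx": 0.0, "dy": 0.0, "dz": -55.0, "ax": 0.0, "ay": 0.0, "az": 0.0}]'

```text
clock: 6.3
eef_pos: [0.4663, 0.0397, 0.1318]
tcp_rot: [-0.199, 0.679, 0.679, 0.197]
contact_force: [0.7, -0.5, 0.5]
gripper_width: 0.473
grasp_force: 0.0
```

>>> servo_tool --rows '[{"claw": 40, "dx": -10.0, "dy": -0.5, "dz": -5.0, "ax": 0.0, "ay": -0.119, "az": 0.0}, {"claw": 40, "dx": -19.5, "dy": -0.5, "dz": -9.5, "ax": 0.0, "ay": -0.238, "az": 0.0}, {"claw": 40, "dx": -29.5, "dy": -1.0, "dz": -14.5, "ax": 0.0, "ay": -0.356, "az": 0.0}, {"claw": 40, "dx": -39.5, "dy": -1.0, "dz": -19.5, "ax": 0.0, "ay": -0.475, "az": 0.0}, {"claw": 40, "dx": -49.0, "dy": -1.5, "dz": -24.0, "ax": 0.0, "ay": -0.594, "az": 0.0}]'

```text
clock: 6.8
eef_pos: [0.4666, -0.0155, 0.1269]
tcp_rot: [0.012, 0.707, 0.707, -0.01]
contact_force: [-0.6, 0.0, -0.5]
gripper_width: 0.469
grasp_force: 0.0
```

>>> servo_tool --rows '[{"claw": 40, "dx": -11.0, "dy": 0.0, "dz": 1.5, "ax": 0.0, "ay": -0.119, "az": 0.0}, {"claw": 40, "dx": -22.0, "dy": -0.5, "dz": 3.0, "ax": 0.0, "ay": -0.238, "az": 0.0}, {"claw": 40, "dx": -33.0, "dy": -0.5, "dz": 4.5, "ax": 0.0, "ay": -0.357, "az": 0.0}, {"claw": 40, "dx": -33.0, "dy": -0.5, "dz": 4.5, "ax": 0.0, "ay": -0.357, "az": 0.0}, {"claw": 40, "dx": -33.0, "dy": -0.5, "dz": 4.5, "ax": 0.0, "ay": -0.357, "az": 0.0}]'

```text
clock: 7.3
eef_pos: [0.4652, -0.0473, 0.1219]
tcp_rot: [0.134, 0.694, 0.695, -0.134]
contact_force: [0.4, 0.6, 0.1]
gripper_width: 0.47
grasp_force: 0.0
```

```bash
python3 - <<'E'
from h import *; shot('wrist','wrist3'); print(T()[:3,3])
E
```

```text
[ 0.46552308 -0.04782783  0.12239768]
```

View pics/wrist3.png

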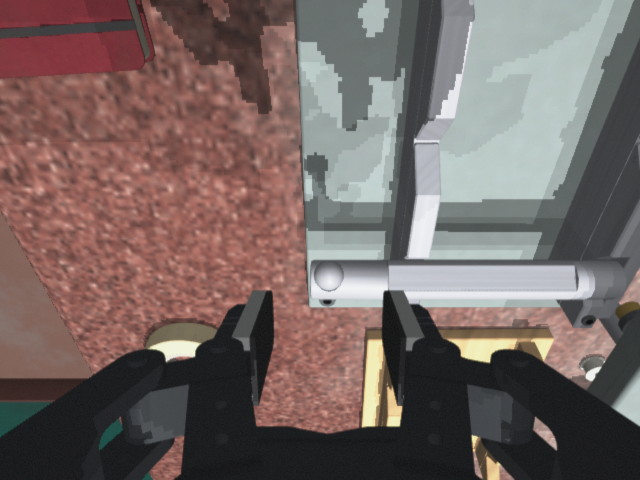

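>>> servo_tool --rows '[{"claw": 40, "dx": 0.0, "dy": 0.0, "dz": 26.5, "ax": 0.0, "ay": 0.0, "az": 0.0}, {"claw": 40, "dx": 0.0, "dy": 0.0, "dz": 53.0, "ax": 0.0, "ay": 0.0, "az": 0.0}, {"claw": 40, "dx": 0.0, "dy": 0.0, "dz": 53.0, "ax": 0.0, "ay": 0.0, "az": 0.0}, {"claw": 10, "dx": 0.0, "dy": 0.0, "dz": 53.0, "ax": 0.0, "ay": 0.0, "az": 0.0}, {"claw": 10, "dx": 0.0, "dy": 0.0, "dz": 53.0, "ax": 0.0, "ay": 0.0, "az": 0.0}]'

```text
clock: 7.85
eef_pos: [0.4664, -0.0682, 0.0747]
tcp_rot: [0.135, 0.695, 0.694, -0.134]
contact_force: [2.1, 0.0, -2.3]
gripper_width: 0.14
grasp_force: 23.9
```

>>> servo_tool --rows '[{"claw": 10, "dx": 0.0, "dy": 0.0, "dz": 0.0, "ax": 0.0, "ay": 0.0, "az": 0.0}, {"claw": 10, "dx": 0.0, "dy": 0.0, "dz": 0.0, "ax": 0.0, "ay": 0.0, "az": 0.0}, {"claw": 10, "dx": 0.0, "dy": 0.0, "dz": 0.0, "ax": 0.0, "ay": 0.0, "az": 0.0}, {"claw": 10, "dx": 0.0, "dy": 0.0, "dz": 0.0, "ax": 0.0, "ay": 0.0, "az": 0.0}]'

```text
clock: 8.25
eef_pos: [0.4665, -0.0679, 0.0742]
tcp_rot: [0.136, 0.694, 0.694, -0.134]
contact_force: [0.4, 1.7, 1.9]
gripper_width: 0.134
grasp_force: 24.5
```

```bash
python3 - <<'E'
from h import *
s=S('wrist3'); p=s.pt(329,276); r=s.ray(329,276); print(p+.007*r/np.linalg.norm(r))
for u,v in((345,280),(420,281),(560,279)): print(s.pt(u,v))
from plan import *
b=[465.4,-63,85]
w,q=roll((-88.5,58),b,-22,43.4,n=6); w[-1]=(*w[-1],3); print(q); go(w)
# then release, retreat, and look from above middle with settle
p,r=load(); d=-r.apply([0,0,1])*55
go([(*p,21.4,0,40,2),(*(p+d),21.4,0,40),(480,-60,200,0,0,40,3)])
E
```

```text
[ 0.46594267 -0.06240393  0.08522067]
[ 0.47447392 -0.08209315  0.06688123]
[ 0.51470062 -0.08410564  0.0653783 ]
[ 0.58922705 -0.08273454  0.06504072]
[465.4, np.float64(-88.52370868195953), np.float64(95.13824764172914)]
[{"claw": 10, "dx": -2.5, "dy": 0.0, "dz": -1.5, "ax": 0.0, "ay": 0.126, "az": 0.0}, {"claw": 10, "dx": -5.5, "dy": 0.0, "dz": -2.5, "ax": 0.0, "ay": 0.253, "az": 0.0}, {"claw": 10, "dx": -8.5, "dy": 0.0, "dz": -3.5, "ax": 0.0, "ay": 0.379, "az": 0.0}, {"claw": 10, "dx": -12.0, "dy": 0.0, "dz": -4.0, "ax": 0.0, "ay": 0.505, "az": 0.0}, {"claw": 10, "dx": -15.0, "dy": 0.0, "dz": -4.0, "ax": 0.0, "ay": 0.631, "az": 0.0}]
[{"claw": 10, "dx": -3.0, "dy": 0.0, "dz": -1.5, "ax": 0.0, "ay": 0.127, "az": 0.0}, {"claw": 10, "dx": -3.0, "dy": 0.0, "dz": -1.5, "ax": 0.0, "ay": 0.127, "az": 0.0}, {"claw": 10, "dx": -3.0, "dy": 0.0, "dz": -1.5, "ax": 0.0, "ay": 0.127, "az": 0.0}, {"claw": 10, "dx": -3.0, "dy": 0.0, "dz": -1.5, "ax": 0.0, "ay": 0.127, "az": 0.0}]
end [465.5 -83.8  83.1] [-0.131  0.695  0.695  0.131]
[{"claw": 40, "dx": 0.0, "dy": 0.0, "dz": 0.0, "ax": 0.0, "ay":
[... 210 characters left out ...]
0, "dz": -27.5, "ax": 0.0, "ay": 0.0, "az": 0.0}, {"claw": 40, "dx": 0.0, "dy": 0.0, "dz": -55.0, "ax": 0.0, "ay": 0.0, "az": 0.0}]
[{"claw": 40, "dx": 21.5, "dy": 5.0, "dz": -15.0, "ax": 0.0, "ay": -0.125, "az": 0.0}, {"claw": 40, "dx": 43.0, "dy": 9.5, "dz": -30.0, "ax": 0.0, "ay": -0.249, "az": 0.0}, {"claw": 40, "dx": 65.0, "dy": 14.5, "dz": -45.0, "ax": 0.0, "ay": -0.374, "az": 0.0}, {"claw": 40, "dx": 65.0, "dy": 14.5, "dz": -45.0, "ax": 0.0, "ay": -0.374, "az": 0.0}, {"claw": 40, "dx": 65.0, "dy": 14.5, "dz": -45.0, "ax": 0.0, "ay": -0.374, "az": 0.0}]
[{"claw": 40, "dx": 0.0, "dy": 0.0, "dz": 0.0, "ax": 0.0, "ay": 0.0, "az": 0.0}]
end [480.  -59.8 199.9] [-0.     0.707  0.707  0.   ]
```

>>> servo_tool --rows '[{"claw": 10, "dx": -2.5, "dy": 0.0, "dz": -1.5, "ax": 0.0, "ay": 0.126, "az": 0.0}, {"claw": 10, "dx": -5.5, "dy": 0.0, "dz": -2.5, "ax": 0.0, "ay": 0.253, "az": 0.0}, {"claw": 10, "dx": -8.5, "dy": 0.0, "dz": -3.5, "ax": 0.0, "ay": 0.379, "az": 0.0}, {"claw": 10, "dx": -12.0, "dy": 0.0, "dz": -4.0, "ax": 0.0, "ay": 0.505, "az": 0.0}, {"claw": 10, "dx": -15.0, "dy": 0.0, "dz": -4.0, "ax": 0.0, "ay": 0.631, "az": 0.0}]'

```text
clock: 8.75
eef_pos: [0.4665, -0.0806, 0.0841]
tcp_rot: [-0.088, 0.701, 0.702, 0.09]
contact_force: [-0.5, 0.6, 0.1]
gripper_width: 0.137
grasp_force: 24.7
```

>>> servo_tool --rows '[{"claw": 10, "dx": -3.0, "dy": 0.0, "dz": -1.5, "ax": 0.0, "ay": 0.127, "az": 0.0}, {"claw": 10, "dx": -3.0, "dy": 0.0, "dz": -1.5, "ax": 0.0, "ay": 0.127, "az": 0.0}, {"claw": 10, "dx": -3.0, "dy": 0.0, "dz": -1.5, "ax": 0.0, "ay": 0.127, "az": 0.0}, {"claw": 10, "dx": -3.0, "dy": 0.0, "dz": -1.5, "ax": 0.0, "ay": 0.127, "az": 0.0}]'

```text
clock: 9.15
eef_pos: [0.466, -0.0845, 0.0841]
tcp_rot: [-0.131, 0.695, 0.695, 0.131]
contact_force: [-1.9, -0.6, 5.1]
gripper_width: 0.136
grasp_force: 25.0
```

>>> servo_tool --rows '[{"claw": 40, "dx": 0.0, "dy": 0.0, "dz": 0.0, "ax": 0.0, "ay": 0.0, "az": 0.0}, {"claw": 40, "dx": 0.0, "dy": 0.0, "dz": 0.0, "ax": 0.0, "ay": 0.0, "az": 0.0}, {"claw": 40, "dx": 0.0, "dy": 0.0, "dz": 0.0, "ax": 0.0, "ay": 0.0, "az": 0.0}, {"claw": 40, "dx": 0.0, "dy": 0.0, "dz": -27.5, "ax": 0.0, "ay": 0.0, "az": 0.0}, {"claw": 40, "dx": 0.0, "dy": 0.0, "dz": -55.0, "ax": 0.0, "ay": 0.0, "az": 0.0}]'

```text
clock: 9.65
eef_pos: [0.4642, -0.1028, 0.1339]
tcp_rot: [-0.133, 0.694, 0.695, 0.131]
contact_force: [0.2, -1.3, 0.3]
gripper_width: 0.466
grasp_force: 0.0
```

>>> servo_tool --rows '[{"claw": 40, "dx": 21.5, "dy": 5.0, "dz": -15.0, "ax": 0.0, "ay": -0.125, "az": 0.0}, {"claw": 40, "dx": 43.0, "dy": 9.5, "dz": -30.0, "ax": 0.0, "ay": -0.249, "az": 0.0}, {"claw": 40, "dx": 65.0, "dy": 14.5, "dz": -45.0, "ax": 0.0, "ay": -0.374, "az": 0.0}, {"claw": 40, "dx": 65.0, "dy": 14.5, "dz": -45.0, "ax": 0.0, "ay": -0.374, "az": 0.0}, {"claw": 40, "dx": 65.0, "dy": 14.5, "dz": -45.0, "ax": 0.0, "ay": -0.374, "az": 0.0}]'

```text
clock: 10.15
eef_pos: [0.4802, -0.0584, 0.2007]
tcp_rot: [0.0, 0.706, 0.708, 0.0]
contact_force: [0.1, 0.0, 0.3]
gripper_width: 0.463
grasp_force: 0.0
```

>>> servo_tool --rows '[{"claw": 40, "dx": 0.0, "dy": 0.0, "dz": 0.0, "ax": 0.0, "ay": 0.0, "az": 0.0}]'

```text
clock: 10.25
eef_pos: [0.479, -0.0599, 0.1989]
tcp_rot: [-0.001, 0.707, 0.707, -0.001]
contact_force: [0.5, -0.7, 0.4]
gripper_width: 0.47
grasp_force: 0.0
```

```bash
python3 - <<'E'
from h import *; shot('wrist','wrist4'); print(T()[:3,3])
E
```

```text
[ 0.47882605 -0.06036407  0.1985801 ]
```

View pics/wrist4.png

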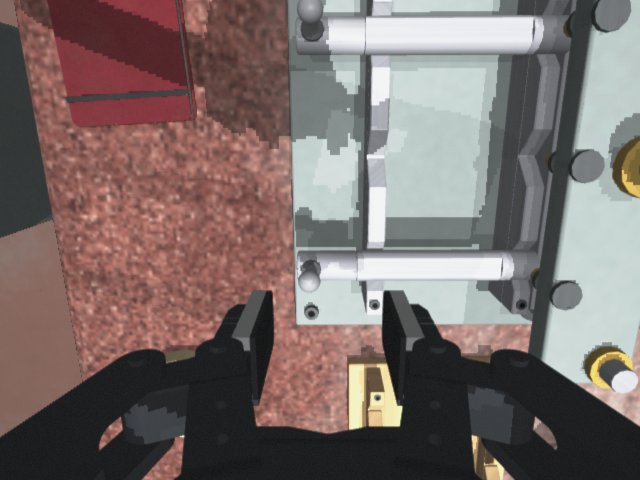

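```bash
python3 - <<'E'
from h import *
s=S('wrist4'); P=s.cloud()
for n,bu,bv,(u0,u1,v0,v1) in(('A',311,11,(385,520,26,44)),('B',310,276,(385,490,262,272))):
    p=s.pt(bu,bv); r=s.ray(bu,bv); c=p+.007*r/np.linalg.norm(r)
    q=P[v0:v1,u0:u1].reshape(-1,3); q=q[abs(q[:,2]-np.median(q[:,2]))<.004]
    m=q.mean(0); n_=np.linalg.svd(q-m,full_matrices=False)[2][2]; n_*=np.sign(n_[2])
    print(n,'ball',c,'flat mean',m,'normal deg y',np.degrees(np.arcsin(n_[1])),'x',np.degrees(np.arcsin(n_[0])))
# flat edges by mask of same height
for n,(u0,u1,v0,v1) in (('A',(400,500,5,65)),('B',(400,480,245,290))):
    q=P[v0:v1,u0:u1].reshape(-1,3); h=np.histogram(q[q[:,2]>.055][:,1],bins=np.arange(-.11,.09,.002)); 
    print(n,[(round(e,3),round(float(np.median(q[(q[:,1]>=e)&(q[:,1]<e+.002)&(q[:,2]>.055)][:,2])),4)) for e,c in zip(h[1],h[0]) if c>20])
E
```

```text
A ball [0.4701266  0.06608772 0.09520835] flat mean [0.55339467 0.05968328 0.06708377] normal deg y 9.962590232110795 x 0.07788470055465746
B ball [ 0.46773936 -0.08400544  0.09480539] flat mean [ 0.55461359 -0.08747979  0.06689293] normal deg y 2.455328234627517 x 0.06191684589509919
A [(np.float64(0.008), 0.3422), (np.float64(0.048), 0.0599), (np.float64(0.05), 0.0624), (np.float64(0.052), 0.0657), (np.float64(0.054), 0.0674), (np.float64(0.056), 0.0674), (np.float64(0.058), 0.0673), (np.float64(0.06), 0.0667), (np.float64(0.062), 0.0666), (np.float64(0.064), 0.0661), (np.float64(0.066), 0.0659), (np.float64(0.068), 0.0654), (np.float64(0.07), 0.0631)]
B [(np.float64(-0.1), 0.0636), (np.float64(-0.098), 0.0659), (np.float64(-0.096), 0.0673), (np.float64(-0.094), 0.0672), (np.float64(-0.092), 0.0672), (np.float64(-0.09), 0.0671), (np.float64(-0.088), 0.0668), (np.float64(-0.086), 0.0667), (np.float64(-0.084), 0.0664), (np.float64(-0.082), 0.0659), (np.float64(-0.08), 0.0627), (np.float64(-0.078), 0.0596)]
```

```bash
python3 - <<'E'
from plan import *
b=[466.5,-84.3,95.3]; g=tcp(b,0)
go([(*tcp(b,0,-35),0,0,36),(*g,0,0,36,1),(*g,0,0,10,4)])
w,q=roll((-88.5,58),b,0,7.5,n=2); w[-1]=(*w[-1],3); print(q); go(w)
p,r=load(); d=-r.apply([0,0,1])*50
b=[469,66,95.2]; g=tcp(b,0)
go([(*p,7.5,0,36,2),(*(p+d),7.5,0,36),(*tcp(b,0,-35),0,0,36,1),(*g,0,0,36,1),(*g,0,0,10,4)])
w,q=roll((61.3,58),b,0,9.5,n=2); w[-1]=(*w[-1],3); print(q); go(w)
p,r=load(); d=-r.apply([0,0,1])*50
go([(*p,9.5,0,36,2),(*(p+d),9.5,0,36),(480,-60,200,0,0,36,3)])
E
```

```text
[{"claw": 36, "dx": -12.5, "dy": -7.0, "dz": 35.0, "ax": 0.0, "ay": 0.0, "az": 0.0}, {"claw": 36, "dx": -24.5, "dy": -13.5, "dz": 69.5, "ax": 0.0, "ay": 0.0, "az": 0.0}, {"claw": 36, "dx": -24.5, "dy": -13.5, "dz": 93.5, "ax": 0.0, "ay": 0.0, "az": 0.0}, {"claw": 36, "dx": -24.5, "dy": -13.5, "dz": 117.5, "ax": 0.0, "ay": 0.0, "az": 0.0}, {"claw": 36, "dx": -24.5, "dy": -13.5, "dz": 117.5, "ax": 0.0, "ay": 0.0, "az": 0.0}]
[{"claw": 10, "dx": 0.0, "dy": 0.0, "dz": 0.0, "ax": 0.0, "ay": 0.0, "az": 0.0}, {"claw": 10, "dx": 0.0, "dy": 0.0, "dz": 0.0, "ax": 0.0, "ay": 0.0, "az": 0.0}, {"claw": 10, "dx": 0.0, "dy": 0.0, "dz": 0.0, "ax": 0.0, "ay": 0.0, "az": 0.0}, {"claw": 10, "dx": 0.0, "dy": 0.0, "dz": 0.0, "ax": 0.0, "ay": 0.0, "az": 0.0}, {"claw": 10, "dx": 0.0, "dy": 0.0, "dz": 0.0, "ax": 0.0, "ay": 0.0, "az": 0.0}]
end [466.5 -84.3  82.4] [-0.     0.707  0.707  0.   ]
[466.5, np.float64(-89.20455855203791), np.float64(95.52910333656735)]
[{"claw": 10, "dx": -1.5, "dy": 0.0, "dz": 0.0, "ax": 0.0, "ay": 0.065, "az": 0.0}, {"claw": 10, "dx": -3.0, "dy": 0.0, "dz": 0.0, "ax": 0.0, "ay":
[... 2836 characters left out ...]
dz": -50.0, "ax": 0.0, "ay": 0.0, "az": 0.0}]
[{"claw": 36, "dx": -25.0, "dy": 3.0, "dz": -21.5, "ax": 0.0, "ay": -0.042, "az": 0.0}, {"claw": 36, "dx": -50.5, "dy": 5.5, "dz": -43.0, "ax": 0.0, "ay": -0.083, "az": 0.0}, {"claw": 36, "dx": -75.5, "dy": 8.5, "dz": -64.5, "ax": 0.0, "ay": -0.125, "az": 0.0}, {"claw": 36, "dx": -100.5, "dy": 11.0, "dz": -85.5, "ax": 0.0, "ay": -0.166, "az": 0.0}, {"claw": 36, "dx": -100.5, "dy": 11.0, "dz": -85.5, "ax": 0.0, "ay": -0.166, "az": 0.0}]
[{"claw": 36, "dx": 0.0, "dy": 0.0, "dz": 0.0, "ax": 0.0, "ay": 0.0, "az": 0.0}, {"claw": 36, "dx": 0.0, "dy": 0.0, "dz": 0.0, "ax": 0.0, "ay": 0.0, "az": 0.0}]
end [480.  -59.8 199.9] [-0.     0.707  0.707  0.   ]
```

>>> servo_tool --rows '[{"claw": 36, "dx": -12.5, "dy": -7.0, "dz": 35.0, "ax": 0.0, "ay": 0.0, "az": 0.0}, {"claw": 36, "dx": -24.5, "dy": -13.5, "dz": 69.5, "ax": 0.0, "ay": 0.0, "az": 0.0}, {"claw": 36, "dx": -24.5, "dy": -13.5, "dz": 93.5, "ax": 0.0, "ay": 0.0, "az": 0.0}, {"claw": 36, "dx": -24.5, "dy": -13.5, "dz": 117.5, "ax": 0.0, "ay": 0.0, "az": 0.0}, {"claw": 36, "dx": -24.5, "dy": -13.5, "dz": 117.5, "ax": 0.0, "ay": 0.0, "az": 0.0}]'

```text
clock: 10.8
eef_pos: [0.4616, -0.0844, 0.0778]
tcp_rot: [-0.005, 0.708, 0.706, -0.002]
contact_force: [0.1, -0.1, -0.8]
gripper_width: 0.423
grasp_force: 0.0
```

>>> servo_tool --rows '[{"claw": 10, "dx": 0.0, "dy": 0.0, "dz": 0.0, "ax": 0.0, "ay": 0.0, "az": 0.0}, {"claw": 10, "dx": 0.0, "dy": 0.0, "dz": 0.0, "ax": 0.0, "ay": 0.0, "az": 0.0}, {"claw": 10, "dx": 0.0, "dy": 0.0, "dz": 0.0, "ax": 0.0, "ay": 0.0, "az": 0.0}, {"claw": 10, "dx": 0.0, "dy": 0.0, "dz": 0.0, "ax": 0.0, "ay": 0.0, "az": 0.0}, {"claw": 10, "dx": 0.0, "dy": 0.0, "dz": 0.0, "ax": 0.0, "ay": 0.0, "az": 0.0}]'

```text
clock: 11.3
eef_pos: [0.4671, -0.0845, 0.0836]
tcp_rot: [0.001, 0.707, 0.707, 0.0]
contact_force: [-0.2, 0.5, 0.5]
gripper_width: 0.136
grasp_force: 24.5
```

>>> servo_tool --rows '[{"claw": 10, "dx": -1.5, "dy": 0.0, "dz": 0.0, "ax": 0.0, "ay": 0.065, "az": 0.0}, {"claw": 10, "dx": -3.0, "dy": 0.0, "dz": 0.0, "ax": 0.0, "ay": 0.131, "az": 0.0}, {"claw": 10, "dx": -3.0, "dy": 0.0, "dz": 0.0, "ax": 0.0, "ay": 0.131, "az": 0.0}, {"claw": 10, "dx": -3.0, "dy": 0.0, "dz": 0.0, "ax": 0.0, "ay": 0.131, "az": 0.0}, {"claw": 10, "dx": -3.0, "dy": 0.0, "dz": 0.0, "ax": 0.0, "ay": 0.131, "az": 0.0}]'

```text
clock: 11.8
eef_pos: [0.4671, -0.0875, 0.0834]
tcp_rot: [-0.045, 0.705, 0.706, 0.046]
contact_force: [-1.4, -1.3, 3.1]
gripper_width: 0.134
grasp_force: 24.7
```

>>> servo_tool --rows '[{"claw": 36, "dx": 0.0, "dy": 0.0, "dz": 0.0, "ax": 0.0, "ay": 0.0, "az": 0.0}, {"claw": 36, "dx": 0.0, "dy": 0.0, "dz": 0.0, "ax": 0.0, "ay": 0.0, "az": 0.0}, {"claw": 36, "dx": 0.0, "dy": 0.0, "dz": 0.0, "ax": 0.0, "ay": 0.0, "az": 0.0}, {"claw": 36, "dx": 0.0, "dy": 0.0, "dz": -25.0, "ax": 0.0, "ay": 0.0, "az": 0.0}, {"claw": 36, "dx": 0.0, "dy": 0.0, "dz": -50.0, "ax": 0.0, "ay": 0.0, "az": 0.0}]'

```text
clock: 12.3
eef_pos: [0.4652, -0.093, 0.1315]
tcp_rot: [-0.048, 0.705, 0.706, 0.046]
contact_force: [1.3, 0.5, -0.2]
gripper_width: 0.425
grasp_force: 0.0
```

>>> servo_tool --rows '[{"claw": 36, "dx": 31.5, "dy": 0.5, "dz": 4.5, "ax": 0.0, "ay": -0.026, "az": 0.0}, {"claw": 36, "dx": 63.5, "dy": 1.0, "dz": 9.0, "ax": 0.0, "ay": -0.052, "az": 0.0}, {"claw": 36, "dx": 95.0, "dy": 1.5, "dz": 13.5, "ax": 0.0, "ay": -0.079, "az": 0.0}, {"claw": 36, "dx": 126.5, "dy": 2.0, "dz": 18.0, "ax": 0.0, "ay": -0.105, "az": 0.0}, {"claw": 36, "dx": 158.0, "dy": 2.5, "dz": 22.5, "ax": 0.0, "ay": -0.131, "az": 0.0}]'

```text
clock: 12.8
eef_pos: [0.4687, 0.0672, 0.1306]
tcp_rot: [0.0, 0.707, 0.707, -0.0]
contact_force: [0.1, 0.0, 0.7]
gripper_width: 0.422
grasp_force: 0.0
```

>>> servo_tool --rows '[{"claw": 36, "dx": 0.0, "dy": 0.0, "dz": 0.0, "ax": 0.0, "ay": 0.0, "az": 0.0}, {"claw": 36, "dx": 0.0, "dy": 0.0, "dz": 24.0, "ax": 0.0, "ay": 0.0, "az": 0.0}, {"claw": 36, "dx": 0.0, "dy": 0.0, "dz": 48.0, "ax": 0.0, "ay": 0.0, "az": 0.0}, {"claw": 36, "dx": 0.0, "dy": 0.0, "dz": 48.0, "ax": 0.0, "ay": 0.0, "az": 0.0}, {"claw": 10, "dx": 0.0, "dy": 0.0, "dz": 48.0, "ax": 0.0, "ay": 0.0, "az": 0.0}]'

```text
clock: 13.3
eef_pos: [0.4685, 0.0653, 0.0823]
tcp_rot: [-0.001, 0.707, 0.707, -0.001]
contact_force: [-0.6, 0.2, -0.5]
gripper_width: 0.269
grasp_force: 0.0
```

>>> servo_tool --rows '[{"claw": 10, "dx": 0.0, "dy": 0.0, "dz": 0.0, "ax": 0.0, "ay": 0.0, "az": 0.0}, {"claw": 10, "dx": 0.0, "dy": 0.0, "dz": 0.0, "ax": 0.0, "ay": 0.0, "az": 0.0}, {"claw": 10, "dx": 0.0, "dy": 0.0, "dz": 0.0, "ax": 0.0, "ay": 0.0, "az": 0.0}, {"claw": 10, "dx": 0.0, "dy": 0.0, "dz": 0.0, "ax": 0.0, "ay": 0.0, "az": 0.0}]'

```text
clock: 13.7
eef_pos: [0.4697, 0.0656, 0.0835]
tcp_rot: [0.001, 0.707, 0.707, 0.0]
contact_force: [-0.5, -1.3, 1.5]
gripper_width: 0.132
grasp_force: 24.5
```

>>> servo_tool --rows '[{"claw": 10, "dx": -2.0, "dy": 0.0, "dz": 0.0, "ax": 0.0, "ay": 0.083, "az": 0.0}, {"claw": 10, "dx": -4.0, "dy": 0.0, "dz": -0.5, "ax": 0.0, "ay": 0.166, "az": 0.0}, {"claw": 10, "dx": -4.0, "dy": 0.0, "dz": -0.5, "ax": 0.0, "ay": 0.166, "az": 0.0}, {"claw": 10, "dx": -4.0, "dy": 0.0, "dz": -0.5, "ax": 0.0, "ay": 0.166, "az": 0.0}, {"claw": 10, "dx": -4.0, "dy": 0.0, "dz": -0.5, "ax": 0.0, "ay": 0.166, "az": 0.0}]'

```text
clock: 14.2
eef_pos: [0.4699, 0.0617, 0.0839]
tcp_rot: [-0.057, 0.704, 0.705, 0.059]
contact_force: [0.2, -2.1, 3.0]
gripper_width: 0.139
grasp_force: 24.7
```

>>> servo_tool --rows '[{"claw": 36, "dx": 0.0, "dy": 0.0, "dz": 0.0, "ax": 0.0, "ay": 0.0, "az": 0.0}, {"claw": 36, "dx": 0.0, "dy": 0.0, "dz": 0.0, "ax": 0.0, "ay": 0.0, "az": 0.0}, {"claw": 36, "dx": 0.0, "dy": 0.0, "dz": 0.0, "ax": 0.0, "ay": 0.0, "az": 0.0}, {"claw": 36, "dx": 0.0, "dy": 0.0, "dz": -25.0, "ax": 0.0, "ay": 0.0, "az": 0.0}, {"claw": 36, "dx": 0.0, "dy": 0.0, "dz": -50.0, "ax": 0.0, "ay": 0.0, "az": 0.0}]'

```text
clock: 14.7
eef_pos: [0.4675, 0.0539, 0.1316]
tcp_rot: [-0.06, 0.705, 0.705, 0.057]
contact_force: [1.1, -0.5, 0.4]
gripper_width: 0.419
grasp_force: 0.0
```

>>> servo_tool --rows '[{"claw": 36, "dx": -25.0, "dy": 3.0, "dz": -21.5, "ax": 0.0, "ay": -0.042, "az": 0.0}, {"claw": 36, "dx": -50.5, "dy": 5.5, "dz": -43.0, "ax": 0.0, "ay": -0.083, "az": 0.0}, {"claw": 36, "dx": -75.5, "dy": 8.5, "dz": -64.5, "ax": 0.0, "ay": -0.125, "az": 0.0}, {"claw": 36, "dx": -100.5, "dy": 11.0, "dz": -85.5, "ax": 0.0, "ay": -0.166, "az": 0.0}, {"claw": 36, "dx": -100.5, "dy": 11.0, "dz": -85.5, "ax": 0.0, "ay": -0.166, "az": 0.0}]'

```text
clock: 15.2
eef_pos: [0.4822, -0.0618, 0.203]
tcp_rot: [0.003, 0.708, 0.707, 0.001]
contact_force: [0.9, 1.0, 0.5]
gripper_width: 0.423
grasp_force: 0.0
```

>>> servo_tool --rows '[{"claw": 36, "dx": 0.0, "dy": 0.0, "dz": 0.0, "ax": 0.0, "ay": 0.0, "az": 0.0}, {"claw": 36, "dx": 0.0, "dy": 0.0, "dz": 0.0, "ax": 0.0, "ay": 0.0, "az": 0.0}]'

```text
clock: 15.4
eef_pos: [0.4789, -0.0587, 0.1988]
tcp_rot: [-0.001, 0.707, 0.707, -0.0]
contact_force: [-0.1, 0.2, -0.0]
gripper_width: 0.419
grasp_force: 0.0
```

```bash
cat > flat.py <<'E'
from h import *
import sys
shot('wrist',sys.argv[1]); s=S(sys.argv[1]); P=s.cloud(); print(T()[:3,3])
for n,y in(('A',.0613),('B',-.0885)):
    m=(P[...,0]>.515)&(P[...,0]<.59)&(abs(P[...,1]-y)<.012)&(P[...,2]>.055)&(P[...,2]<.075); q=P[m]
    b=[(e,np.median(q[abs(q[:,1]-e)<.001][:,2])) for e in np.arange(y-.011,y+.012,.002) if (abs(q[:,1]-e)<.001).sum()>20]
    print(n,[f'{1000*e:.0f}:{1000*z:.1f}' for e,z in b])
    k=[i for i in b if i[1]>.0645]; f=np.polyfit(*np.array(k[1:-1]).T,1); print('  tilt deg to +y',-np.degrees(f[0]))
    m=(P[...,0]>.455)&(P[...,0]<.485)&(abs(P[...,1]-y)<.03)&(P[...,2]>.085)&(P[...,2]<.11); q=P[m]
    if len(q): # sphere fit, r=7mm
        from scipy.optimize import least_squares
        c=least_squares(lambda c:np.linalg.norm(q-c,axis=1)-.007,q.mean(0)-[0,0,.004],loss='soft_l1',f_scale=.001).x; print('  ball',c,len(q))
E
python3 flat.py wrist5
```

```text
[ 0.47885992 -0.05865976  0.19863374]
A ['50:61.7', '52:64.9', '54:66.8', '56:66.7', '58:66.9', '60:66.9', '62:66.8', '64:66.9', '66:66.9', '68:66.5', '70:64.1']
  tilt deg to +y -0.3642751882694743
  ball [0.46999988 0.06085465 0.0964143 ] 598
B ['-99:62.5', '-97:65.6', '-95:66.7', '-93:66.8', '-91:66.9', '-89:66.9', '-87:67.2', '-85:67.2', '-83:67.3', '-81:66.5', '-79:63.9', '-77:60.0']
  tilt deg to +y -2.9530398429803717
  ball [ 0.46731061 -0.09090524  0.09636966] 401
```

```bash
cat >> plan.py <<'E'
def circ(c,a0,a1,z,R_=50,step=24,claw=10):
    n=int(round(abs(a1-a0)/step)); return [(c[0]+R_*np.cos(np.radians(a)),c[1]-R_*np.sin(np.radians(a)),z,0,0,claw) for a in np.linspace(a0,a1,n+1)[1:]]
E
python3 - <<'E'
from plan import *
C=(650,-13.5)
go([(560,-40,250,0,0,50),(700,-13.5,250,0,0,50,2),(700,-13.5,161,0,0,50,2),(700,-13.5,161,0,0,10,5)])
go(circ(C,0,120,161)); go(circ(C,120,240,161)); go(circ(C,240,360,161))
E
```

```text
[{"claw": 50, "dx": 6.5, "dy": 26.5, "dz": -16.5, "ax": 0.0, "ay": 0.0, "az": 0.0}, {"claw": 50, "dx": 13.0, "dy": 53.5, "dz": -33.5, "ax": 0.0, "ay": 0.0, "az": 0.0}, {"claw": 50, "dx": 20.0, "dy": 80.0, "dz": -50.0, "ax": 0.0, "ay": 0.0, "az": 0.0}, {"claw": 50, "dx": 26.5, "dy": 115.0, "dz": -50.0, "ax": 0.0, "ay": 0.0, "az": 0.0}, {"claw": 50, "dx": 33.0, "dy": 150.0, "dz": -50.0, "ax": 0.0, "ay": 0.0, "az": 0.0}]
[{"claw": 50, "dx": 6.5, "dy": 35.0, "dz": 0.0, "ax": 0.0, "ay": 0.0, "az": 0.0}, {"claw": 50, "dx": 13.5, "dy": 70.0, "dz": 0.0, "ax": 0.0, "ay": 0.0, "az": 0.0}, {"claw": 50, "dx": 13.5, "dy": 70.0, "dz": 0.0, "ax": 0.0, "ay": 0.0, "az": 0.0}, {"claw": 50, "dx": 13.5, "dy": 70.0, "dz": 0.0, "ax": 0.0, "ay": 0.0, "az": 0.0}, {"claw": 50, "dx": 13.5, "dy": 70.0, "dz": 29.5, "ax": 0.0, "ay": 0.0, "az": 0.0}]
[{"claw": 50, "dx": 0.0, "dy": 0.0, "dz": 29.5, "ax": 0.0, "ay": 0.0, "az": 0.0}, {"claw": 50, "dx": 0.0, "dy": 0.0, "dz": 59.5, "ax": 0.0, "ay": 0.0, "az": 0.0}, {"claw": 50, "dx": 0.0, "dy": 0.0, "dz": 59.5, "ax": 0.0, "ay": 0.0, "az": 0.0}, {"claw": 50, "dx": 0.0,
[... 1300 characters left out ...]
 0.0, "az": 0.0}, {"claw": 10, "dx": 72.5, "dy": -15.5, "dz": 0.0, "ax": 0.0, "ay": 0.0, "az": 0.0}, {"claw": 10, "dx": 86.5, "dy": 0.0, "dz": 0.0, "ax": 0.0, "ay": 0.0, "az": 0.0}]
end [625.   29.7 160.9] [-0.     0.707  0.707  0.   ]
[{"claw": 10, "dx": 6.5, "dy": 20.0, "dz": 0.0, "ax": 0.0, "ay": 0.0, "az": 0.0}, {"claw": 10, "dx": 4.5, "dy": 40.5, "dz": 0.0, "ax": 0.0, "ay": 0.0, "az": 0.0}, {"claw": 10, "dx": -6.0, "dy": 58.5, "dz": 0.0, "ax": 0.0, "ay": 0.0, "az": 0.0}, {"claw": 10, "dx": -23.0, "dy": 70.5, "dz": 0.0, "ax": 0.0, "ay": 0.0, "az": 0.0}, {"claw": 10, "dx": -43.0, "dy": 75.0, "dz": 0.0, "ax": 0.0, "ay": 0.0, "az": 0.0}]
end [700.  -13.3 160.9] [-0.     0.707  0.707  0.   ]
```

>>> servo_tool --rows '[{"claw": 50, "dx": 6.5, "dy": 26.5, "dz": -16.5, "ax": 0.0, "ay": 0.0, "az": 0.0}, {"claw": 50, "dx": 13.0, "dy": 53.5, "dz": -33.5, "ax": 0.0, "ay": 0.0, "az": 0.0}, {"claw": 50, "dx": 20.0, "dy": 80.0, "dz": -50.0, "ax": 0.0, "ay": 0.0, "az": 0.0}, {"claw": 50, "dx": 26.5, "dy": 115.0, "dz": -50.0, "ax": 0.0, "ay": 0.0, "az": 0.0}, {"claw": 50, "dx": 33.0, "dy": 150.0, "dz": -50.0, "ax": 0.0, "ay": 0.0, "az": 0.0}]'

```text
clock: 15.95
eef_pos: [0.631, -0.0254, 0.2498]
tcp_rot: [-0.0, 0.707, 0.707, 0.0]
contact_force: [0.1, -0.5, -0.3]
gripper_width: 0.587
grasp_force: 0.0
```

>>> servo_tool --rows '[{"claw": 50, "dx": 6.5, "dy": 35.0, "dz": 0.0, "ax": 0.0, "ay": 0.0, "az": 0.0}, {"claw": 50, "dx": 13.5, "dy": 70.0, "dz": 0.0, "ax": 0.0, "ay": 0.0, "az": 0.0}, {"claw": 50, "dx": 13.5, "dy": 70.0, "dz": 0.0, "ax": 0.0, "ay": 0.0, "az": 0.0}, {"claw": 50, "dx": 13.5, "dy": 70.0, "dz": 0.0, "ax": 0.0, "ay": 0.0, "az": 0.0}, {"claw": 50, "dx": 13.5, "dy": 70.0, "dz": 29.5, "ax": 0.0, "ay": 0.0, "az": 0.0}]'

```text
clock: 16.45
eef_pos: [0.7023, -0.0131, 0.2256]
tcp_rot: [0.003, 0.707, 0.707, 0.003]
contact_force: [0.3, -0.1, -0.2]
gripper_width: 0.584
grasp_force: 0.0
```

>>> servo_tool --rows '[{"claw": 50, "dx": 0.0, "dy": 0.0, "dz": 29.5, "ax": 0.0, "ay": 0.0, "az": 0.0}, {"claw": 50, "dx": 0.0, "dy": 0.0, "dz": 59.5, "ax": 0.0, "ay": 0.0, "az": 0.0}, {"claw": 50, "dx": 0.0, "dy": 0.0, "dz": 59.5, "ax": 0.0, "ay": 0.0, "az": 0.0}, {"claw": 50, "dx": 0.0, "dy": 0.0, "dz": 59.5, "ax": 0.0, "ay": 0.0, "az": 0.0}, {"claw": 10, "dx": 0.0, "dy": 0.0, "dz": 59.5, "ax": 0.0, "ay": 0.0, "az": 0.0}]'

```text
clock: 16.95
eef_pos: [0.701, -0.0134, 0.1639]
tcp_rot: [0.001, 0.707, 0.707, 0.001]
contact_force: [0.5, -0.9, 0.4]
gripper_width: 0.434
grasp_force: 0.0
```

>>> servo_tool --rows '[{"claw": 10, "dx": 0.0, "dy": 0.0, "dz": 0.0, "ax": 0.0, "ay": 0.0, "az": 0.0}, {"claw": 10, "dx": 0.0, "dy": 0.0, "dz": 0.0, "ax": 0.0, "ay": 0.0, "az": 0.0}, {"claw": 10, "dx": 0.0, "dy": 0.0, "dz": 0.0, "ax": 0.0, "ay": 0.0, "az": 0.0}, {"claw": 10, "dx": 0.0, "dy": 0.0, "dz": 0.0, "ax": 0.0, "ay": 0.0, "az": 0.0}, {"claw": 10, "dx": 0.0, "dy": 0.0, "dz": 0.0, "ax": 0.0, "ay": 0.0, "az": 0.0}]'

```text
clock: 17.45
eef_pos: [0.7003, -0.0134, 0.1644]
tcp_rot: [0.001, 0.707, 0.707, 0.0]
contact_force: [-4.1, -0.6, 6.5]
gripper_width: 0.199
grasp_force: 24.9
```

>>> servo_tool --rows '[{"claw": 10, "dx": -20.5, "dy": -4.5, "dz": 0.0, "ax": 0.0, "ay": 0.0, "az": 0.0}, {"claw": 10, "dx": -37.5, "dy": -16.5, "dz": 0.0, "ax": 0.0, "ay": 0.0, "az": 0.0}, {"claw": 10, "dx": -48.0, "dy": -34.5, "dz": 0.0, "ax": 0.0, "ay": 0.0, "az": 0.0}, {"claw": 10, "dx": -50.0, "dy": -55.0, "dz": 0.0, "ax": 0.0, "ay": 0.0, "az": 0.0}, {"claw": 10, "dx": -43.5, "dy": -75.0, "dz": 0.0, "ax": 0.0, "ay": 0.0, "az": 0.0}]'

```text
clock: 17.95
eef_pos: [0.6278, -0.0558, 0.1644]
tcp_rot: [0.002, 0.708, 0.707, 0.004]
contact_force: [6.5, 7.8, 2.5]
gripper_width: 0.202
grasp_force: 24.9
```

>>> servo_tool --rows '[{"claw": 10, "dx": 0.0, "dy": 0.0, "dz": 0.0, "ax": 0.0, "ay": 0.0, "az": 0.0}, {"claw": 10, "dx": 0.0, "dy": 0.0, "dz": 0.0, "ax": 0.0, "ay": 0.0, "az": 0.0}]'

```text
clock: 18.15
eef_pos: [0.6269, -0.0552, 0.1644]
tcp_rot: [0.001, 0.707, 0.707, 0.003]
contact_force: [1.6, 5.1, 5.9]
gripper_width: 0.203
grasp_force: 25.2
```

```bash
python3 - <<'E'
from h import *; shot('scene','scene3')
im=cv2.imread('pics/scene3.png')[130:330,230:430]; cv2.imwrite('pics/c3.png',cv2.resize(im,None,fx=2.5,fy=2.5))
E
```

```text
(no output)
```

View pics/c3.png

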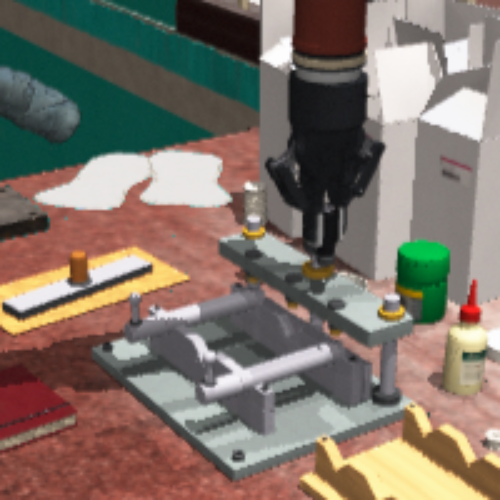

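>>> servo_tool --rows '[{"claw": 10, "dx": 14.0, "dy": -15.5, "dz": 0.0, "ax": 0.0, "ay": 0.0, "az": 0.0}, {"claw": 10, "dx": 33.0, "dy": -24.0, "dz": 0.0, "ax": 0.0, "ay": 0.0, "az": 0.0}, {"claw": 10, "dx": 53.5, "dy": -24.0, "dz": 0.0, "ax": 0.0, "ay": 0.0, "az": 0.0}, {"claw": 10, "dx": 72.5, "dy": -15.5, "dz": 0.0, "ax": 0.0, "ay": 0.0, "az": 0.0}, {"claw": 10, "dx": 86.5, "dy": 0.0, "dz": 0.0, "ax": 0.0, "ay": 0.0, "az": 0.0}]'

```text
clock: 18.7
eef_pos: [0.6238, 0.0317, 0.1643]
tcp_rot: [-0.002, 0.707, 0.707, -0.0]
contact_force: [-4.9, 0.1, 9.5]
gripper_width: 0.204
grasp_force: 26.6
```

>>> servo_tool --rows '[{"claw": 10, "dx": 6.5, "dy": 20.0, "dz": 0.0, "ax": 0.0, "ay": 0.0, "az": 0.0}, {"claw": 10, "dx": 4.5, "dy": 40.5, "dz": 0.0, "ax": 0.0, "ay": 0.0, "az": 0.0}, {"claw": 10, "dx": -6.0, "dy": 58.5, "dz": 0.0, "ax": 0.0, "ay": 0.0, "az": 0.0}, {"claw": 10, "dx": -23.0, "dy": 70.5, "dz": 0.0, "ax": 0.0, "ay": 0.0, "az": 0.0}, {"claw": 10, "dx": -43.0, "dy": 75.0, "dz": 0.0, "ax": 0.0, "ay": 0.0, "az": 0.0}]'

```text
clock: 19.2
eef_pos: [0.7005, -0.0129, 0.1643]
tcp_rot: [-0.001, 0.707, 0.708, -0.001]
contact_force: [-12.6, 2.9, 14.4]
gripper_width: 0.201
grasp_force: 27.0
```

>>> servo_tool --rows '[{"claw": 10, "dx": -20.5, "dy": -4.5, "dz": 0.0, "ax": 0.0, "ay": 0.0, "az": 0.0}, {"claw": 10, "dx": -37.5, "dy": -16.5, "dz": 0.0, "ax": 0.0, "ay": 0.0, "az": 0.0}, {"claw": 10, "dx": -48.0, "dy": -34.5, "dz": 0.0, "ax": 0.0, "ay": 0.0, "az": 0.0}, {"claw": 10, "dx": -50.0, "dy": -55.0, "dz": 0.0, "ax": 0.0, "ay": 0.0, "az": 0.0}, {"claw": 10, "dx": -43.5, "dy": -75.0, "dz": 0.0, "ax": 0.0, "ay": 0.0, "az": 0.0}]'

```text
clock: 19.7
eef_pos: [0.628, -0.0559, 0.1644]
tcp_rot: [0.003, 0.708, 0.707, 0.004]
contact_force: [6.5, 8.2, 4.2]
gripper_width: 0.2
grasp_force: 26.2
```

>>> servo_tool --rows '[{"claw": 10, "dx": 14.0, "dy": -15.5, "dz": 0.0, "ax": 0.0, "ay": 0.0, "az": 0.0}, {"claw": 10, "dx": 33.0, "dy": -24.0, "dz": 0.0, "ax": 0.0, "ay": 0.0, "az": 0.0}, {"claw": 10, "dx": 53.5, "dy": -24.0, "dz": 0.0, "ax": 0.0, "ay": 0.0, "az": 0.0}, {"claw": 10, "dx": 72.5, "dy": -15.5, "dz": 0.0, "ax": 0.0, "ay": 0.0, "az": 0.0}, {"claw": 10, "dx": 86.5, "dy": 0.0, "dz": 0.0, "ax": 0.0, "ay": 0.0, "az": 0.0}]'

```text
clock: 20.2
eef_pos: [0.6239, 0.0317, 0.1643]
tcp_rot: [-0.001, 0.707, 0.707, -0.0]
contact_force: [-4.7, -0.4, 10.6]
gripper_width: 0.199
grasp_force: 26.6
```

>>> servo_tool --rows '[{"claw": 10, "dx": 6.5, "dy": 20.0, "dz": 0.0, "ax": 0.0, "ay": 0.0, "az": 0.0}, {"claw": 10, "dx": 4.5, "dy": 40.5, "dz": 0.0, "ax": 0.0, "ay": 0.0, "az": 0.0}, {"claw": 10, "dx": -6.0, "dy": 58.5, "dz": 0.0, "ax": 0.0, "ay": 0.0, "az": 0.0}, {"claw": 10, "dx": -23.0, "dy": 70.5, "dz": 0.0, "ax": 0.0, "ay": 0.0, "az": 0.0}, {"claw": 10, "dx": -43.0, "dy": 75.0, "dz": 0.0, "ax": 0.0, "ay": 0.0, "az": 0.0}]'

```text
clock: 20.7
eef_pos: [0.7005, -0.0127, 0.1642]
tcp_rot: [-0.001, 0.707, 0.708, -0.001]
contact_force: [-12.3, 2.6, 15.8]
gripper_width: 0.203
grasp_force: 27.1
```

>>> servo_tool --rows '[{"claw": 10, "dx": -20.5, "dy": -4.5, "dz": 0.0, "ax": 0.0, "ay": 0.0, "az": 0.0}, {"claw": 10, "dx": -37.5, "dy": -16.5, "dz": 0.0, "ax": 0.0, "ay": 0.0, "az": 0.0}, {"claw": 10, "dx": -48.0, "dy": -34.5, "dz": 0.0, "ax": 0.0, "ay": 0.0, "az": 0.0}, {"claw": 10, "dx": -50.0, "dy": -55.0, "dz": 0.0, "ax": 0.0, "ay": 0.0, "az": 0.0}, {"claw": 10, "dx": -43.5, "dy": -75.0, "dz": 0.0, "ax": 0.0, "ay": 0.0, "az": 0.0}]'

```text
clock: 21.2
eef_pos: [0.6279, -0.0558, 0.1643]
tcp_rot: [0.002, 0.708, 0.707, 0.004]
contact_force: [6.9, 8.4, 4.9]
gripper_width: 0.2
grasp_force: 26.3
```

>>> servo_tool --rows '[{"claw": 10, "dx": 14.0, "dy": -15.5, "dz": 0.0, "ax": 0.0, "ay": 0.0, "az": 0.0}, {"claw": 10, "dx": 33.0, "dy": -24.0, "dz": 0.0, "ax": 0.0, "ay": 0.0, "az": 0.0}, {"claw": 10, "dx": 53.5, "dy": -24.0, "dz": 0.0, "ax": 0.0, "ay": 0.0, "az": 0.0}, {"claw": 10, "dx": 72.5, "dy": -15.5, "dz": 0.0, "ax": 0.0, "ay": 0.0, "az": 0.0}, {"claw": 10, "dx": 86.5, "dy": 0.0, "dz": 0.0, "ax": 0.0, "ay": 0.0, "az": 0.0}]'

```text
clock: 21.7
eef_pos: [0.6238, 0.0317, 0.1643]
tcp_rot: [-0.001, 0.707, 0.707, -0.001]
contact_force: [-3.7, 0.2, 9.1]
gripper_width: 0.202
grasp_force: 26.7
```

>>> servo_tool --rows '[{"claw": 10, "dx": 6.5, "dy": 20.0, "dz": 0.0, "ax": 0.0, "ay": 0.0, "az": 0.0}, {"claw": 10, "dx": 4.5, "dy": 40.5, "dz": 0.0, "ax": 0.0, "ay": 0.0, "az": 0.0}, {"claw": 10, "dx": -6.0, "dy": 58.5, "dz": 0.0, "ax": 0.0, "ay": 0.0, "az": 0.0}, {"claw": 10, "dx": -23.0, "dy": 70.5, "dz": 0.0, "ax": 0.0, "ay": 0.0, "az": 0.0}, {"claw": 10, "dx": -43.0, "dy": 75.0, "dz": 0.0, "ax": 0.0, "ay": 0.0, "az": 0.0}]'

```text
clock: 22.2
eef_pos: [0.7005, -0.0119, 0.1642]
tcp_rot: [-0.001, 0.707, 0.707, 0.0]
contact_force: [-10.2, 26.5, 11.8]
gripper_width: 0.199
grasp_force: 26.8
```

>>> servo_tool --rows '[{"claw": 10, "dx": -2.0, "dy": 0.0, "dz": 0.0, "ax": 0.0, "ay": 0.0, "az": 0.0}, {"claw": 10, "dx": -3.0, "dy": 0.0, "dz": 0.0, "ax": 0.0, "ay": 0.0, "az": 0.0}, {"claw": 10, "dx": 0.0, "dy": 0.0, "dz": 0.0, "ax": 0.0, "ay": 0.0, "az": 0.0}]'

```text
clock: 22.5
eef_pos: [0.7003, -0.012, 0.1641]
tcp_rot: [-0.0, 0.707, 0.707, 0.0]
contact_force: [-3.4, -1.7, 10.5]
gripper_width: 0.2
grasp_force: 26.7
```

```bash
python3 - <<'E'
from plan import *
go([(700,-13.3,161,0,0,50,2),(700,-13.3,230,0,0,50),(670,30,250,0,0,50),(520,235,250,0,0,50,3)])
E
```

```text
[{"claw": 50, "dx": 0.0, "dy": 0.0, "dz": 0.0, "ax": 0.0, "ay": 0.0, "az": 0.0}, {"claw": 50, "dx": 0.0, "dy": 0.0, "dz": 0.0, "ax": 0.0, "ay": 0.0, "az": 0.0}, {"claw": 50, "dx": 0.0, "dy": 0.0, "dz": 0.0, "ax": 0.0, "ay": 0.0, "az": 0.0}, {"claw": 50, "dx": 0.0, "dy": 0.0, "dz": -34.5, "ax": 0.0, "ay": 0.0, "az": 0.0}, {"claw": 50, "dx": 0.0, "dy": 0.0, "dz": -69.0, "ax": 0.0, "ay": 0.0, "az": 0.0}]
[{"claw": 50, "dx": 21.5, "dy": -15.0, "dz": -10.0, "ax": 0.0, "ay": 0.0, "az": 0.0}, {"claw": 50, "dx": 43.5, "dy": -30.0, "dz": -20.0, "ax": 0.0, "ay": 0.0, "az": 0.0}, {"claw": 50, "dx": 72.5, "dy": -51.5, "dz": -20.0, "ax": 0.0, "ay": 0.0, "az": 0.0}, {"claw": 50, "dx": 102.0, "dy": -73.0, "dz": -20.0, "ax": 0.0, "ay": 0.0, "az": 0.0}, {"claw": 50, "dx": 131.0, "dy": -94.5, "dz": -20.0, "ax": 0.0, "ay": 0.0, "az": 0.0}]
[{"claw": 50, "dx": 29.5, "dy": -21.0, "dz": 0.0, "ax": 0.0, "ay": 0.0, "az": 0.0}, {"claw": 50, "dx": 58.5, "dy": -42.5, "dz": 0.0, "ax": 0.0, "ay": 0.0, "az": 0.0}, {"claw": 50, "dx": 88.0, "dy": -64.0, "dz": 0.0, "ax": 0.0, "ay": 0.0, "az": 0.0}, {"claw": 50, "dx": 117.5, "dy": -85.5, "dz": 0.0, "ax": 0.0, "ay": 0.0, "az": 0.0}, {"claw": 50, "dx": 117.5, "dy": -85.5, "dz": 0.0, "ax": 0.0, "ay": 0.0, "az": 0.0}]
[{"claw": 50, "dx": 0.0, "dy": 0.0, "dz": 0.0, "ax": 0.0, "ay": 0.0, "az": 0.0}, {"claw": 50, "dx": 0.0, "dy": 0.0, "dz": 0.0, "ax": 0.0, "ay": 0.0, "az": 0.0}]
end [520.  235.2 249.9] [-0.     0.707  0.707  0.   ]
```

>>> servo_tool --rows '[{"claw": 50, "dx": 0.0, "dy": 0.0, "dz": 0.0, "ax": 0.0, "ay": 0.0, "az": 0.0}, {"claw": 50, "dx": 0.0, "dy": 0.0, "dz": 0.0, "ax": 0.0, "ay": 0.0, "az": 0.0}, {"claw": 50, "dx": 0.0, "dy": 0.0, "dz": 0.0, "ax": 0.0, "ay": 0.0, "az": 0.0}, {"claw": 50, "dx": 0.0, "dy": 0.0, "dz": -34.5, "ax": 0.0, "ay": 0.0, "az": 0.0}, {"claw": 50, "dx": 0.0, "dy": 0.0, "dz": -69.0, "ax": 0.0, "ay": 0.0, "az": 0.0}]'

```text
clock: 23.0
eef_pos: [0.6983, -0.0134, 0.2276]
tcp_rot: [-0.002, 0.707, 0.707, -0.002]
contact_force: [0.0, -0.2, 0.5]
gripper_width: 0.588
grasp_force: 0.0
```

>>> servo_tool --rows '[{"claw": 50, "dx": 21.5, "dy": -15.0, "dz": -10.0, "ax": 0.0, "ay": 0.0, "az": 0.0}, {"claw": 50, "dx": 43.5, "dy": -30.0, "dz": -20.0, "ax": 0.0, "ay": 0.0, "az": 0.0}, {"claw": 50, "dx": 72.5, "dy": -51.5, "dz": -20.0, "ax": 0.0, "ay": 0.0, "az": 0.0}, {"claw": 50, "dx": 102.0, "dy": -73.0, "dz": -20.0, "ax": 0.0, "ay": 0.0, "az": 0.0}, {"claw": 50, "dx": 131.0, "dy": -94.5, "dz": -20.0, "ax": 0.0, "ay": 0.0, "az": 0.0}]'

```text
clock: 23.5
eef_pos: [0.6045, 0.1183, 0.2496]
tcp_rot: [-0.0, 0.707, 0.707, -0.0]
contact_force: [-0.4, 0.5, 0.8]
gripper_width: 0.584
grasp_force: 0.0
```

>>> servo_tool --rows '[{"claw": 50, "dx": 29.5, "dy": -21.0, "dz": 0.0, "ax": 0.0, "ay": 0.0, "az": 0.0}, {"claw": 50, "dx": 58.5, "dy": -42.5, "dz": 0.0, "ax": 0.0, "ay": 0.0, "az": 0.0}, {"claw": 50, "dx": 88.0, "dy": -64.0, "dz": 0.0, "ax": 0.0, "ay": 0.0, "az": 0.0}, {"claw": 50, "dx": 117.5, "dy": -85.5, "dz": 0.0, "ax": 0.0, "ay": 0.0, "az": 0.0}, {"claw": 50, "dx": 117.5, "dy": -85.5, "dz": 0.0, "ax": 0.0, "ay": 0.0, "az": 0.0}]'

```text
clock: 24.0
eef_pos: [0.5173, 0.2381, 0.2495]
tcp_rot: [-0.001, 0.706, 0.709, -0.0]
contact_force: [0.0, -0.9, 0.1]
gripper_width: 0.588
grasp_force: 0.0
```

>>> servo_tool --rows '[{"claw": 50, "dx": 0.0, "dy": 0.0, "dz": 0.0, "ax": 0.0, "ay": 0.0, "az": 0.0}, {"claw": 50, "dx": 0.0, "dy": 0.0, "dz": 0.0, "ax": 0.0, "ay": 0.0, "az": 0.0}]'

```text
clock: 24.2
eef_pos: [0.5205, 0.2345, 0.2499]
tcp_rot: [0.0, 0.707, 0.707, -0.0]
contact_force: [-0.7, -0.3, 0.0]
gripper_width: 0.586
grasp_force: 0.0
```

```bash
python3 - <<'E'
from h import *; shot('wrist','wrist6'); print(T()[:3,3]); shot('side','side6')
s=S('wrist6'); P=s.cloud(); x,y,z=P[...,0],P[...,1],P[...,2]
roi=(y>.15)&(y<.42)&(x>.35)&(x<.7); roi[330:]=0
m=roi&(z>.012)&(z<.021); r=cv2.minAreaRect((P[m][:,:2]*1000).astype(np.float32)); print('lap',r,m.sum(),P[m][:,2].mean())
m=roi&(z>.048)&(z<.06); print('knob top',P[m].mean(0),m.sum(), cv2.minEnclosingCircle((P[m][:,:2]*1000).astype(np.float32)))
hsv=cv2.cvtColor(s.im,cv2.COLOR_RGB2HSV)
m=roi&(z<.009)&(z>-.003)&(hsv[...,0]>12)&(hsv[...,0]<30)&(hsv[...,1]>90); m=cv2.morphologyEx(m.astype(np.uint8),cv2.MORPH_OPEN,np.ones((5,5)))>0
print('mat',cv2.minAreaRect((P[m][:,:2]*1000).astype(np.float32)),m.sum())
# beam height from side view
s=S('side6'); P=s.cloud(); m=(P[...,0]>.61)&(P[...,0]<.665)&(P[...,1]>.03)&(P[...,1]<.1)&(P[...,2]>.08); print('beam top',np.median(P[m][:,2]),m.sum())
E
```

```text
[0.52070093 0.23431308 0.24994991]
lap ((514.0979614257812, 286.6722717285156), (200.56100463867188, 40.11570739746094), 10.279166221618652) 9906 0.01693911684847949
knob top [0.51416414 0.28709403 0.05401451] 573 ((513.9066162109375, 286.66900634765625), 10.822718620300293)
mat ((516.354248046875, 298.281494140625), (251.19627380371094, 126.00679016113281), 4.723513126373291) 26788
beam top 0.09599849915869219 239
```

View pics/wrist6.png

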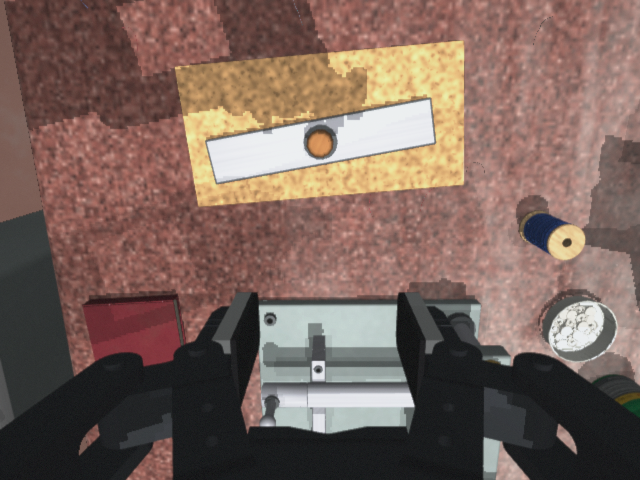

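```bash
python3 - <<'E'
from plan import *
g=(514,286.7)
go([(*g,70,0,10.3,60,1),(*g,22,0,10.3,60,2),(*g,22,0,10.3,15,5)])
go([(*g,60,0,10.3,15),(*g,140,0,10.3,15),(526,-13.6,140,0,90,15,2),(526,-13.6,94,0,90,15,3)],mm=30)
E
```

```text
[{"claw": 60, "dx": 10.5, "dy": -1.0, "dz": 36.0, "ax": 0.0, "ay": 0.0, "az": -0.036}, {"claw": 60, "dx": 20.5, "dy": -2.5, "dz": 72.0, "ax": 0.0, "ay": 0.0, "az": -0.072}, {"claw": 60, "dx": 31.0, "dy": -3.5, "dz": 108.0, "ax": 0.0, "ay": 0.0, "az": -0.108}, {"claw": 60, "dx": 41.0, "dy": -5.0, "dz": 144.0, "ax": 0.0, "ay": 0.0, "az": -0.144}, {"claw": 60, "dx": 51.5, "dy": -6.0, "dz": 180.0, "ax": 0.0, "ay": 0.0, "az": -0.18}]
[{"claw": 60, "dx": 0.0, "dy": 0.0, "dz": 0.0, "ax": 0.0, "ay": 0.0, "az": 0.0}, {"claw": 60, "dx": 0.0, "dy": 0.0, "dz": 24.0, "ax": 0.0, "ay": 0.0, "az": 0.0}, {"claw": 60, "dx": 0.0, "dy": 0.0, "dz": 48.0, "ax": 0.0, "ay": 0.0, "az": 0.0}, {"claw": 60, "dx": 0.0, "dy": 0.0, "dz": 48.0, "ax": 0.0, "ay": 0.0, "az": 0.0}, {"claw": 60, "dx": 0.0, "dy": 0.0, "dz": 48.0, "ax": 0.0, "ay": 0.0, "az": 0.0}]
[{"claw": 15, "dx": 0.0, "dy": 0.0, "dz": 0.0, "ax": 0.0, "ay": 0.0, "az": 0.0}, {"claw": 15, "dx": 0.0, "dy": 0.0, "dz": 0.0, "ax": 0.0, "ay": 0.0, "az": 0.0}, {"claw": 15, "dx": 0.0, "dy": 0.0, "dz": 0.0, "ax": 0.0, "ay": 0.0, "az": 0.0}, {"claw": 15, "dx": 0.
[... 1573 characters left out ...]
dx": -5.0, "dy": -27.0, "dz": 0.0, "ax": 0.0, "ay": 0.0, "az": -0.127}, {"claw": 15, "dx": -5.0, "dy": -27.0, "dz": 0.0, "ax": 0.0, "ay": 0.0, "az": -0.127}, {"claw": 15, "dx": -5.0, "dy": -27.0, "dz": 0.0, "ax": 0.0, "ay": 0.0, "az": -0.127}, {"claw": 15, "dx": -5.0, "dy": -27.0, "dz": 23.0, "ax": 0.0, "ay": 0.0, "az": -0.127}, {"claw": 15, "dx": -5.0, "dy": -27.0, "dz": 46.0, "ax": 0.0, "ay": 0.0, "az": -0.127}]
[{"claw": 15, "dx": 0.0, "dy": 0.0, "dz": 0.0, "ax": 0.0, "ay": 0.0, "az": 0.0}, {"claw": 15, "dx": 0.0, "dy": 0.0, "dz": 0.0, "ax": 0.0, "ay": 0.0, "az": 0.0}, {"claw": 15, "dx": 0.0, "dy": 0.0, "dz": 0.0, "ax": 0.0, "ay": 0.0, "az": 0.0}]
end [526.2 -13.8  93.9] [ 0. -0.  1.  0.]
```

>>> servo_tool --rows '[{"claw": 60, "dx": 10.5, "dy": -1.0, "dz": 36.0, "ax": 0.0, "ay": 0.0, "az": -0.036}, {"claw": 60, "dx": 20.5, "dy": -2.5, "dz": 72.0, "ax": 0.0, "ay": 0.0, "az": -0.072}, {"claw": 60, "dx": 31.0, "dy": -3.5, "dz": 108.0, "ax": 0.0, "ay": 0.0, "az": -0.108}, {"claw": 60, "dx": 41.0, "dy": -5.0, "dz": 144.0, "ax": 0.0, "ay": 0.0, "az": -0.144}, {"claw": 60, "dx": 51.5, "dy": -6.0, "dz": 180.0, "ax": 0.0, "ay": 0.0, "az": -0.18}]' --force 60

```text
clock: 24.8
eef_pos: [0.5149, 0.2861, 0.0688]
tcp_rot: [0.0, 0.641, 0.768, 0.0]
contact_force: [1.0, 0.2, 0.2]
gripper_width: 0.701
grasp_force: 0.0
```

>>> servo_tool --rows '[{"claw": 60, "dx": 0.0, "dy": 0.0, "dz": 0.0, "ax": 0.0, "ay": 0.0, "az": 0.0}, {"claw": 60, "dx": 0.0, "dy": 0.0, "dz": 24.0, "ax": 0.0, "ay": 0.0, "az": 0.0}, {"claw": 60, "dx": 0.0, "dy": 0.0, "dz": 48.0, "ax": 0.0, "ay": 0.0, "az": 0.0}, {"claw": 60, "dx": 0.0, "dy": 0.0, "dz": 48.0, "ax": 0.0, "ay": 0.0, "az": 0.0}, {"claw": 60, "dx": 0.0, "dy": 0.0, "dz": 48.0, "ax": 0.0, "ay": 0.0, "az": 0.0}]'

```text
clock: 25.3
eef_pos: [0.5151, 0.2863, 0.0234]
tcp_rot: [0.0, 0.641, 0.767, 0.0]
contact_force: [1.2, 0.9, 0.2]
gripper_width: 0.701
grasp_force: 0.0
```

>>> servo_tool --rows '[{"claw": 15, "dx": 0.0, "dy": 0.0, "dz": 0.0, "ax": 0.0, "ay": 0.0, "az": 0.0}, {"claw": 15, "dx": 0.0, "dy": 0.0, "dz": 0.0, "ax": 0.0, "ay": 0.0, "az": 0.0}, {"claw": 15, "dx": 0.0, "dy": 0.0, "dz": 0.0, "ax": 0.0, "ay": 0.0, "az": 0.0}, {"claw": 15, "dx": 0.0, "dy": 0.0, "dz": 0.0, "ax": 0.0, "ay": 0.0, "az": 0.0}, {"claw": 15, "dx": 0.0, "dy": 0.0, "dz": 0.0, "ax": 0.0, "ay": 0.0, "az": 0.0}]'

```text
clock: 25.8
eef_pos: [0.5149, 0.2871, 0.0241]
tcp_rot: [0.0, 0.641, 0.768, 0.001]
contact_force: [-1.9, -0.5, 7.1]
gripper_width: 0.24
grasp_force: 59.0
```

>>> servo_tool --rows '[{"claw": 15, "dx": 0.0, "dy": 0.0, "dz": 0.0, "ax": 0.0, "ay": 0.0, "az": 0.0}, {"claw": 15, "dx": 0.0, "dy": 0.0, "dz": 0.0, "ax": 0.0, "ay": 0.0, "az": 0.0}]'

```text
clock: 26.0
eef_pos: [0.5149, 0.2871, 0.0242]
tcp_rot: [0.0, 0.641, 0.768, 0.001]
contact_force: [-2.4, -0.4, 6.5]
gripper_width: 0.235
grasp_force: 59.0
```

>>> servo_tool --rows '[{"claw": 15, "dx": 0.0, "dy": 0.0, "dz": -19.0, "ax": 0.0, "ay": 0.0, "az": 0.0}, {"claw": 15, "dx": 0.0, "dy": 0.0, "dz": -38.0, "ax": 0.0, "ay": 0.0, "az": 0.0}, {"claw": 15, "dx": 0.0, "dy": 0.0, "dz": -65.0, "ax": 0.0, "ay": 0.0, "az": 0.0}, {"claw": 15, "dx": 0.0, "dy": 0.0, "dz": -91.5, "ax": 0.0, "ay": 0.0, "az": 0.0}, {"claw": 15, "dx": 0.0, "dy": 0.0, "dz": -118.0, "ax": 0.0, "ay": 0.0, "az": 0.0}]'

```text
clock: 26.5
eef_pos: [0.5123, 0.2861, 0.1393]
tcp_rot: [-0.001, 0.641, 0.768, -0.002]
contact_force: [-0.4, -0.5, -6.3]
gripper_width: 0.239
grasp_force: 59.6
```

>>> servo_tool --rows '[{"claw": 15, "dx": -27.0, "dy": -4.0, "dz": 0.0, "ax": 0.0, "ay": 0.0, "az": -0.126}, {"claw": 15, "dx": -54.0, "dy": -7.5, "dz": 0.0, "ax": 0.0, "ay": 0.0, "az": -0.253}, {"claw": 15, "dx": -81.0, "dy": -11.5, "dz": 0.0, "ax": 0.0, "ay": 0.0, "az": -0.379}, {"claw": 15, "dx": -108.5, "dy": -15.5, "dz": 0.0, "ax": 0.0, "ay": 0.0, "az": -0.506}, {"claw": 15, "dx": -135.5, "dy": -19.0, "dz": 0.0, "ax": 0.0, "ay": 0.0, "az": -0.632}]'

```text
clock: 27.0
eef_pos: [0.5176, 0.1488, 0.1384]
tcp_rot: [-0.001, 0.368, 0.93, -0.001]
contact_force: [-0.2, 0.1, -5.8]
gripper_width: 0.239
grasp_force: 59.8
```

>>> servo_tool --rows '[{"claw": 15, "dx": -19.5, "dy": -19.0, "dz": 0.0, "ax": 0.0, "ay": 0.0, "az": -0.127}, {"claw": 15, "dx": -39.0, "dy": -38.0, "dz": 0.0, "ax": 0.0, "ay": 0.0, "az": -0.253}, {"claw": 15, "dx": -58.5, "dy": -57.0, "dz": 0.0, "ax": 0.0, "ay": 0.0, "az": -0.379}, {"claw": 15, "dx": -78.0, "dy": -76.0, "dz": 0.0, "ax": 0.0, "ay": 0.0, "az": -0.506}, {"claw": 15, "dx": -97.5, "dy": -95.5, "dz": 0.0, "ax": 0.0, "ay": 0.0, "az": -0.632}]'

```text
clock: 27.5
eef_pos: [0.5228, 0.0129, 0.1385]
tcp_rot: [-0.002, 0.061, 0.998, 0.0]
contact_force: [-0.6, 0.4, -6.7]
gripper_width: 0.24
grasp_force: 59.8
```

>>> servo_tool --rows '[{"claw": 15, "dx": -5.0, "dy": -27.0, "dz": 0.0, "ax": 0.0, "ay": 0.0, "az": -0.127}, {"claw": 15, "dx": -5.0, "dy": -27.0, "dz": 0.0, "ax": 0.0, "ay": 0.0, "az": -0.127}, {"claw": 15, "dx": -5.0, "dy": -27.0, "dz": 0.0, "ax": 0.0, "ay": 0.0, "az": -0.127}, {"claw": 15, "dx": -5.0, "dy": -27.0, "dz": 23.0, "ax": 0.0, "ay": 0.0, "az": -0.127}, {"claw": 15, "dx": -5.0, "dy": -27.0, "dz": 46.0, "ax": 0.0, "ay": 0.0, "az": -0.127}]'

```text
clock: 28.0
eef_pos: [0.5265, -0.0128, 0.0941]
tcp_rot: [0.001, -0.0, 1.0, 0.0]
contact_force: [0.8, 0.7, -6.5]
gripper_width: 0.237
grasp_force: 60.1
```

>>> servo_tool --rows '[{"claw": 15, "dx": 0.0, "dy": 0.0, "dz": 0.0, "ax": 0.0, "ay": 0.0, "az": 0.0}, {"claw": 15, "dx": 0.0, "dy": 0.0, "dz": 0.0, "ax": 0.0, "ay": 0.0, "az": 0.0}, {"claw": 15, "dx": 0.0, "dy": 0.0, "dz": 0.0, "ax": 0.0, "ay": 0.0, "az": 0.0}]'

```text
clock: 28.3
eef_pos: [0.5271, -0.0134, 0.0953]
tcp_rot: [0.001, -0.0, 1.0, -0.0]
contact_force: [0.9, 0.7, -6.1]
gripper_width: 0.233
grasp_force: 59.9
```

```bash
python3 - <<'E'
from h import *; shot('scene','scene7'); shot('side','side7')
a=cv2.imread('pics/scene7.png')[180:330,220:420]; b=cv2.imread('pics/side7.png')[200:350,230:430]
cv2.imwrite('pics/c7.png',np.hstack([cv2.resize(a,None,fx=2,fy=2),cv2.resize(b,None,fx=2,fy=2)]))
# lap underside edge from side cloud: lap visible end/top
s=S('side7'); P=s.cloud(); m=(P[...,0]>.49)&(P[...,0]<.57)&(P[...,1]>.04)&(P[...,1]<.1)&(P[...,2]>.074)&(P[...,2]<.12); q=P[m]; print(len(q),np.percentile(q,[2,50,98],axis=0))
E
```

```text
228 [[0.50978537 0.04095229 0.07742081]
 [0.5290419  0.07226208 0.0872246 ]
 [0.54825231 0.08879239 0.09015856]]
```

View pics/c7.png

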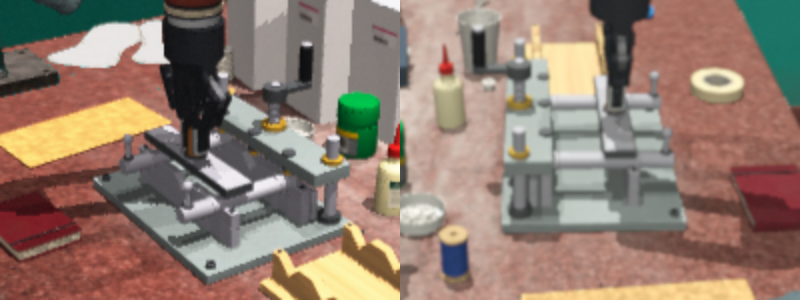

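>>> servo_tool --rows '[{"claw": 15, "dx": 0, "dy": 0, "dz": 3, "ax": 0, "ay": 0, "az": 0}, {"claw": 15, "dx": 0, "dy": 0, "dz": 6, "ax": 0, "ay": 0, "az": 0}, {"claw": 15, "dx": 0, "dy": 0, "dz": 7.5, "ax": 0, "ay": 0, "az": 0}, {"claw": 15, "dx": 0, "dy": 0, "dz": 9, "ax": 0, "ay": 0, "az": 0}, {"claw": 15, "dx": 0, "dy": 0, "dz": 9, "ax": 0, "ay": 0, "az": 0}]'

```text
clock: 28.9
eef_pos: [0.5261, -0.0137, 0.0865]
tcp_rot: [-0.001, -0.0, 1.0, 0.0]
contact_force: [-4.9, -0.0, 4.1]
gripper_width: 0.241
grasp_force: 61.5
```

>>> servo_tool --rows '[{"claw": 15, "dx": 0, "dy": 0, "dz": 1, "ax": 0, "ay": 0, "az": 0}, {"claw": 15, "dx": 0, "dy": 0, "dz": 1, "ax": 0, "ay": 0, "az": 0}, {"claw": 15, "dx": -5, "dy": 0, "dz": 1, "ax": 0, "ay": 0, "az": 0}, {"claw": 15, "dx": -10, "dy": 0, "dz": 1, "ax": 0, "ay": 0, "az": 0}, {"claw": 15, "dx": -15, "dy": 0, "dz": 1, "ax": 0, "ay": 0, "az": 0}]'

```text
clock: 29.4
eef_pos: [0.5392, -0.0139, 0.0865]
tcp_rot: [-0.003, -0.0, 1.0, -0.0]
contact_force: [-13.8, -0.0, 15.9]
gripper_width: 0.238
grasp_force: 62.4
```

>>> servo_tool --rows '[{"claw": 15, "dx": -5, "dy": 0, "dz": 0, "ax": 0, "ay": 0, "az": 0}, {"claw": 15, "dx": -10, "dy": 0, "dz": 0, "ax": 0, "ay": 0, "az": 0}, {"claw": 15, "dx": -15, "dy": 0, "dz": 0, "ax": 0, "ay": 0, "az": 0}, {"claw": 15, "dx": -20, "dy": 0, "dz": 0, "ax": 0, "ay": 0, "az": 0}, {"claw": 15, "dx": -25, "dy": 0, "dz": 0, "ax": 0, "ay": 0, "az": 0}]'

```text
clock: 29.9
eef_pos: [0.5644, -0.014, 0.0865]
tcp_rot: [-0.003, -0.0, 1.0, -0.0]
contact_force: [-11.9, -0.8, 15.0]
gripper_width: 0.238
grasp_force: 62.3
```

>>> servo_tool --rows '[{"claw": 15, "dx": -4, "dy": 0, "dz": 0, "ax": 0, "ay": 0, "az": 0}, {"claw": 15, "dx": -8, "dy": 0, "dz": 0, "ax": 0, "ay": 0, "az": 0}, {"claw": 15, "dx": -8, "dy": 0, "dz": 0, "ax": 0, "ay": 0, "az": 0}, {"claw": 15, "dx": -8, "dy": 0, "dz": 0, "ax": 0, "ay": 0, "az": 0}]'

```text
clock: 30.3
eef_pos: [0.5737, -0.014, 0.0865]
tcp_rot: [-0.001, -0.0, 1.0, -0.0]
contact_force: [-7.6, 0.7, 11.1]
gripper_width: 0.244
grasp_force: 61.6
```

```bash
python3 - <<'E'
from h import *; shot('side','side8')
b=cv2.imread('pics/side8.png')[200:350,230:430]
cv2.imwrite('pics/c8.png',cv2.resize(b,None,fx=3,fy=3)); print(manip.get_obs())
s=S('side8'); P=s.cloud(); m=(P[...,0]>.53)&(P[...,0]<.606)&(P[...,1]>.03)&(P[...,1]<.1)&(P[...,2]>.073)&(P[...,2]<.085); q=P[m]; print(len(q),np.percentile(q,[2,50,98],axis=0))
E
```

```text
{'clock': 30.35, 'joint_pos': array([-1.46245798e-01,  2.77269505e-01,  1.83611929e+00, -9.71774478e-04,
        1.03047438e+00, -1.71706866e+00]), 'dq': array([-5.92654031e-04, -8.71000133e-04,  2.56666440e-03, -5.69495588e-05,
        7.65679993e-04, -1.73288276e-04]), 'joint_torque': array([ 9.76918917e-02, -3.33859420e+01, -2.65256649e+01,  2.96894638e-01,
       -2.43901424e+00,  6.45736014e-03]), 'eef_pos': array([ 0.57369721, -0.01400531,  0.08648785]), 'tcp_rot': array([-1.18382152e-03, -2.63684771e-04,  9.99999234e-01, -2.46488954e-04]), 'contact_force': array([-7.88758482,  0.29946406, 10.71651742]), 'torque': array([0.03478349, 1.39381805, 0.01891421]), 'grasp_force': 61.60253047943115, 'gripper_width': 0.23495624995564438}
226 [[0.55591073 0.03065265 0.07432913]
 [0.575154   0.06369877 0.07854517]
 [0.59398471 0.08929255 0.08091293]]
```

```bash
python3 - <<'E'
from plan import *
save(np.array([574.2,-13.8,83.9]),rot(0,90))
go([(524,-13.8,84,0,90,15,2)],mm=5)
go([(524,-13.8,140,0,90,15),(515,291,140,0,5,15,2),(515,291,35,0,5,15,3),(515,291,23,0,5,15),(515,291,21.5,0,5,15,2)],mm=28)
go([(515,291,21.5,0,5,60,4),(515,291,90,0,5,60)])
E
```

```text
[{"claw": 15, "dx": 4.5, "dy": 0.0, "dz": 0.0, "ax": 0.0, "ay": 0.0, "az": 0.0}, {"claw": 15, "dx": 9.0, "dy": 0.0, "dz": 0.0, "ax": 0.0, "ay": 0.0, "az": 0.0}, {"claw": 15, "dx": 13.5, "dy": 0.0, "dz": 0.0, "ax": 0.0, "ay": 0.0, "az": 0.0}, {"claw": 15, "dx": 18.5, "dy": 0.0, "dz": 0.0, "ax": 0.0, "ay": 0.0, "az": 0.0}, {"claw": 15, "dx": 23.0, "dy": 0.0, "dz": 0.0, "ax": 0.0, "ay": 0.0, "az": 0.0}]
[{"claw": 15, "dx": 4.5, "dy": 0.0, "dz": 0.0, "ax": 0.0, "ay": 0.0, "az": 0.0}, {"claw": 15, "dx": 9.0, "dy": 0.0, "dz": 0.0, "ax": 0.0, "ay": 0.0, "az": 0.0}, {"claw": 15, "dx": 13.5, "dy": 0.0, "dz": 0.0, "ax": 0.0, "ay": 0.0, "az": 0.0}, {"claw": 15, "dx": 18.0, "dy": 0.0, "dz": 0.0, "ax": 0.0, "ay": 0.0, "az": 0.0}, {"claw": 15, "dx": 22.5, "dy": 0.0, "dz": 0.0, "ax": 0.0, "ay": 0.0, "az": 0.0}]
[{"claw": 15, "dx": 4.5, "dy": 0.0, "dz": 0.0, "ax": 0.0, "ay": 0.0, "az": 0.0}, {"claw": 15, "dx": 4.5, "dy": 0.0, "dz": 0.0, "ax": 0.0, "ay": 0.0, "az": 0.0}, {"claw": 15, "dx": 4.5, "dy": 0.0, "dz": 0.0, "ax": 0.0, "ay": 0.0, "az": 0.0}]
end [524.2 -13.8  83.9] [0. 0. 1. 0.]
[{"claw": 15,
[... 2262 characters left out ...]
 "ax": 0.0, "ay": 0.0, "az": 0.0}]
end [514.9 291.   21.4] [0.    0.676 0.737 0.   ]
[{"claw": 60, "dx": 0.0, "dy": 0.0, "dz": 0.0, "ax": 0.0, "ay": 0.0, "az": 0.0}, {"claw": 60, "dx": 0.0, "dy": 0.0, "dz": 0.0, "ax": 0.0, "ay": 0.0, "az": 0.0}, {"claw": 60, "dx": 0.0, "dy": 0.0, "dz": 0.0, "ax": 0.0, "ay": 0.0, "az": 0.0}, {"claw": 60, "dx": 0.0, "dy": 0.0, "dz": 0.0, "ax": 0.0, "ay": 0.0, "az": 0.0}, {"claw": 60, "dx": 0.0, "dy": 0.0, "dz": 0.0, "ax": 0.0, "ay": 0.0, "az": 0.0}]
[{"claw": 60, "dx": 0.0, "dy": 0.0, "dz": -34.5, "ax": 0.0, "ay": 0.0, "az": 0.0}, {"claw": 60, "dx": 0.0, "dy": 0.0, "dz": -68.5, "ax": 0.0, "ay": 0.0, "az": 0.0}]
end [514.9 291.   89.9] [0.    0.676 0.737 0.   ]
```

>>> servo_tool --rows '[{"claw": 15, "dx": 4.5, "dy": 0.0, "dz": 0.0, "ax": 0.0, "ay": 0.0, "az": 0.0}, {"claw": 15, "dx": 9.0, "dy": 0.0, "dz": 0.0, "ax": 0.0, "ay": 0.0, "az": 0.0}, {"claw": 15, "dx": 13.5, "dy": 0.0, "dz": 0.0, "ax": 0.0, "ay": 0.0, "az": 0.0}, {"claw": 15, "dx": 18.5, "dy": 0.0, "dz": 0.0, "ax": 0.0, "ay": 0.0, "az": 0.0}, {"claw": 15, "dx": 23.0, "dy": 0.0, "dz": 0.0, "ax": 0.0, "ay": 0.0, "az": 0.0}]'

```text
clock: 30.85
eef_pos: [0.5551, -0.0143, 0.0867]
tcp_rot: [0.005, 0.0, 1.0, -0.001]
contact_force: [4.6, 0.9, 3.2]
gripper_width: 0.238
grasp_force: 61.0
```

>>> servo_tool --rows '[{"claw": 15, "dx": 4.5, "dy": 0.0, "dz": 0.0, "ax": 0.0, "ay": 0.0, "az": 0.0}, {"claw": 15, "dx": 9.0, "dy": 0.0, "dz": 0.0, "ax": 0.0, "ay": 0.0, "az": 0.0}, {"claw": 15, "dx": 13.5, "dy": 0.0, "dz": 0.0, "ax": 0.0, "ay": 0.0, "az": 0.0}, {"claw": 15, "dx": 18.0, "dy": 0.0, "dz": 0.0, "ax": 0.0, "ay": 0.0, "az": 0.0}, {"claw": 15, "dx": 22.5, "dy": 0.0, "dz": 0.0, "ax": 0.0, "ay": 0.0, "az": 0.0}]'

```text
clock: 31.35
eef_pos: [0.5327, -0.0143, 0.0867]
tcp_rot: [0.005, 0.0, 1.0, -0.001]
contact_force: [4.7, 0.5, 3.3]
gripper_width: 0.239
grasp_force: 61.1
```

>>> servo_tool --rows '[{"claw": 15, "dx": 4.5, "dy": 0.0, "dz": 0.0, "ax": 0.0, "ay": 0.0, "az": 0.0}, {"claw": 15, "dx": 4.5, "dy": 0.0, "dz": 0.0, "ax": 0.0, "ay": 0.0, "az": 0.0}, {"claw": 15, "dx": 4.5, "dy": 0.0, "dz": 0.0, "ax": 0.0, "ay": 0.0, "az": 0.0}]'

```text
clock: 31.65
eef_pos: [0.5275, -0.0144, 0.0865]
tcp_rot: [0.004, 0.0, 1.0, -0.001]
contact_force: [4.5, -0.3, 7.0]
gripper_width: 0.24
grasp_force: 61.3
```

```bash
python3 - <<'E'
from h import *; shot('side','side9')
s=S('side9'); P=s.cloud(); m=(P[...,0]>.49)&(P[...,0]<.56)&(P[...,1]>.03)&(P[...,1]<.1)&(P[...,2]>.073)&(P[...,2]<.085); q=P[m]; print(len(q),np.percentile(q,[2,50,98],axis=0))
E
```

```text
219 [[0.50985099 0.03195721 0.07379805]
 [0.52997461 0.06287817 0.07842205]
 [0.54837189 0.0880679  0.08072692]]
```

>>> servo_tool --rows '[{"claw": 15, "dx": 0.0, "dy": 0.0, "dz": -18.5, "ax": 0.0, "ay": 0.0, "az": 0.0}, {"claw": 15, "dx": 0.0, "dy": 0.0, "dz": -37.5, "ax": 0.0, "ay": 0.0, "az": 0.0}, {"claw": 15, "dx": 0.0, "dy": 0.0, "dz": -56.0, "ax": 0.0, "ay": 0.0, "az": 0.0}, {"claw": 15, "dx": 1.0, "dy": 25.5, "dz": -56.0, "ax": 0.0, "ay": 0.0, "az": 0.124}, {"claw": 15, "dx": 1.5, "dy": 51.0, "dz": -56.0, "ax": 0.0, "ay": 0.0, "az": 0.247}]'

```text
clock: 32.2
eef_pos: [0.5196, 0.0373, 0.1379]
tcp_rot: [-0.003, 0.126, 0.992, -0.0]
contact_force: [0.4, -0.7, -6.6]
gripper_width: 0.238
grasp_force: 60.1
```

>>> servo_tool --rows '[{"claw": 15, "dx": 7.0, "dy": 24.0, "dz": 0.0, "ax": 0.0, "ay": 0.0, "az": 0.124}, {"claw": 15, "dx": 14.0, "dy": 48.5, "dz": 0.0, "ax": 0.0, "ay": 0.0, "az": 0.248}, {"claw": 15, "dx": 21.0, "dy": 73.0, "dz": 0.0, "ax": 0.0, "ay": 0.0, "az": 0.371}, {"claw": 15, "dx": 28.0, "dy": 97.5, "dz": 0.0, "ax": 0.0, "ay": 0.0, "az": 0.495}, {"claw": 15, "dx": 35.0, "dy": 122.0, "dz": 0.0, "ax": 0.0, "ay": 0.0, "az": 0.618}]'

```text
clock: 32.7
eef_pos: [0.5144, 0.1642, 0.1364]
tcp_rot: [-0.004, 0.421, 0.907, -0.003]
contact_force: [-0.2, -0.1, -6.9]
gripper_width: 0.238
grasp_force: 60.1
```

>>> servo_tool --rows '[{"claw": 15, "dx": 19.5, "dy": 16.0, "dz": 0.0, "ax": 0.0, "ay": 0.0, "az": 0.124}, {"claw": 15, "dx": 39.5, "dy": 32.0, "dz": 0.0, "ax": 0.0, "ay": 0.0, "az": 0.248}, {"claw": 15, "dx": 59.5, "dy": 48.0, "dz": 0.0, "ax": 0.0, "ay": 0.0, "az": 0.371}, {"claw": 15, "dx": 79.0, "dy": 63.5, "dz": 0.0, "ax": 0.0, "ay": 0.0, "az": 0.495}, {"claw": 15, "dx": 99.0, "dy": 79.5, "dz": 0.0, "ax": 0.0, "ay": 0.0, "az": 0.619}]'

```text
clock: 33.2
eef_pos: [0.5109, 0.2902, 0.1361]
tcp_rot: [-0.002, 0.677, 0.736, -0.005]
contact_force: [-0.1, 0.5, -5.7]
gripper_width: 0.234
grasp_force: 60.1
```

>>> servo_tool --rows '[{"claw": 15, "dx": 0.0, "dy": 0.0, "dz": 0.0, "ax": 0.0, "ay": 0.0, "az": 0.0}, {"claw": 15, "dx": 0.0, "dy": 0.0, "dz": 0.0, "ax": 0.0, "ay": 0.0, "az": 0.0}, {"claw": 15, "dx": 0.0, "dy": 0.0, "dz": 26.0, "ax": 0.0, "ay": 0.0, "az": 0.0}, {"claw": 15, "dx": 0.0, "dy": 0.0, "dz": 52.5, "ax": 0.0, "ay": 0.0, "az": 0.0}, {"claw": 15, "dx": 0.0, "dy": 0.0, "dz": 78.5, "ax": 0.0, "ay": 0.0, "az": 0.0}]'

```text
clock: 33.7
eef_pos: [0.5132, 0.2891, 0.0594]
tcp_rot: [-0.001, 0.676, 0.737, -0.002]
contact_force: [0.0, -0.6, -6.5]
gripper_width: 0.239
grasp_force: 60.2
```

>>> servo_tool --rows '[{"claw": 15, "dx": 0.0, "dy": 0.0, "dz": 26.5, "ax": 0.0, "ay": 0.0, "az": 0.0}, {"claw": 15, "dx": 0.0, "dy": 0.0, "dz": 26.5, "ax": 0.0, "ay": 0.0, "az": 0.0}, {"claw": 15, "dx": 0.0, "dy": 0.0, "dz": 26.5, "ax": 0.0, "ay": 0.0, "az": 0.0}, {"claw": 15, "dx": 0.0, "dy": 0.0, "dz": 26.5, "ax": 0.0, "ay": 0.0, "az": 0.0}, {"claw": 15, "dx": 0.0, "dy": 0.0, "dz": 34, "ax": 0.0, "ay": 0.0, "az": 0.0}]'

```text
clock: 34.2
eef_pos: [0.5179, 0.2921, 0.0309]
tcp_rot: [0.002, 0.676, 0.737, 0.003]
contact_force: [2.7, 0.2, -5.3]
gripper_width: 0.242
grasp_force: 60.5
```

>>> servo_tool --rows '[{"claw": 15, "dx": 0.0, "dy": 0.0, "dz": 4.5, "ax": 0.0, "ay": 0.0, "az": 0.0}, {"claw": 15, "dx": 0.0, "dy": 0.0, "dz": 6, "ax": 0.0, "ay": 0.0, "az": 0.0}, {"claw": 15, "dx": 0.0, "dy": 0.0, "dz": 6, "ax": 0.0, "ay": 0.0, "az": 0.0}]'

```text
clock: 34.5
eef_pos: [0.516, 0.2914, 0.0241]
tcp_rot: [0.0, 0.676, 0.737, 0.001]
contact_force: [-2.5, -1.7, 3.3]
gripper_width: 0.236
grasp_force: 61.5
```

```bash
python3 - <<'E'
from plan import *
save(np.array([514.9,291,21.4]),rot(0,5))
C=(650.3,-12)
go([(515,291,21.4,0,5,60,4),(515,291,90,0,5,60),(600,150,250,0,0,50),(700.3,-12,250,0,0,50,2),(700.3,-12,164,0,0,50,3),(700.3,-12,164,0,0,10,5)])
go(circ(C,360,240,164)); go(circ(C,240,120,164)); go(circ(C,120,0,164))
E
```

```text
[{"claw": 60, "dx": 0.0, "dy": 0.0, "dz": 0.0, "ax": 0.0, "ay": 0.0, "az": 0.0}, {"claw": 60, "dx": 0.0, "dy": 0.0, "dz": 0.0, "ax": 0.0, "ay": 0.0, "az": 0.0}, {"claw": 60, "dx": 0.0, "dy": 0.0, "dz": 0.0, "ax": 0.0, "ay": 0.0, "az": 0.0}, {"claw": 60, "dx": 0.0, "dy": 0.0, "dz": 0.0, "ax": 0.0, "ay": 0.0, "az": 0.0}, {"claw": 60, "dx": 0.0, "dy": 0.0, "dz": 0.0, "ax": 0.0, "ay": 0.0, "az": 0.0}]
[{"claw": 60, "dx": 0.0, "dy": 0.0, "dz": -34.5, "ax": 0.0, "ay": 0.0, "az": 0.0}, {"claw": 60, "dx": 0.0, "dy": 0.0, "dz": -68.5, "ax": 0.0, "ay": 0.0, "az": 0.0}, {"claw": 50, "dx": -21.0, "dy": 10.5, "dz": -91.5, "ax": 0.0, "ay": 0.0, "az": 0.012}, {"claw": 50, "dx": -42.5, "dy": 21.0, "dz": -114.5, "ax": 0.0, "ay": 0.0, "az": 0.025}, {"claw": 50, "dx": -63.5, "dy": 31.0, "dz": -137.0, "ax": 0.0, "ay": 0.0, "az": 0.037}]
[{"claw": 50, "dx": -20.5, "dy": 11.0, "dz": -23.0, "ax": 0.0, "ay": 0.0, "az": 0.013}, {"claw": 50, "dx": -41.5, "dy": 22.5, "dz": -46.0, "ax": 0.0, "ay": 0.0, "az": 0.025}, {"claw": 50, "dx": -62.0, "dy": 33.5, "dz": -68.5, "ax": 0.0, "ay": 0.0, "az": 0.038}, {"claw": 
[... 2451 characters left out ...]
, "ay": 0.0, "az": 0.0}, {"claw": 10, "dx": -72.5, "dy": -15.5, "dz": 0.0, "ax": 0.0, "ay": 0.0, "az": 0.0}, {"claw": 10, "dx": -86.5, "dy": 0.0, "dz": 0.0, "ax": 0.0, "ay": 0.0, "az": 0.0}]
end [625.3 -55.4 163.9] [0.    0.707 0.707 0.   ]
[{"claw": 10, "dx": -6.5, "dy": 19.5, "dz": 0.0, "ax": 0.0, "ay": 0.0, "az": 0.0}, {"claw": 10, "dx": -4.0, "dy": 40.5, "dz": 0.0, "ax": 0.0, "ay": 0.0, "az": 0.0}, {"claw": 10, "dx": 6.0, "dy": 58.5, "dz": 0.0, "ax": 0.0, "ay": 0.0, "az": 0.0}, {"claw": 10, "dx": 23.0, "dy": 70.5, "dz": 0.0, "ax": 0.0, "ay": 0.0, "az": 0.0}, {"claw": 10, "dx": 43.5, "dy": 75.0, "dz": 0.0, "ax": 0.0, "ay": 0.0, "az": 0.0}]
end [700.3 -11.9 163.9] [0.    0.707 0.707 0.   ]
```

>>> servo_tool --rows '[{"claw": 60, "dx": 0.0, "dy": 0.0, "dz": 0.0, "ax": 0.0, "ay": 0.0, "az": 0.0}, {"claw": 60, "dx": 0.0, "dy": 0.0, "dz": 0.0, "ax": 0.0, "ay": 0.0, "az": 0.0}, {"claw": 60, "dx": 0.0, "dy": 0.0, "dz": 0.0, "ax": 0.0, "ay": 0.0, "az": 0.0}, {"claw": 60, "dx": 0.0, "dy": 0.0, "dz": 0.0, "ax": 0.0, "ay": 0.0, "az": 0.0}, {"claw": 60, "dx": 0.0, "dy": 0.0, "dz": 0.0, "ax": 0.0, "ay": 0.0, "az": 0.0}]' --force 30

```text
clock: 35.0
eef_pos: [0.5149, 0.2911, 0.0217]
tcp_rot: [0.0, 0.676, 0.737, 0.0]
contact_force: [-0.0, -0.2, -0.1]
gripper_width: 0.701
grasp_force: 0.0
```

>>> servo_tool --rows '[{"claw": 60, "dx": 0.0, "dy": 0.0, "dz": -34.5, "ax": 0.0, "ay": 0.0, "az": 0.0}, {"claw": 60, "dx": 0.0, "dy": 0.0, "dz": -68.5, "ax": 0.0, "ay": 0.0, "az": 0.0}, {"claw": 50, "dx": -21.0, "dy": 10.5, "dz": -91.5, "ax": 0.0, "ay": 0.0, "az": 0.012}, {"claw": 50, "dx": -42.5, "dy": 21.0, "dz": -114.5, "ax": 0.0, "ay": 0.0, "az": 0.025}, {"claw": 50, "dx": -63.5, "dy": 31.0, "dz": -137.0, "ax": 0.0, "ay": 0.0, "az": 0.037}]'

```text
clock: 35.5
eef_pos: [0.5515, 0.23, 0.1598]
tcp_rot: [0.0, 0.689, 0.725, 0.0]
contact_force: [0.5, 1.1, 0.1]
gripper_width: 0.584
grasp_force: 0.0
```

>>> servo_tool --rows '[{"claw": 50, "dx": -20.5, "dy": 11.0, "dz": -23.0, "ax": 0.0, "ay": 0.0, "az": 0.013}, {"claw": 50, "dx": -41.5, "dy": 22.5, "dz": -46.0, "ax": 0.0, "ay": 0.0, "az": 0.025}, {"claw": 50, "dx": -62.0, "dy": 33.5, "dz": -68.5, "ax": 0.0, "ay": 0.0, "az": 0.038}, {"claw": 50, "dx": -83.0, "dy": 44.5, "dz": -91.5, "ax": 0.0, "ay": 0.0, "az": 0.05}, {"claw": 50, "dx": -110.5, "dy": 60.0, "dz": -91.5, "ax": 0.0, "ay": 0.0, "az": 0.05}]'

```text
clock: 36.0
eef_pos: [0.6192, 0.1231, 0.2551]
tcp_rot: [0.002, 0.707, 0.707, 0.003]
contact_force: [1.0, 0.5, 0.0]
gripper_width: 0.587
grasp_force: 0.0
```

>>> servo_tool --rows '[{"claw": 50, "dx": -27.0, "dy": 16.5, "dz": 0.0, "ax": 0.0, "ay": 0.0, "az": 0.0}, {"claw": 50, "dx": -54.0, "dy": 33.5, "dz": 0.0, "ax": 0.0, "ay": 0.0, "az": 0.0}, {"claw": 50, "dx": -81.0, "dy": 50.0, "dz": 0.0, "ax": 0.0, "ay": 0.0, "az": 0.0}, {"claw": 50, "dx": -108.0, "dy": 67.0, "dz": 0.0, "ax": 0.0, "ay": 0.0, "az": 0.0}, {"claw": 50, "dx": -135.0, "dy": 83.5, "dz": 0.0, "ax": 0.0, "ay": 0.0, "az": 0.0}]'

```text
clock: 36.5
eef_pos: [0.7006, -0.0131, 0.2498]
tcp_rot: [-0.0, 0.707, 0.707, -0.0]
contact_force: [-0.3, -0.3, 0.4]
gripper_width: 0.584
grasp_force: 0.0
```

>>> servo_tool --rows '[{"claw": 50, "dx": 0.0, "dy": 0.0, "dz": 0.0, "ax": 0.0, "ay": 0.0, "az": 0.0}, {"claw": 50, "dx": 0.0, "dy": 0.0, "dz": 0.0, "ax": 0.0, "ay": 0.0, "az": 0.0}, {"claw": 50, "dx": 0.0, "dy": 0.0, "dz": 28.5, "ax": 0.0, "ay": 0.0, "az": 0.0}, {"claw": 50, "dx": 0.0, "dy": 0.0, "dz": 57.0, "ax": 0.0, "ay": 0.0, "az": 0.0}, {"claw": 50, "dx": 0.0, "dy": 0.0, "dz": 86.0, "ax": 0.0, "ay": 0.0, "az": 0.0}]'

```text
clock: 37.0
eef_pos: [0.6997, -0.0104, 0.1637]
tcp_rot: [0.0, 0.707, 0.708, 0.0]
contact_force: [0.0, -0.0, -0.9]
gripper_width: 0.589
grasp_force: 0.0
```

>>> servo_tool --rows '[{"claw": 50, "dx": 0.0, "dy": 0.0, "dz": 0.0, "ax": 0.0, "ay": 0.0, "az": 0.0}, {"claw": 50, "dx": 0.0, "dy": 0.0, "dz": 0.0, "ax": 0.0, "ay": 0.0, "az": 0.0}, {"claw": 50, "dx": 0.0, "dy": 0.0, "dz": 0.0, "ax": 0.0, "ay": 0.0, "az": 0.0}, {"claw": 10, "dx": 0.0, "dy": 0.0, "dz": 0.0, "ax": 0.0, "ay": 0.0, "az": 0.0}, {"claw": 10, "dx": 0.0, "dy": 0.0, "dz": 0.0, "ax": 0.0, "ay": 0.0, "az": 0.0}]'

```text
clock: 37.5
eef_pos: [0.7013, -0.0119, 0.1664]
tcp_rot: [0.001, 0.707, 0.707, 0.001]
contact_force: [0.3, -0.4, -0.3]
gripper_width: 0.253
grasp_force: 0.0
```

>>> servo_tool --rows '[{"claw": 10, "dx": 0.0, "dy": 0.0, "dz": 0.0, "ax": 0.0, "ay": 0.0, "az": 0.0}, {"claw": 10, "dx": 0.0, "dy": 0.0, "dz": 0.0, "ax": 0.0, "ay": 0.0, "az": 0.0}, {"claw": 10, "dx": 0.0, "dy": 0.0, "dz": 0.0, "ax": 0.0, "ay": 0.0, "az": 0.0}, {"claw": 10, "dx": 0.0, "dy": 0.0, "dz": 0.0, "ax": 0.0, "ay": 0.0, "az": 0.0}]'

```text
clock: 37.9
eef_pos: [0.7003, -0.0119, 0.1663]
tcp_rot: [0.0, 0.707, 0.707, 0.0]
contact_force: [-3.0, -0.6, 5.2]
gripper_width: 0.206
grasp_force: 29.6
```

>>> servo_tool --rows '[{"claw": 10, "dx": 20.0, "dy": -4.5, "dz": 0.0, "ax": 0.0, "ay": 0.0, "az": 0.0}, {"claw": 10, "dx": 37.0, "dy": -16.5, "dz": 0.0, "ax": 0.0, "ay": 0.0, "az": 0.0}, {"claw": 10, "dx": 47.5, "dy": -34.5, "dz": 0.0, "ax": 0.0, "ay": 0.0, "az": 0.0}, {"claw": 10, "dx": 49.5, "dy": -55.0, "dz": 0.0, "ax": 0.0, "ay": 0.0, "az": 0.0}, {"claw": 10, "dx": 43.0, "dy": -75.0, "dz": 0.0, "ax": 0.0, "ay": 0.0, "az": 0.0}]'

```text
clock: 38.4
eef_pos: [0.627, 0.0323, 0.1663]
tcp_rot: [0.002, 0.707, 0.708, 0.003]
contact_force: [4.3, -2.3, 2.8]
gripper_width: 0.196
grasp_force: 29.8
```

Unwinding works; the remaining turns.

>>> servo_tool --rows '[{"claw": 10, "dx": -13.5, "dy": -15.5, "dz": 0.0, "ax": 0.0, "ay": 0.0, "az": 0.0}, {"claw": 10, "dx": -32.5, "dy": -24.0, "dz": 0.0, "ax": 0.0, "ay": 0.0, "az": 0.0}, {"claw": 10, "dx": -53.5, "dy": -24.0, "dz": 0.0, "ax": 0.0, "ay": 0.0, "az": 0.0}, {"claw": 10, "dx": -72.5, "dy": -15.5, "dz": 0.0, "ax": 0.0, "ay": 0.0, "az": 0.0}, {"claw": 10, "dx": -86.5, "dy": 0.0, "dz": 0.0, "ax": 0.0, "ay": 0.0, "az": 0.0}]'

```text
clock: 38.9
eef_pos: [0.6254, -0.0557, 0.1663]
tcp_rot: [0.0, 0.707, 0.707, 0.001]
contact_force: [-0.3, 5.9, 5.8]
gripper_width: 0.206
grasp_force: 30.3
```

>>> servo_tool --rows '[{"claw": 10, "dx": -6.5, "dy": 19.5, "dz": 0.0, "ax": 0.0, "ay": 0.0, "az": 0.0}, {"claw": 10, "dx": -4.0, "dy": 40.5, "dz": 0.0, "ax": 0.0, "ay": 0.0, "az": 0.0}, {"claw": 10, "dx": 6.0, "dy": 58.5, "dz": 0.0, "ax": 0.0, "ay": 0.0, "az": 0.0}, {"claw": 10, "dx": 23.0, "dy": 70.5, "dz": 0.0, "ax": 0.0, "ay": 0.0, "az": 0.0}, {"claw": 10, "dx": 43.5, "dy": 75.0, "dz": 0.0, "ax": 0.0, "ay": 0.0, "az": 0.0}]'

```text
clock: 39.4
eef_pos: [0.7005, -0.0128, 0.1663]
tcp_rot: [0.0, 0.707, 0.707, -0.001]
contact_force: [-9.9, -2.9, 10.4]
gripper_width: 0.198
grasp_force: 30.9
```

>>> servo_tool --rows '[{"claw": 10, "dx": 20.0, "dy": -4.5, "dz": 0.0, "ax": 0.0, "ay": 0.0, "az": 0.0}, {"claw": 10, "dx": 37.0, "dy": -16.5, "dz": 0.0, "ax": 0.0, "ay": 0.0, "az": 0.0}, {"claw": 10, "dx": 47.5, "dy": -34.5, "dz": 0.0, "ax": 0.0, "ay": 0.0, "az": 0.0}, {"claw": 10, "dx": 49.5, "dy": -55.0, "dz": 0.0, "ax": 0.0, "ay": 0.0, "az": 0.0}, {"claw": 10, "dx": 43.0, "dy": -75.0, "dz": 0.0, "ax": 0.0, "ay": 0.0, "az": 0.0}]'

```text
clock: 39.9
eef_pos: [0.6272, 0.0324, 0.1663]
tcp_rot: [0.002, 0.707, 0.708, 0.003]
contact_force: [4.4, -1.6, 2.5]
gripper_width: 0.203
grasp_force: 30.2
```

>>> servo_tool --rows '[{"claw": 10, "dx": -13.5, "dy": -15.5, "dz": 0.0, "ax": 0.0, "ay": 0.0, "az": 0.0}, {"claw": 10, "dx": -32.5, "dy": -24.0, "dz": 0.0, "ax": 0.0, "ay": 0.0, "az": 0.0}, {"claw": 10, "dx": -53.5, "dy": -24.0, "dz": 0.0, "ax": 0.0, "ay": 0.0, "az": 0.0}, {"claw": 10, "dx": -72.5, "dy": -15.5, "dz": 0.0, "ax": 0.0, "ay": 0.0, "az": 0.0}, {"claw": 10, "dx": -86.5, "dy": 0.0, "dz": 0.0, "ax": 0.0, "ay": 0.0, "az": 0.0}]'

```text
clock: 40.4
eef_pos: [0.6254, -0.0557, 0.1663]
tcp_rot: [0.0, 0.707, 0.707, 0.001]
contact_force: [0.6, 6.1, 5.0]
gripper_width: 0.195
grasp_force: 30.5
```

>>> servo_tool --rows '[{"claw": 10, "dx": -6.5, "dy": 19.5, "dz": 0.0, "ax": 0.0, "ay": 0.0, "az": 0.0}, {"claw": 10, "dx": -4.0, "dy": 40.5, "dz": 0.0, "ax": 0.0, "ay": 0.0, "az": 0.0}, {"claw": 10, "dx": 6.0, "dy": 58.5, "dz": 0.0, "ax": 0.0, "ay": 0.0, "az": 0.0}, {"claw": 10, "dx": 23.0, "dy": 70.5, "dz": 0.0, "ax": 0.0, "ay": 0.0, "az": 0.0}, {"claw": 10, "dx": 43.5, "dy": 75.0, "dz": 0.0, "ax": 0.0, "ay": 0.0, "az": 0.0}]'

```text
clock: 40.9
eef_pos: [0.7005, -0.0128, 0.1663]
tcp_rot: [0.0, 0.707, 0.707, -0.001]
contact_force: [-10.2, -2.9, 9.5]
gripper_width: 0.201
grasp_force: 31.1
```

>>> servo_tool --rows '[{"claw": 10, "dx": 20.0, "dy": -4.5, "dz": 0.0, "ax": 0.0, "ay": 0.0, "az": 0.0}, {"claw": 10, "dx": 37.0, "dy": -16.5, "dz": 0.0, "ax": 0.0, "ay": 0.0, "az": 0.0}, {"claw": 10, "dx": 47.5, "dy": -34.5, "dz": 0.0, "ax": 0.0, "ay": 0.0, "az": 0.0}, {"claw": 10, "dx": 49.5, "dy": -55.0, "dz": 0.0, "ax": 0.0, "ay": 0.0, "az": 0.0}, {"claw": 10, "dx": 43.0, "dy": -75.0, "dz": 0.0, "ax": 0.0, "ay": 0.0, "az": 0.0}]'

```text
clock: 41.4
eef_pos: [0.6272, 0.0324, 0.1663]
tcp_rot: [0.002, 0.707, 0.708, 0.003]
contact_force: [5.2, -2.7, 3.0]
gripper_width: 0.197
grasp_force: 30.4
```

>>> servo_tool --rows '[{"claw": 10, "dx": -13.5, "dy": -15.5, "dz": 0.0, "ax": 0.0, "ay": 0.0, "az": 0.0}, {"claw": 10, "dx": -32.5, "dy": -24.0, "dz": 0.0, "ax": 0.0, "ay": 0.0, "az": 0.0}, {"claw": 10, "dx": -53.5, "dy": -24.0, "dz": 0.0, "ax": 0.0, "ay": 0.0, "az": 0.0}, {"claw": 10, "dx": -72.5, "dy": -15.5, "dz": 0.0, "ax": 0.0, "ay": 0.0, "az": 0.0}, {"claw": 10, "dx": -86.5, "dy": 0.0, "dz": 0.0, "ax": 0.0, "ay": 0.0, "az": 0.0}]'

```text
clock: 41.9
eef_pos: [0.6254, -0.0557, 0.1663]
tcp_rot: [0.0, 0.707, 0.707, 0.001]
contact_force: [1.9, 6.8, 5.4]
gripper_width: 0.198
grasp_force: 30.6
```

>>> servo_tool --rows '[{"claw": 10, "dx": -6.5, "dy": 19.5, "dz": 0.0, "ax": 0.0, "ay": 0.0, "az": 0.0}, {"claw": 10, "dx": -4.0, "dy": 40.5, "dz": 0.0, "ax": 0.0, "ay": 0.0, "az": 0.0}, {"claw": 10, "dx": 6.0, "dy": 58.5, "dz": 0.0, "ax": 0.0, "ay": 0.0, "az": 0.0}, {"claw": 10, "dx": 23.0, "dy": 70.5, "dz": 0.0, "ax": 0.0, "ay": 0.0, "az": 0.0}, {"claw": 10, "dx": 43.5, "dy": 75.0, "dz": 0.0, "ax": 0.0, "ay": 0.0, "az": 0.0}]'

```text
clock: 42.4
eef_pos: [0.7005, -0.0128, 0.1662]
tcp_rot: [0.0, 0.707, 0.707, -0.001]
contact_force: [-10.2, -3.1, 10.5]
gripper_width: 0.199
grasp_force: 31.2
```

>>> servo_tool --rows '[{"claw": 10, "dx": 2, "dy": 0, "dz": 0.0, "ax": 0.0, "ay": 0.0, "az": 0.0}, {"claw": 10, "dx": 2, "dy": 0, "dz": 0.0, "ax": 0.0, "ay": 0.0, "az": 0.0}, {"claw": 10, "dx": 0, "dy": 0, "dz": 0.0, "ax": 0.0, "ay": 0.0, "az": 0.0}]'

```text
clock: 42.7
eef_pos: [0.7003, -0.0117, 0.1662]
tcp_rot: [-0.0, 0.707, 0.707, 0.0]
contact_force: [-3.2, 1.0, 6.9]
gripper_width: 0.204
grasp_force: 30.9
```

```bash
python3 - <<'E'
from plan import *
save(np.array([700.3,-11.9,163.9]),R0)
go([(700.3,-12,164,0,0,50,2),(700.3,-12,250,0,0,50),(560,-280,250,0,0,50,4)])
E
```

```text
[{"claw": 50, "dx": 0.0, "dy": 0.0, "dz": 0.0, "ax": 0.0, "ay": 0.0, "az": 0.0}, {"claw": 50, "dx": 0.0, "dy": 0.0, "dz": 0.0, "ax": 0.0, "ay": 0.0, "az": 0.0}, {"claw": 50, "dx": 0.0, "dy": 0.0, "dz": 0.0, "ax": 0.0, "ay": 0.0, "az": 0.0}, {"claw": 50, "dx": 0.0, "dy": 0.0, "dz": -29.0, "ax": 0.0, "ay": 0.0, "az": 0.0}, {"claw": 50, "dx": 0.0, "dy": 0.0, "dz": -57.5, "ax": 0.0, "ay": 0.0, "az": 0.0}]
[{"claw": 50, "dx": 0.0, "dy": 0.0, "dz": -28.5, "ax": 0.0, "ay": 0.0, "az": 0.0}, {"claw": 50, "dx": -33.5, "dy": -17.5, "dz": -28.5, "ax": 0.0, "ay": 0.0, "az": 0.0}, {"claw": 50, "dx": -67.0, "dy": -35.0, "dz": -28.5, "ax": 0.0, "ay": 0.0, "az": 0.0}, {"claw": 50, "dx": -100.5, "dy": -52.5, "dz": -28.5, "ax": 0.0, "ay": 0.0, "az": 0.0}, {"claw": 50, "dx": -134.0, "dy": -70.0, "dz": -28.5, "ax": 0.0, "ay": 0.0, "az": 0.0}]
[{"claw": 50, "dx": -33.5, "dy": -17.5, "dz": 0.0, "ax": 0.0, "ay": 0.0, "az": 0.0}, {"claw": 50, "dx": -67.0, "dy": -35.0, "dz": 0.0, "ax": 0.0, "ay": 0.0, "az": 0.0}, {"claw": 50, "dx": -100.5, "dy": -53.0, "dz": 0.0, "ax": 0.0, "ay": 0.0, "az": 0.0}, {"claw": 50, "dx": -134.0, "dy": -70.5, "dz": 0.0, "ax": 0.0, "ay": 0.0, "az": 0.0}, {"claw": 50, "dx": -134.0, "dy": -70.5, "dz": 0.0, "ax": 0.0, "ay": 0.0, "az": 0.0}]
[{"claw": 50, "dx": 0.0, "dy": 0.0, "dz": 0.0, "ax": 0.0, "ay": 0.0, "az": 0.0}, {"claw": 50, "dx": 0.0, "dy": 0.0, "dz": 0.0, "ax": 0.0, "ay": 0.0, "az": 0.0}, {"claw": 50, "dx": 0.0, "dy": 0.0, "dz": 0.0, "ax": 0.0, "ay": 0.0, "az": 0.0}]
end [ 559.8 -279.9  249.9] [0.    0.707 0.707 0.   ]
```

>>> servo_tool --rows '[{"claw": 50, "dx": 0.0, "dy": 0.0, "dz": 0.0, "ax": 0.0, "ay": 0.0, "az": 0.0}, {"claw": 50, "dx": 0.0, "dy": 0.0, "dz": 0.0, "ax": 0.0, "ay": 0.0, "az": 0.0}, {"claw": 50, "dx": 0.0, "dy": 0.0, "dz": 0.0, "ax": 0.0, "ay": 0.0, "az": 0.0}, {"claw": 50, "dx": 0.0, "dy": 0.0, "dz": -29.0, "ax": 0.0, "ay": 0.0, "az": 0.0}, {"claw": 50, "dx": 0.0, "dy": 0.0, "dz": -57.5, "ax": 0.0, "ay": 0.0, "az": 0.0}]'

```text
clock: 43.2
eef_pos: [0.6989, -0.0117, 0.2198]
tcp_rot: [-0.002, 0.707, 0.707, -0.001]
contact_force: [0.7, -1.0, -0.1]
gripper_width: 0.582
grasp_force: 0.0
```

>>> servo_tool --rows '[{"claw": 50, "dx": 0.0, "dy": 0.0, "dz": -28.5, "ax": 0.0, "ay": 0.0, "az": 0.0}, {"claw": 50, "dx": -33.5, "dy": -17.5, "dz": -28.5, "ax": 0.0, "ay": 0.0, "az": 0.0}, {"claw": 50, "dx": -67.0, "dy": -35.0, "dz": -28.5, "ax": 0.0, "ay": 0.0, "az": 0.0}, {"claw": 50, "dx": -100.5, "dy": -52.5, "dz": -28.5, "ax": 0.0, "ay": 0.0, "az": 0.0}, {"claw": 50, "dx": -134.0, "dy": -70.0, "dz": -28.5, "ax": 0.0, "ay": 0.0, "az": 0.0}]'

```text
clock: 43.7
eef_pos: [0.6294, -0.1468, 0.2499]
tcp_rot: [0.0, 0.707, 0.707, -0.0]
contact_force: [0.2, -1.2, -0.5]
gripper_width: 0.586
grasp_force: 0.0
```

>>> servo_tool --rows '[{"claw": 50, "dx": -33.5, "dy": -17.5, "dz": 0.0, "ax": 0.0, "ay": 0.0, "az": 0.0}, {"claw": 50, "dx": -67.0, "dy": -35.0, "dz": 0.0, "ax": 0.0, "ay": 0.0, "az": 0.0}, {"claw": 50, "dx": -100.5, "dy": -53.0, "dz": 0.0, "ax": 0.0, "ay": 0.0, "az": 0.0}, {"claw": 50, "dx": -134.0, "dy": -70.5, "dz": 0.0, "ax": 0.0, "ay": 0.0, "az": 0.0}, {"claw": 50, "dx": -134.0, "dy": -70.5, "dz": 0.0, "ax": 0.0, "ay": 0.0, "az": 0.0}]'

```text
clock: 44.2
eef_pos: [0.5575, -0.284, 0.2499]
tcp_rot: [0.0, 0.709, 0.705, -0.001]
contact_force: [-0.1, 0.2, 0.3]
gripper_width: 0.585
grasp_force: 0.0
```

>>> servo_tool --rows '[{"claw": 50, "dx": 0.0, "dy": 0.0, "dz": 0.0, "ax": 0.0, "ay": 0.0, "az": 0.0}, {"claw": 50, "dx": 0.0, "dy": 0.0, "dz": 0.0, "ax": 0.0, "ay": 0.0, "az": 0.0}, {"claw": 50, "dx": 0.0, "dy": 0.0, "dz": 0.0, "ax": 0.0, "ay": 0.0, "az": 0.0}]'

```text
clock: 44.5
eef_pos: [0.5602, -0.2787, 0.25]
tcp_rot: [-0.0, 0.707, 0.708, 0.0]
contact_force: [0.1, 0.7, 0.7]
gripper_width: 0.584
grasp_force: 0.0
```

```bash
python3 - <<'E'
from h import *; shot('wrist','wrist10'); print(T()[:3,3])
s=S('wrist10'); P=s.cloud(); x,y,z=P[...,0],P[...,1],P[...,2]
hsv=cv2.cvtColor(s.im,cv2.COLOR_RGB2HSV); wood=(hsv[...,0]>12)&(hsv[...,0]<30)&(hsv[...,1]>70)&(hsv[...,2]>90)
m=wood&(z>.0)&(z<.06)&(x<.68)&(x>.45); m=cv2.morphologyEx(m.astype(np.uint8),cv2.MORPH_OPEN,np.ones((3,3)))>0
print('rack',cv2.minAreaRect((P[m][:,:2]*1000).astype(np.float32)),m.sum(),P[m].min(0),P[m].max(0))
# board tops: profile of z over y for the two boards
for lo,hi in((.47,.56),(.58,.66)):
    k=m&(x>lo)&(x<hi)&(z>.04); q=P[k]; print(lo,len(q),q[:,0].min(),q[:,0].max(),cv2.fitLine((q[:,:2]*1000).astype(np.float32),cv2.DIST_HUBER,0,.01,.01).ravel())
    h,e=np.histogram(q[:,1],bins=np.arange(-.45,-.1,.004)); print([(round(a,3),int(c)) for a,c in zip(e,h) if c])
E
```

```text
[ 0.56026185 -0.2786546   0.25005278]
rack ((573.5755615234375, -300.9041442871094), (153.95529174804688, 208.49371337890625), 0.7713853716850281) 19397 [ 4.96949913e-01 -4.05984504e-01  1.15875852e-04] [ 0.65132045 -0.19579281  0.05159613]
0.47 1701 0.5128242982488461 0.5274698578306267 [ 1.8686833e-02 -9.9982536e-01  5.2079852e+02 -2.9059238e+02]
[(np.float64(-0.382), 31), (np.float64(-0.378), 28), (np.float64(-0.374), 23), (np.float64(-0.37), 67), (np.float64(-0.366), 84), (np.float64(-0.362), 45), (np.float64(-0.346), 1), (np.float64(-0.342), 40), (np.float64(-0.338), 44), (np.float64(-0.334), 54), (np.float64(-0.33), 63), (np.float64(-0.326), 64), (np.float64(-0.322), 64), (np.float64(-0.318), 67), (np.float64(-0.314), 69), (np.float64(-0.31), 72), (np.float64(-0.306), 80), (np.float64(-0.302), 44), (np.float64(-0.286), 2), (np.float64(-0.282), 49), (np.float64(-0.278), 59), (np.float64(-0.274), 31), (np.float64(-0.27), 19), (np.float64(-0.266), 15), (np.float64(-0.262), 13), (np.float64(-0.258), 9), (np.float64(-0.254), 10), (np.float64(-0.25), 69), (np.float64(-0.246), 75), (n
[... 462 characters left out ...]
, 25), (np.float64(-0.33), 1), (np.float64(-0.326), 28), (np.float64(-0.322), 55), (np.float64(-0.318), 50), (np.float64(-0.314), 59), (np.float64(-0.31), 64), (np.float64(-0.306), 79), (np.float64(-0.302), 68), (np.float64(-0.298), 4), (np.float64(-0.282), 31), (np.float64(-0.278), 58), (np.float64(-0.274), 58), (np.float64(-0.27), 72), (np.float64(-0.266), 72), (np.float64(-0.262), 73), (np.float64(-0.258), 69), (np.float64(-0.254), 75), (np.float64(-0.25), 74), (np.float64(-0.246), 90), (np.float64(-0.242), 65), (np.float64(-0.238), 1), (np.float64(-0.222), 48), (np.float64(-0.218), 79), (np.float64(-0.214), 54), (np.float64(-0.21), 20), (np.float64(-0.206), 32), (np.float64(-0.202), 50)]
```

View pics/wrist10.png

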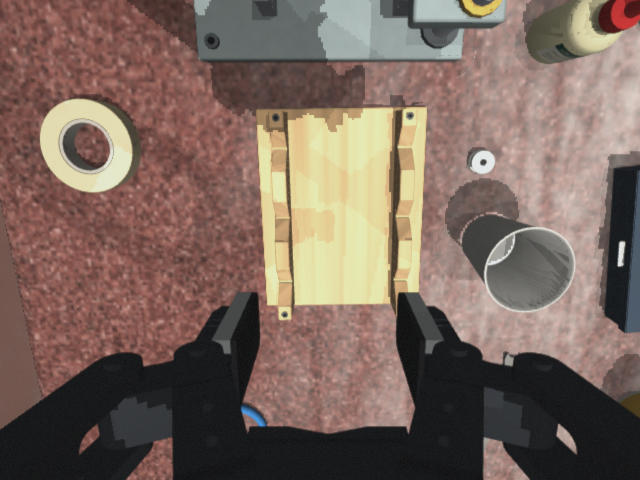

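```bash
python3 - <<'E'
from plan import *
save(np.array([559.8,-279.9,249.9]),R0)
go([(539.5,-88.5,130,0,90,50,2),(539.5,-88.5,39,0,90,50,3)])
go([(539.5,-88.5,39,0,90,10,5)])
go([(539.5,-88.5,42,0,90,10),(503.5,-88.5,42,0,90,10,1),(503.5,-88.5,85,0,90,10),(503.5,-230,85,0,90,10)],mm=20)
E
```

```text
[{"claw": 50, "dx": 16.0, "dy": -1.5, "dz": 10.0, "ax": 0.0, "ay": 0.0, "az": -0.131}, {"claw": 50, "dx": 32.0, "dy": -3.5, "dz": 20.0, "ax": 0.0, "ay": 0.0, "az": -0.262}, {"claw": 50, "dx": 48.0, "dy": -5.0, "dz": 30.0, "ax": 0.0, "ay": 0.0, "az": -0.393}, {"claw": 50, "dx": 64.0, "dy": -7.0, "dz": 40.0, "ax": 0.0, "ay": 0.0, "az": -0.524}, {"claw": 50, "dx": 79.5, "dy": -8.5, "dz": 50.0, "ax": 0.0, "ay": 0.0, "az": -0.654}]
[{"claw": 50, "dx": 14.0, "dy": 8.5, "dz": 10.0, "ax": 0.0, "ay": 0.0, "az": -0.131}, {"claw": 50, "dx": 27.5, "dy": 17.0, "dz": 20.0, "ax": 0.0, "ay": 0.0, "az": -0.262}, {"claw": 50, "dx": 41.0, "dy": 25.5, "dz": 30.0, "ax": 0.0, "ay": 0.0, "az": -0.393}, {"claw": 50, "dx": 55.0, "dy": 33.5, "dz": 40.0, "ax": 0.0, "ay": 0.0, "az": -0.524}, {"claw": 50, "dx": 68.5, "dy": 42.0, "dz": 50.0, "ax": 0.0, "ay": 0.0, "az": -0.655}]
[{"claw": 50, "dx": 6.0, "dy": 15.0, "dz": 10.0, "ax": 0.0, "ay": 0.0, "az": -0.131}, {"claw": 50, "dx": 11.5, "dy": 30.0, "dz": 20.0, "ax": 0.0, "ay": 0.0, "az": -0.262}, {"claw": 50, "dx": 11.5, "dy": 30.0, "dz": 20.0, "ax": 0.0, "ay": 0
[... 1746 characters left out ...]
: 10, "dx": 0.0, "dy": -17.5, "dz": -28.5, "ax": 0.0, "ay": 0.0, "az": 0.0}, {"claw": 10, "dx": 0.0, "dy": -35.5, "dz": -28.5, "ax": 0.0, "ay": 0.0, "az": 0.0}, {"claw": 10, "dx": 0.0, "dy": -53.0, "dz": -28.5, "ax": 0.0, "ay": 0.0, "az": 0.0}]
[{"claw": 10, "dx": 0.0, "dy": -17.5, "dz": 0.0, "ax": 0.0, "ay": 0.0, "az": 0.0}, {"claw": 10, "dx": 0.0, "dy": -35.5, "dz": 0.0, "ax": 0.0, "ay": 0.0, "az": 0.0}, {"claw": 10, "dx": 0.0, "dy": -53.0, "dz": 0.0, "ax": 0.0, "ay": 0.0, "az": 0.0}, {"claw": 10, "dx": 0.0, "dy": -71.0, "dz": 0.0, "ax": 0.0, "ay": 0.0, "az": 0.0}, {"claw": 10, "dx": 0.0, "dy": -88.5, "dz": 0.0, "ax": 0.0, "ay": 0.0, "az": 0.0}]
end [ 503.6 -230.    84.9] [ 0. -0.  1.  0.]
```

>>> servo_tool --rows '[{"claw": 50, "dx": 16.0, "dy": -1.5, "dz": 10.0, "ax": 0.0, "ay": 0.0, "az": -0.131}, {"claw": 50, "dx": 32.0, "dy": -3.5, "dz": 20.0, "ax": 0.0, "ay": 0.0, "az": -0.262}, {"claw": 50, "dx": 48.0, "dy": -5.0, "dz": 30.0, "ax": 0.0, "ay": 0.0, "az": -0.393}, {"claw": 50, "dx": 64.0, "dy": -7.0, "dz": 40.0, "ax": 0.0, "ay": 0.0, "az": -0.524}, {"claw": 50, "dx": 79.5, "dy": -8.5, "dz": 50.0, "ax": 0.0, "ay": 0.0, "az": -0.654}]' --force 70

```text
clock: 45.05
eef_pos: [0.5514, -0.1987, 0.1998]
tcp_rot: [0.0, 0.439, 0.898, 0.0]
contact_force: [0.3, 0.3, 0.3]
gripper_width: 0.581
grasp_force: 0.0
```

>>> servo_tool --rows '[{"claw": 50, "dx": 14.0, "dy": 8.5, "dz": 10.0, "ax": 0.0, "ay": 0.0, "az": -0.131}, {"claw": 50, "dx": 27.5, "dy": 17.0, "dz": 20.0, "ax": 0.0, "ay": 0.0, "az": -0.262}, {"claw": 50, "dx": 41.0, "dy": 25.5, "dz": 30.0, "ax": 0.0, "ay": 0.0, "az": -0.393}, {"claw": 50, "dx": 55.0, "dy": 33.5, "dz": 40.0, "ax": 0.0, "ay": 0.0, "az": -0.524}, {"claw": 50, "dx": 68.5, "dy": 42.0, "dz": 50.0, "ax": 0.0, "ay": 0.0, "az": -0.655}]'

```text
clock: 45.55
eef_pos: [0.543, -0.1188, 0.1499]
tcp_rot: [0.0, 0.127, 0.992, 0.0]
contact_force: [0.8, -0.1, 0.1]
gripper_width: 0.585
grasp_force: 0.0
```

>>> servo_tool --rows '[{"claw": 50, "dx": 6.0, "dy": 15.0, "dz": 10.0, "ax": 0.0, "ay": 0.0, "az": -0.131}, {"claw": 50, "dx": 11.5, "dy": 30.0, "dz": 20.0, "ax": 0.0, "ay": 0.0, "az": -0.262}, {"claw": 50, "dx": 11.5, "dy": 30.0, "dz": 20.0, "ax": 0.0, "ay": 0.0, "az": -0.262}, {"claw": 50, "dx": 11.5, "dy": 30.0, "dz": 20.0, "ax": 0.0, "ay": 0.0, "az": -0.262}, {"claw": 50, "dx": 11.5, "dy": 30.0, "dz": 20.0, "ax": 0.0, "ay": 0.0, "az": -0.262}]'

```text
clock: 46.05
eef_pos: [0.5404, -0.089, 0.1311]
tcp_rot: [0.001, 0.001, 1.0, -0.0]
contact_force: [1.3, -0.5, 0.8]
gripper_width: 0.585
grasp_force: 0.0
```

```bash
python3 - <<'E'
from h import *; shot('wrist','wrist11'); shot('side','side11'); o=manip.get_obs(); print(o['eef_pos'],o['joint_pos'])
s=S('wrist11'); P=s.cloud(); x,y,z=P[...,0],P[...,1],P[...,2]
for n,yy in(('A',.0613),('B',-.0885)):
    m=(abs(y-yy)<.025)&(x<.49)&(z>.085)&(z<.112); q=P[m]; print(n,len(q),q.mean(0) if len(q) else 0)
s=S('side11'); P=s.cloud(); m=(P[...,0]>.615)&(P[...,0]<.66)&(P[...,1]>.03)&(P[...,1]<.1)&(P[...,2]>.08); print('beam top',np.median(P[m][:,2]))
E
```

```text
[ 0.54026954 -0.08931678  0.1310889 ] [-2.91910826e-01  1.61714109e-01  1.87921998e+00 -2.14036719e-04
  1.09881802e+00 -1.86114374e+00]
A 0 0
B 969 [ 0.46749914 -0.09084402  0.10118824]
beam top 0.11099162202689006
```

View pics/wrist11.png

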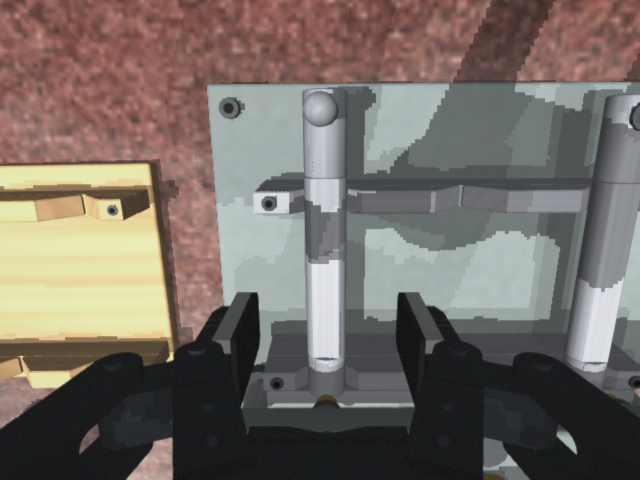

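>>> servo_tool --rows '[{"claw": 50, "dx": 0.0, "dy": 0.0, "dz": 30.5, "ax": 0.0, "ay": 0.0, "az": 0.0}, {"claw": 50, "dx": 0.0, "dy": 0.0, "dz": 61.0, "ax": 0.0, "ay": 0.0, "az": 0.0}, {"claw": 50, "dx": 0.0, "dy": 0.0, "dz": 91.0, "ax": 0.0, "ay": 0.0, "az": 0.0}, {"claw": 50, "dx": 0.0, "dy": 0.0, "dz": 91.0, "ax": 0.0, "ay": 0.0, "az": 0.0}, {"claw": 50, "dx": 0.0, "dy": 0.0, "dz": 91.0, "ax": 0.0, "ay": 0.0, "az": 0.0}]'

```text
clock: 46.65
eef_pos: [0.5394, -0.089, 0.0393]
tcp_rot: [-0.0, 0.0, 1.0, 0.0]
contact_force: [0.0, -0.4, 0.5]
gripper_width: 0.583
grasp_force: 0.0
```

>>> servo_tool --rows '[{"claw": 10, "dx": 0.0, "dy": 0.0, "dz": 0.0, "ax": 0.0, "ay": 0.0, "az": 0.0}, {"claw": 10, "dx": 0.0, "dy": 0.0, "dz": 0.0, "ax": 0.0, "ay": 0.0, "az": 0.0}, {"claw": 10, "dx": 0.0, "dy": 0.0, "dz": 0.0, "ax": 0.0, "ay": 0.0, "az": 0.0}, {"claw": 10, "dx": 0.0, "dy": 0.0, "dz": 0.0, "ax": 0.0, "ay": 0.0, "az": 0.0}, {"claw": 10, "dx": 0.0, "dy": 0.0, "dz": 0.0, "ax": 0.0, "ay": 0.0, "az": 0.0}]'

```text
clock: 47.15
eef_pos: [0.5415, -0.0902, 0.0417]
tcp_rot: [0.002, -0.0, 1.0, -0.002]
contact_force: [-1.5, -4.4, 6.6]
gripper_width: 0.238
grasp_force: 68.7
```

>>> servo_tool --rows '[{"claw": 10, "dx": 0.0, "dy": 0.0, "dz": -3.0, "ax": 0.0, "ay": 0.0, "az": 0.0}, {"claw": 10, "dx": 18.0, "dy": 0.0, "dz": -3.0, "ax": 0.0, "ay": 0.0, "az": 0.0}, {"claw": 10, "dx": 36.0, "dy": 0.0, "dz": -3.0, "ax": 0.0, "ay": 0.0, "az": 0.0}, {"claw": 10, "dx": 36.0, "dy": 0.0, "dz": -3.0, "ax": 0.0, "ay": 0.0, "az": 0.0}, {"claw": 10, "dx": 36.0, "dy": 0.0, "dz": -3, "ax": 0.0, "ay": 0.0, "az": 0.0}]'

```text
clock: 47.65
eef_pos: [0.5291, -0.0906, 0.049]
tcp_rot: [0.031, 0.003, 1.0, -0.003]
contact_force: [50.1, 2.9, -33.3]
gripper_width: 0.233
grasp_force: 102.2
```

>>> servo_tool --rows '[{"claw": 10, "dx": -14, "dy": 0.0, "dz": 1, "ax": 0.0, "ay": 0.0, "az": 0.0}, {"claw": 10, "dx": -28, "dy": 0.0, "dz": 3, "ax": 0.0, "ay": 0.0, "az": 0.0}, {"claw": 10, "dx": -28, "dy": 0.0, "dz": 3, "ax": 0.0, "ay": 0.0, "az": 0.0}, {"claw": 10, "dx": -28, "dy": 0.0, "dz": 3, "ax": 0.0, "ay": 0.0, "az": 0.0}]'

```text
clock: 48.05
eef_pos: [0.5342, -0.0901, 0.0417]
tcp_rot: [0.002, -0.001, 1.0, -0.002]
contact_force: [-0.7, -5.2, 6.4]
gripper_width: 0.233
grasp_force: 77.9
```

>>> servo_tool --rows '[{"claw": 50, "dx": 0, "dy": 0.0, "dz": 0, "ax": 0.0, "ay": 0.0, "az": 0.0}, {"claw": 50, "dx": 0, "dy": 0.0, "dz": 0, "ax": 0.0, "ay": 0.0, "az": 0.0}, {"claw": 50, "dx": -10, "dy": 0.0, "dz": 0, "ax": 0.0, "ay": 0.0, "az": 0.0}, {"claw": 50, "dx": -19, "dy": 0.0, "dz": 0, "ax": 0.0, "ay": 0.0, "az": 0.0}, {"claw": 50, "dx": -19, "dy": 0.0, "dz": 0, "ax": 0.0, "ay": 0.0, "az": 0.0}]'

```text
clock: 48.55
eef_pos: [0.5523, -0.0886, 0.0394]
tcp_rot: [0.001, -0.0, 1.0, -0.0]
contact_force: [-0.2, -0.3, -0.5]
gripper_width: 0.588
grasp_force: 0.0
```

```bash
python3 - <<'E'
from h import *
from scipy.optimize import least_squares
shot('wrist','wrist12'); print(T()[:3,3]); shot('side','side12')
for n in('wrist12','side12'):
    s=S(n); P=s.cloud(); x,y,z=P[...,0],P[...,1],P[...,2]
    m=(abs(y+.0885)<.02)&(x<.49)&(x>.43)&(z>.085)&(z<.112); q=P[m]; print(n,len(q),q.mean(0) if len(q) else 0)
    if len(q)>20: print(least_squares(lambda c:np.linalg.norm(q-c,axis=1)-.007,q.mean(0)-[0,0,.004],loss='soft_l1',f_scale=.001).x)
E
```

```text
[ 0.55144704 -0.08846222  0.03919646]
wrist12 1385 [ 0.46541466 -0.09113073  0.09954705]
[ 0.46005384 -0.09130399  0.09677562]
side12 26 [ 0.46081692 -0.08819127  0.09531616]
[ 0.46062553 -0.09081321  0.09403327]
```

>>> servo_tool --rows '[{"claw": 50, "dx": -5.5, "dy": 0.0, "dz": 0, "ax": 0.0, "ay": 0.0, "az": 0.0}, {"claw": 10, "dx": -5.5, "dy": 0.0, "dz": 0, "ax": 0.0, "ay": 0.0, "az": 0.0}, {"claw": 10, "dx": -5.5, "dy": 0.0, "dz": 0, "ax": 0.0, "ay": 0.0, "az": 0.0}, {"claw": 10, "dx": -5.5, "dy": 0.0, "dz": 0, "ax": 0.0, "ay": 0.0, "az": 0.0}, {"claw": 10, "dx": -5.5, "dy": 0.0, "dz": 0, "ax": 0.0, "ay": 0.0, "az": 0.0}]' --force 90

```text
clock: 49.15
eef_pos: [0.5563, -0.0901, 0.0396]
tcp_rot: [0.0, -0.0, 1.0, -0.001]
contact_force: [-0.7, -5.7, 0.8]
gripper_width: 0.229
grasp_force: 87.9
```

>>> servo_tool --rows '[{"claw": 10, "dx": 0, "dy": 0.0, "dz": 0, "ax": 0.0, "ay": 0.0, "az": 0.0}, {"claw": 10, "dx": 0, "dy": 0.0, "dz": 0, "ax": 0.0, "ay": 0.0, "az": 0.0}, {"claw": 10, "dx": 5, "dy": 0.0, "dz": -1, "ax": 0.0, "ay": 0.0, "az": 0.0}, {"claw": 10, "dx": 10, "dy": 0.0, "dz": -1, "ax": 0.0, "ay": 0.0, "az": 0.0}, {"claw": 10, "dx": 10, "dy": 0.0, "dz": -1, "ax": 0.0, "ay": 0.0, "az": 0.0}]'

```text
clock: 49.65
eef_pos: [0.5459, -0.0891, 0.0406]
tcp_rot: [0.0, -0.0, 1.0, -0.001]
contact_force: [1.5, -4.2, 0.6]
gripper_width: 0.233
grasp_force: 88.3
```

```bash
python3 - <<'E'
from plan import *
save(np.array([546.1,-88.5,39.9]),rot(0,90))
go([(533,-88.5,40,0,90,10,1),(533,-88.5,88,0,90,10,1)],mm=15)
go([(533,-220,88,0,90,10),(573,-290.4,88,0,91,10,2)],mm=25)
E
```

```text
[{"claw": 10, "dx": 13.0, "dy": 0.0, "dz": 0.0, "ax": 0.0, "ay": 0.0, "az": 0.0}, {"claw": 10, "dx": 13.0, "dy": 0.0, "dz": 0.0, "ax": 0.0, "ay": 0.0, "az": 0.0}, {"claw": 10, "dx": 13.0, "dy": 0.0, "dz": -12.0, "ax": 0.0, "ay": 0.0, "az": 0.0}, {"claw": 10, "dx": 13.0, "dy": 0.0, "dz": -24.0, "ax": 0.0, "ay": 0.0, "az": 0.0}, {"claw": 10, "dx": 13.0, "dy": 0.0, "dz": -36.0, "ax": 0.0, "ay": 0.0, "az": 0.0}]
[{"claw": 10, "dx": 0.0, "dy": 0.0, "dz": -12.0, "ax": 0.0, "ay": 0.0, "az": 0.0}, {"claw": 10, "dx": 0.0, "dy": 0.0, "dz": -12.0, "ax": 0.0, "ay": 0.0, "az": 0.0}]
end [533.1 -88.5  87.9] [0. 0. 1. 0.]
[{"claw": 10, "dx": 0.0, "dy": -22.0, "dz": 0.0, "ax": 0.0, "ay": 0.0, "az": 0.0}, {"claw": 10, "dx": 0.0, "dy": -44.0, "dz": 0.0, "ax": 0.0, "ay": 0.0, "az": 0.0}, {"claw": 10, "dx": 0.0, "dy": -66.0, "dz": 0.0, "ax": 0.0, "ay": 0.0, "az": 0.0}, {"claw": 10, "dx": 0.0, "dy": -87.5, "dz": 0.0, "ax": 0.0, "ay": 0.0, "az": 0.0}, {"claw": 10, "dx": 0.0, "dy": -109.5, "dz": 0.0, "ax": 0.0, "ay": 0.0, "az": 0.0}]
[{"claw": 10, "dx": 0.0, "dy": -22.0, "dz": 0.0, "ax": 0.0, "ay": 0.0, "az": 0.0}, {"claw": 10, "dx": -10.0, "dy": -39.5, "dz": 0.0, "ax": 0.0, "ay": 0.0, "az": -0.004}, {"claw": 10, "dx": -20.0, "dy": -57.0, "dz": 0.0, "ax": 0.0, "ay": 0.0, "az": -0.009}, {"claw": 10, "dx": -30.0, "dy": -75.0, "dz": 0.0, "ax": 0.0, "ay": 0.0, "az": -0.013}, {"claw": 10, "dx": -40.0, "dy": -92.5, "dz": 0.0, "ax": 0.0, "ay": 0.0, "az": -0.017}]
[{"claw": 10, "dx": 0.0, "dy": 0.0, "dz": 0.0, "ax": 0.0, "ay": 0.0, "az": 0.0}, {"claw": 10, "dx": 0.0, "dy": 0.0, "dz": 0.0, "ax": 0.0, "ay": 0.0, "az": 0.0}]
end [ 573.1 -290.5   87.9] [ 0.    -0.008  1.     0.   ]
```

>>> servo_tool --rows '[{"claw": 10, "dx": 7.0, "dy": 0.0, "dz": 0.0, "ax": 0.0, "ay": 0.0, "az": 0.0}, {"claw": 10, "dx": 13.0, "dy": 0.0, "dz": 0.0, "ax": 0.0, "ay": 0.0, "az": 0.0}, {"claw": 10, "dx": 13.0, "dy": 0.0, "dz": -12.0, "ax": 0.0, "ay": 0.0, "az": 0.0}, {"claw": 10, "dx": 13.0, "dy": 0.0, "dz": -24.0, "ax": 0.0, "ay": 0.0, "az": 0.0}, {"claw": 10, "dx": 13.0, "dy": 0.0, "dz": -36.0, "ax": 0.0, "ay": 0.0, "az": 0.0}]'

```text
clock: 50.15
eef_pos: [0.5315, -0.0876, 0.0762]
tcp_rot: [-0.002, -0.0, 1.0, 0.001]
contact_force: [0.5, -0.9, -2.9]
gripper_width: 0.23
grasp_force: 88.9
```

>>> servo_tool --rows '[{"claw": 10, "dx": 0.0, "dy": 0.0, "dz": -12.0, "ax": 0.0, "ay": 0.0, "az": 0.0}, {"claw": 10, "dx": 0.0, "dy": 0.0, "dz": -12.0, "ax": 0.0, "ay": 0.0, "az": 0.0}]'

```text
clock: 50.35
eef_pos: [0.5347, -0.0888, 0.0908]
tcp_rot: [0.002, -0.0, 1.0, -0.001]
contact_force: [0.9, -0.2, -3.9]
gripper_width: 0.235
grasp_force: 88.9
```

```bash
cat > pitch.py <<'E'
from h import *
import sys
# slope of the held bar from side cloud, in the band y0
shot('side',sys.argv[1]); s=S(sys.argv[1]); y0=float(sys.argv[2]); z0=float(sys.argv[3]); P=s.cloud()
m=(abs(P[...,1]-y0)<.02)&(P[...,0]>.42)&(P[...,0]<.66)&(abs(P[...,2]-z0)<.03); q=P[m]
for a in np.arange(.42,.66,.015):
    k=q[abs(q[:,0]-a)<.0075]
    if len(k)>3: print(round(a,3),len(k),'ztop',k[:,2].max().round(4),'zmed',np.median(k[:,2]).round(4),'y',np.median(k[:,1]).round(4))
print(manip.get_obs()['contact_force'],T()[:3,3])
E
python3 pitch.py side13 -.085 .107
```

```text
0.435 59 ztop 0.1369 zmed 0.1162 y -0.0818
0.45 44 ztop 0.1348 zmed 0.1121 y -0.0813
0.465 45 ztop 0.1192 zmed 0.1126 y -0.0804
0.48 43 ztop 0.12 zmed 0.1124 y -0.0791
0.495 44 ztop 0.1182 zmed 0.1124 y -0.0801
0.51 47 ztop 0.1187 zmed 0.112 y -0.0802
0.525 41 ztop 0.1262 zmed 0.1104 y -0.0704
0.54 55 ztop 0.1336 zmed 0.1108 y -0.0722
0.555 41 ztop 0.1196 zmed 0.1135 y -0.0806
0.57 48 ztop 0.121 zmed 0.1124 y -0.0804
0.585 51 ztop 0.1224 zmed 0.1136 y -0.0808
0.6 12 ztop 0.1208 zmed 0.1148 y -0.0804
0.615 34 ztop 0.1164 zmed 0.113 y -0.0805
0.63 26 ztop 0.1148 zmed 0.1106 y -0.0837
[ 0.03756186  0.17383038 -3.98797771] [ 0.53408083 -0.08870008  0.08977362]
```

>>> servo_tool --rows '[{"claw": 10, "dx": 0.0, "dy": -22.0, "dz": 0.0, "ax": 0.0, "ay": 0.0, "az": 0.0}, {"claw": 10, "dx": 0.0, "dy": -44.0, "dz": 0.0, "ax": 0.0, "ay": 0.0, "az": 0.0}, {"claw": 10, "dx": 0.0, "dy": -66.0, "dz": 0.0, "ax": 0.0, "ay": 0.0, "az": 0.0}, {"claw": 10, "dx": 0.0, "dy": -87.5, "dz": 0.0, "ax": 0.0, "ay": 0.0, "az": 0.0}, {"claw": 10, "dx": 0.0, "dy": -109.5, "dz": 0.0, "ax": 0.0, "ay": 0.0, "az": 0.0}]'

```text
clock: 50.9
eef_pos: [0.5322, -0.1984, 0.0873]
tcp_rot: [-0.001, -0.0, 1.0, 0.001]
contact_force: [0.3, 0.5, -4.8]
gripper_width: 0.23
grasp_force: 88.9
```

>>> servo_tool --rows '[{"claw": 10, "dx": 0.0, "dy": -22.0, "dz": 0.0, "ax": 0.0, "ay": 0.0, "az": 0.0}, {"claw": 10, "dx": -10.0, "dy": -39.5, "dz": 0.0, "ax": 0.0, "ay": 0.0, "az": -0.004}, {"claw": 10, "dx": -20.0, "dy": -57.0, "dz": 0.0, "ax": 0.0, "ay": 0.0, "az": -0.009}, {"claw": 10, "dx": -30.0, "dy": -75.0, "dz": 0.0, "ax": 0.0, "ay": 0.0, "az": -0.013}, {"claw": 10, "dx": -40.0, "dy": -92.5, "dz": 0.0, "ax": 0.0, "ay": 0.0, "az": -0.017}]'

```text
clock: 51.4
eef_pos: [0.5726, -0.2908, 0.087]
tcp_rot: [-0.001, -0.009, 1.0, 0.001]
contact_force: [0.0, -0.2, -3.7]
gripper_width: 0.232
grasp_force: 88.9
```

>>> servo_tool --rows '[{"claw": 10, "dx": 0.0, "dy": 0.0, "dz": 0.0, "ax": 0.0, "ay": 0.0, "az": 0.0}, {"claw": 10, "dx": 0.0, "dy": 0.0, "dz": 0.0, "ax": 0.0, "ay": 0.0, "az": 0.0}, {"claw": 10, "dx": 0.0, "dy": 0.0, "dz": 20.0, "ax": 0.0, "ay": 0.0, "az": 0.0}, {"claw": 10, "dx": 0.0, "dy": 0.0, "dz": 40.0, "ax": 0.0, "ay": 0.0, "az": 0.0}, {"claw": 10, "dx": 0.0, "dy": 0.0, "dz": 48.0, "ax": 0.0, "ay": 0.0, "az": 0.0}]'

```text
clock: 51.9
eef_pos: [0.5704, -0.288, 0.0371]
tcp_rot: [-0.003, -0.009, 1.0, 0.002]
contact_force: [-0.7, 0.5, -4.3]
gripper_width: 0.231
grasp_force: 89.0
```

>>> servo_tool --rows '[{"claw": 10, "dx": 0.0, "dy": 0.0, "dz": 4.0, "ax": 0.0, "ay": 0.0, "az": 0.0}, {"claw": 10, "dx": 0.0, "dy": 0.0, "dz": 7.0, "ax": 0.0, "ay": 0.0, "az": 0.0}, {"claw": 10, "dx": 0.0, "dy": 0.0, "dz": 9.0, "ax": 0.0, "ay": 0.0, "az": 0.0}, {"claw": 10, "dx": 0.0, "dy": 0.0, "dz": 9.0, "ax": 0.0, "ay": 0.0, "az": 0.0}]'

```text
clock: 52.3
eef_pos: [0.5734, -0.2907, 0.0318]
tcp_rot: [0.0, -0.009, 1.0, -0.0]
contact_force: [-0.2, -0.6, -3.6]
gripper_width: 0.228
grasp_force: 89.0
```

>>> servo_tool --rows '[{"claw": 10, "dx": 0.0, "dy": 0.0, "dz": 1.5, "ax": 0.0, "ay": 0.0, "az": 0.0}, {"claw": 10, "dx": 0.0, "dy": 0.0, "dz": 3.0, "ax": 0.0, "ay": 0.0, "az": 0.0}, {"claw": 10, "dx": 0.0, "dy": 0.0, "dz": 4.0, "ax": 0.0, "ay": 0.0, "az": 0.0}, {"claw": 10, "dx": 0.0, "dy": 0.0, "dz": 4.5, "ax": 0.0, "ay": 0.0, "az": 0.0}, {"claw": 10, "dx": 0.0, "dy": 0.0, "dz": 4.5, "ax": 0.0, "ay": 0.0, "az": 0.0}]'

```text
clock: 52.8
eef_pos: [0.5735, -0.2912, 0.0278]
tcp_rot: [0.0, -0.009, 1.0, -0.001]
contact_force: [-1.5, 0.3, 2.1]
gripper_width: 0.231
grasp_force: 89.8
```

```bash
python3 - <<'E'
from plan import *
save(np.array([573.1,-290.5,26.4]),rot(0,91))
go([(573.1,-290.5,26.4,0,91,46,3),(573.1,-290.5,110,0,91,46),(550,-150,140,0,90,50),(560,61,140,0,90,50,2),(560,61,39,0,90,50,2)])
go([(560,61,39,0,90,10,5)])
E
```

```text
[{"claw": 46, "dx": 0.0, "dy": 0.0, "dz": 0.0, "ax": 0.0, "ay": 0.0, "az": 0.0}, {"claw": 46, "dx": 0.0, "dy": 0.0, "dz": 0.0, "ax": 0.0, "ay": 0.0, "az": 0.0}, {"claw": 46, "dx": 0.0, "dy": 0.0, "dz": 0.0, "ax": 0.0, "ay": 0.0, "az": 0.0}, {"claw": 46, "dx": 0.0, "dy": 0.0, "dz": 0.0, "ax": 0.0, "ay": 0.0, "az": 0.0}, {"claw": 46, "dx": 0.0, "dy": 0.0, "dz": -28.0, "ax": 0.0, "ay": 0.0, "az": 0.0}]
[{"claw": 46, "dx": 0.0, "dy": 0.0, "dz": -27.5, "ax": 0.0, "ay": 0.0, "az": 0.0}, {"claw": 46, "dx": 0.0, "dy": 0.0, "dz": -55.5, "ax": 0.0, "ay": 0.0, "az": 0.0}, {"claw": 50, "dx": 5.0, "dy": 35.0, "dz": -63.0, "ax": 0.0, "ay": 0.0, "az": 0.004}, {"claw": 50, "dx": 10.5, "dy": 70.5, "dz": -70.5, "ax": 0.0, "ay": 0.0, "az": 0.009}, {"claw": 50, "dx": 15.5, "dy": 105.5, "dz": -78.0, "ax": 0.0, "ay": 0.0, "az": 0.013}]
[{"claw": 50, "dx": 5.5, "dy": 35.5, "dz": -7.5, "ax": 0.0, "ay": 0.0, "az": 0.004}, {"claw": 50, "dx": 4.0, "dy": 70.5, "dz": -7.5, "ax": 0.0, "ay": 0.0, "az": 0.004}, {"claw": 50, "dx": 2.0, "dy": 105.5, "dz": -7.5, "ax": 0.0, "ay": 0.0, "az": 0.004}, {"claw": 50, "dx": 0
[... 753 characters left out ...]
": 0.0, "dz": 67.5, "ax": 0.0, "ay": 0.0, "az": 0.0}, {"claw": 50, "dx": 0.0, "dy": 0.0, "dz": 67.5, "ax": 0.0, "ay": 0.0, "az": 0.0}]
end [559.9  61.2  38.9] [ 0. -0.  1.  0.]
[{"claw": 10, "dx": 0.0, "dy": 0.0, "dz": 0.0, "ax": 0.0, "ay": 0.0, "az": 0.0}, {"claw": 10, "dx": 0.0, "dy": 0.0, "dz": 0.0, "ax": 0.0, "ay": 0.0, "az": 0.0}, {"claw": 10, "dx": 0.0, "dy": 0.0, "dz": 0.0, "ax": 0.0, "ay": 0.0, "az": 0.0}, {"claw": 10, "dx": 0.0, "dy": 0.0, "dz": 0.0, "ax": 0.0, "ay": 0.0, "az": 0.0}, {"claw": 10, "dx": 0.0, "dy": 0.0, "dz": 0.0, "ax": 0.0, "ay": 0.0, "az": 0.0}]
[{"claw": 10, "dx": 0.0, "dy": 0.0, "dz": 0.0, "ax": 0.0, "ay": 0.0, "az": 0.0}]
end [559.9  61.2  38.9] [ 0. -0.  1.  0.]
```

>>> servo_tool --rows '[{"claw": 46, "dx": 0.0, "dy": 0.0, "dz": 0.0, "ax": 0.0, "ay": 0.0, "az": 0.0}, {"claw": 46, "dx": 0.0, "dy": 0.0, "dz": 0.0, "ax": 0.0, "ay": 0.0, "az": 0.0}, {"claw": 46, "dx": 0.0, "dy": 0.0, "dz": 0.0, "ax": 0.0, "ay": 0.0, "az": 0.0}, {"claw": 46, "dx": 0.0, "dy": 0.0, "dz": 0.0, "ax": 0.0, "ay": 0.0, "az": 0.0}, {"claw": 46, "dx": 0.0, "dy": 0.0, "dz": -28.0, "ax": 0.0, "ay": 0.0, "az": 0.0}]'

```text
clock: 53.3
eef_pos: [0.5694, -0.2881, 0.0501]
tcp_rot: [-0.004, -0.009, 1.0, 0.003]
contact_force: [0.5, 0.3, -0.0]
gripper_width: 0.54
grasp_force: 0.0
```

>>> servo_tool --rows '[{"claw": 46, "dx": 0.0, "dy": 0.0, "dz": -27.5, "ax": 0.0, "ay": 0.0, "az": 0.0}, {"claw": 46, "dx": 0.0, "dy": 0.0, "dz": -55.5, "ax": 0.0, "ay": 0.0, "az": 0.0}, {"claw": 50, "dx": 5.0, "dy": 35.0, "dz": -63.0, "ax": 0.0, "ay": 0.0, "az": 0.004}, {"claw": 50, "dx": 10.5, "dy": 70.5, "dz": -70.5, "ax": 0.0, "ay": 0.0, "az": 0.009}, {"claw": 50, "dx": 15.5, "dy": 105.5, "dz": -78.0, "ax": 0.0, "ay": 0.0, "az": 0.013}]'

```text
clock: 53.8
eef_pos: [0.5555, -0.1844, 0.1332]
tcp_rot: [0.0, -0.002, 1.0, 0.0]
contact_force: [0.4, 0.3, -0.9]
gripper_width: 0.587
grasp_force: 0.0
```

>>> servo_tool --rows '[{"claw": 50, "dx": 5.5, "dy": 35.5, "dz": -7.5, "ax": 0.0, "ay": 0.0, "az": 0.004}, {"claw": 50, "dx": 4.0, "dy": 70.5, "dz": -7.5, "ax": 0.0, "ay": 0.0, "az": 0.004}, {"claw": 50, "dx": 2.0, "dy": 105.5, "dz": -7.5, "ax": 0.0, "ay": 0.0, "az": 0.004}, {"claw": 50, "dx": 0.0, "dy": 141.0, "dz": -7.5, "ax": 0.0, "ay": 0.0, "az": 0.004}, {"claw": 50, "dx": -1.5, "dy": 176.0, "dz": -7.5, "ax": 0.0, "ay": 0.0, "az": 0.004}]'

```text
clock: 54.3
eef_pos: [0.5564, -0.0078, 0.1404]
tcp_rot: [0.0, -0.0, 1.0, 0.0]
contact_force: [0.6, 1.3, 1.0]
gripper_width: 0.587
grasp_force: 0.0
```

>>> servo_tool --rows '[{"claw": 50, "dx": -2.0, "dy": 35.0, "dz": 0.0, "ax": 0.0, "ay": 0.0, "az": 0.0}, {"claw": 50, "dx": -3.5, "dy": 70.5, "dz": 0.0, "ax": 0.0, "ay": 0.0, "az": 0.0}, {"claw": 50, "dx": -3.5, "dy": 70.5, "dz": 0.0, "ax": 0.0, "ay": 0.0, "az": 0.0}, {"claw": 50, "dx": -3.5, "dy": 70.5, "dz": 0.0, "ax": 0.0, "ay": 0.0, "az": 0.0}, {"claw": 50, "dx": -3.5, "dy": 70.5, "dz": 0.0, "ax": 0.0, "ay": 0.0, "az": 0.0}]'

```text
clock: 54.8
eef_pos: [0.5599, 0.0605, 0.1401]
tcp_rot: [-0.0, 0.0, 1.0, -0.0]
contact_force: [-0.5, 0.4, 0.9]
gripper_width: 0.582
grasp_force: 0.0
```

```bash
python3 - <<'E'
from h import *
from scipy.optimize import least_squares
shot('wrist','wrist14'); shot('side','side14'); shot('scene','scene14'); print(T()[:3,3])
s=S('wrist14'); P=s.cloud(); x,y,z=P[...,0],P[...,1],P[...,2]
m=(abs(y-.0613)<.02)&(x<.49)&(x>.43)&(z>.085)&(z<.112); q=P[m]; print(len(q)); print(least_squares(lambda c:np.linalg.norm(q-c,axis=1)-.007,q.mean(0)-[0,0,.004],loss='soft_l1',f_scale=.001).x)
a=cv2.imread('pics/scene14.png')[240:380,320:480]; cv2.imwrite('pics/c14.png',cv2.resize(a,None,fx=4,fy=4))
# B in rack: line along bar top from scene + side clouds
for n in('scene14','side14'):
    s=S(n); P=s.cloud(); x,y,z=P[...,0],P[...,1],P[...,2]
    m=(abs(y+.291)<.014)&(x>.46)&(x<.645)&(z>.05)&(z<.065); q=P[m]; print(n,len(q))
    for a in np.arange(.46,.65,.02):
        k=q[abs(q[:,0]-a)<.01]
        if len(k)>2: print(' ',round(a,2),len(k),k[:,2].max().round(4),np.median(k[:,1]).round(4))
    m=(abs(y+.291)<.025)&(x>.43)&(x<.52)&(z>.075)&(z<.1); print(P[m].mean(0),m.sum())
E
```

```text
[0.55994818 0.06006852 0.14010167]
950
[0.46999998 0.0607912  0.09650624]
scene14 387
  0.46 9 0.0564 -0.2944
  0.48 57 0.0645 -0.2987
  0.5 44 0.0556 -0.2981
  0.52 47 0.0549 -0.2963
  0.54 45 0.0549 -0.2958
  0.56 45 0.0554 -0.2964
  0.58 40 0.0556 -0.296
  0.6 49 0.055 -0.2951
  0.62 42 0.0574 -0.296
  0.64 9 0.0554 -0.2949
[ 0.47617069 -0.29944592  0.08444386] 39
side14 122
  0.46 4 0.0554 -0.2879
  0.48 26 0.0638 -0.2887
  0.5 19 0.0598 -0.2868
  0.56 15 0.0558 -0.2852
  0.58 17 0.0568 -0.2834
  0.6 16 0.0558 -0.2846
  0.62 19 0.0576 -0.2844
  0.64 6 0.0593 -0.2816
[ 0.47831912 -0.28922117  0.08528849] 17
```

View pics/c14.png

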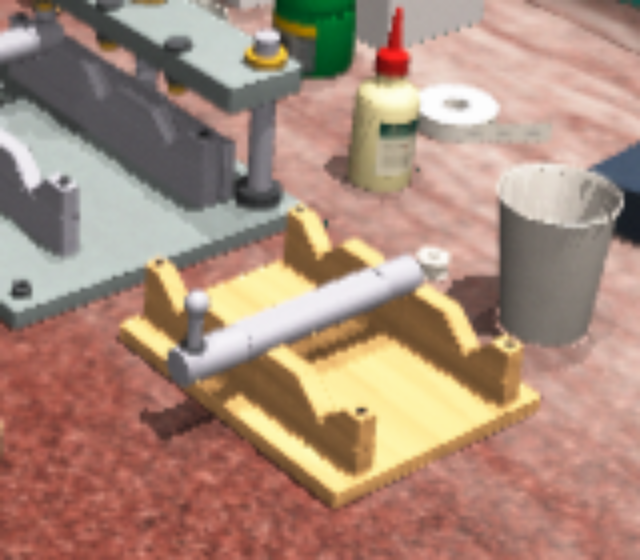

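>>> servo_tool --rows '[{"claw": 50, "dx": 0.0, "dy": 0.0, "dz": 34, "ax": 0.0, "ay": 0.0, "az": 0.0}, {"claw": 50, "dx": 0.0, "dy": 0.0, "dz": 68, "ax": 0.0, "ay": 0.0, "az": 0.0}, {"claw": 50, "dx": 0.0, "dy": 0.0, "dz": 101, "ax": 0.0, "ay": 0.0, "az": 0.0}, {"claw": 50, "dx": 0.0, "dy": 0.0, "dz": 101, "ax": 0.0, "ay": 0.0, "az": 0.0}, {"claw": 50, "dx": 0.0, "dy": 0.0, "dz": 101, "ax": 0.0, "ay": 0.0, "az": 0.0}]'

```text
clock: 55.45
eef_pos: [0.5595, 0.0605, 0.0389]
tcp_rot: [-0.001, 0.0, 1.0, -0.0]
contact_force: [0.6, -0.8, 0.2]
gripper_width: 0.584
grasp_force: 0.0
```

>>> servo_tool --rows '[{"claw": 10, "dx": 0.0, "dy": 0.0, "dz": 0.0, "ax": 0.0, "ay": 0.0, "az": 0.0}, {"claw": 10, "dx": 0.0, "dy": 0.0, "dz": 0.0, "ax": 0.0, "ay": 0.0, "az": 0.0}, {"claw": 10, "dx": 0.0, "dy": 0.0, "dz": 0.0, "ax": 0.0, "ay": 0.0, "az": 0.0}, {"claw": 10, "dx": 0.0, "dy": 0.0, "dz": 0.0, "ax": 0.0, "ay": 0.0, "az": 0.0}, {"claw": 10, "dx": 0.0, "dy": 0.0, "dz": 0.0, "ax": 0.0, "ay": 0.0, "az": 0.0}]'

```text
clock: 55.95
eef_pos: [0.5622, 0.06, 0.0421]
tcp_rot: [0.002, -0.001, 1.0, -0.001]
contact_force: [-2.1, -5.0, 6.4]
gripper_width: 0.235
grasp_force: 88.1
```

>>> servo_tool --rows '[{"claw": 10, "dx": 0.0, "dy": 0.0, "dz": -1, "ax": 0.0, "ay": 0.0, "az": 0.0}, {"claw": 10, "dx": 5, "dy": 0.0, "dz": -1, "ax": 0.0, "ay": 0.0, "az": 0.0}, {"claw": 10, "dx": 10, "dy": 0.0, "dz": -1, "ax": 0.0, "ay": 0.0, "az": 0.0}, {"claw": 10, "dx": 15, "dy": 0.0, "dz": -1, "ax": 0.0, "ay": 0.0, "az": 0.0}]'

```text
clock: 56.35
eef_pos: [0.5485, 0.0602, 0.0424]
tcp_rot: [0.004, -0.0, 1.0, -0.001]
contact_force: [4.0, -4.9, 0.6]
gripper_width: 0.228
grasp_force: 88.3
```

```bash
python3 - <<'E'
from plan import *
save(np.array([544.9,61.2,39.9]),rot(0,90))
go([(532.9,61.2,40,0,90,10,1),(532.9,61.2,90,0,90,10,1)],mm=13)
go([(532.9,-185,90,0,90,10),(568,-230.5,90,0,91,10,2),(568,-230.5,40,0,91,10,1)],mm=25)
E
```

```text
[{"claw": 10, "dx": 12.0, "dy": 0.0, "dz": 0.0, "ax": 0.0, "ay": 0.0, "az": 0.0}, {"claw": 10, "dx": 12.0, "dy": 0.0, "dz": 0.0, "ax": 0.0, "ay": 0.0, "az": 0.0}, {"claw": 10, "dx": 12.0, "dy": 0.0, "dz": -12.5, "ax": 0.0, "ay": 0.0, "az": 0.0}, {"claw": 10, "dx": 12.0, "dy": 0.0, "dz": -25.0, "ax": 0.0, "ay": 0.0, "az": 0.0}, {"claw": 10, "dx": 12.0, "dy": 0.0, "dz": -37.5, "ax": 0.0, "ay": 0.0, "az": 0.0}]
[{"claw": 10, "dx": 0.0, "dy": 0.0, "dz": -12.5, "ax": 0.0, "ay": 0.0, "az": 0.0}, {"claw": 10, "dx": 0.0, "dy": 0.0, "dz": -12.5, "ax": 0.0, "ay": 0.0, "az": 0.0}]
end [532.9  61.2  89.9] [0. 0. 1. 0.]
[{"claw": 10, "dx": 0.0, "dy": -24.5, "dz": 0.0, "ax": 0.0, "ay": 0.0, "az": 0.0}, {"claw": 10, "dx": 0.0, "dy": -49.0, "dz": 0.0, "ax": 0.0, "ay": 0.0, "az": 0.0}, {"claw": 10, "dx": 0.0, "dy": -74.0, "dz": 0.0, "ax": 0.0, "ay": 0.0, "az": 0.0}, {"claw": 10, "dx": 0.0, "dy": -98.5, "dz": 0.0, "ax": 0.0, "ay": 0.0, "az": 0.0}, {"claw": 10, "dx": 0.0, "dy": -123.0, "dz": 0.0, "ax": 0.0, "ay": 0.0, "az": 0.0}]
[{"claw": 10, "dx": 0.0, "dy": -24.5, "dz": 0.0, "ax": 0.0, "ay": 0.0, "a
[... 375 characters left out ...]
.5, "dz": 0.0, "ax": 0.0, "ay": 0.0, "az": -0.006}, {"claw": 10, "dx": -23.5, "dy": -30.5, "dz": 0.0, "ax": 0.0, "ay": 0.0, "az": -0.012}, {"claw": 10, "dx": -35.0, "dy": -45.5, "dz": 0.0, "ax": 0.0, "ay": 0.0, "az": -0.017}, {"claw": 10, "dx": -35.0, "dy": -45.5, "dz": 0.0, "ax": 0.0, "ay": 0.0, "az": -0.017}, {"claw": 10, "dx": -35.0, "dy": -45.5, "dz": 0.0, "ax": 0.0, "ay": 0.0, "az": -0.017}]
[{"claw": 10, "dx": 0.0, "dy": 0.0, "dz": 25.0, "ax": 0.0, "ay": 0.0, "az": 0.0}, {"claw": 10, "dx": 0.0, "dy": 0.0, "dz": 50.0, "ax": 0.0, "ay": 0.0, "az": 0.0}, {"claw": 10, "dx": 0.0, "dy": 0.0, "dz": 50.0, "ax": 0.0, "ay": 0.0, "az": 0.0}]
end [ 567.9 -230.3   39.9] [ 0.    -0.008  1.     0.   ]
```

>>> servo_tool --rows '[{"claw": 10, "dx": 6.0, "dy": 0.0, "dz": 0.0, "ax": 0.0, "ay": 0.0, "az": 0.0}, {"claw": 10, "dx": 12.0, "dy": 0.0, "dz": 0.0, "ax": 0.0, "ay": 0.0, "az": 0.0}, {"claw": 10, "dx": 12.0, "dy": 0.0, "dz": -12.5, "ax": 0.0, "ay": 0.0, "az": 0.0}, {"claw": 10, "dx": 12.0, "dy": 0.0, "dz": -25.0, "ax": 0.0, "ay": 0.0, "az": 0.0}, {"claw": 10, "dx": 12.0, "dy": 0.0, "dz": -37.5, "ax": 0.0, "ay": 0.0, "az": 0.0}]'

```text
clock: 56.85
eef_pos: [0.5326, 0.0617, 0.0784]
tcp_rot: [-0.0, -0.0, 1.0, 0.0]
contact_force: [-0.3, 0.5, -3.2]
gripper_width: 0.23
grasp_force: 88.3
```

>>> servo_tool --rows '[{"claw": 10, "dx": 0.0, "dy": 0.0, "dz": -12.5, "ax": 0.0, "ay": 0.0, "az": 0.0}, {"claw": 10, "dx": 0.0, "dy": 0.0, "dz": -12.5, "ax": 0.0, "ay": 0.0, "az": 0.0}]'

```text
clock: 57.05
eef_pos: [0.5352, 0.0614, 0.0931]
tcp_rot: [0.003, -0.0, 1.0, 0.0]
contact_force: [0.8, 0.4, -3.5]
gripper_width: 0.231
grasp_force: 88.4
```

```bash
python3 pitch.py side15 .061 .108
```

```text
0.435 43 ztop 0.1361 zmed 0.1146 y 0.0686
0.45 72 ztop 0.1368 zmed 0.115 y 0.0686
0.465 55 ztop 0.1201 zmed 0.1132 y 0.0692
0.48 55 ztop 0.1204 zmed 0.1135 y 0.0705
0.495 53 ztop 0.1193 zmed 0.1123 y 0.0699
0.51 54 ztop 0.1192 zmed 0.1127 y 0.0699
0.525 37 ztop 0.1252 zmed 0.1111 y 0.0741
0.54 45 ztop 0.1364 zmed 0.1145 y 0.0761
0.555 54 ztop 0.1184 zmed 0.114 y 0.07
0.57 53 ztop 0.121 zmed 0.1139 y 0.0708
0.585 58 ztop 0.1212 zmed 0.1141 y 0.0704
0.6 32 ztop 0.1211 zmed 0.1133 y 0.0702
0.615 46 ztop 0.1166 zmed 0.1119 y 0.0661
0.63 48 ztop 0.1148 zmed 0.1111 y 0.0621
0.645 39 ztop 0.1133 zmed 0.111 y 0.0593
0.66 21 ztop 0.1121 zmed 0.1106 y 0.0578
[ 0.4445746  -0.53331067 -2.99449455] [0.53433303 0.06136248 0.09188458]
```

>>> servo_tool --rows '[{"claw": 10, "dx": 0.0, "dy": -24.5, "dz": 0.0, "ax": 0.0, "ay": 0.0, "az": 0.0}, {"claw": 10, "dx": 0.0, "dy": -49.0, "dz": 0.0, "ax": 0.0, "ay": 0.0, "az": 0.0}, {"claw": 10, "dx": 0.0, "dy": -74.0, "dz": 0.0, "ax": 0.0, "ay": 0.0, "az": 0.0}, {"claw": 10, "dx": 0.0, "dy": -98.5, "dz": 0.0, "ax": 0.0, "ay": 0.0, "az": 0.0}, {"claw": 10, "dx": 0.0, "dy": -123.0, "dz": 0.0, "ax": 0.0, "ay": 0.0, "az": 0.0}]'

```text
clock: 57.6
eef_pos: [0.5322, -0.0625, 0.0894]
tcp_rot: [-0.001, -0.0, 1.0, 0.0]
contact_force: [0.4, -0.8, -4.0]
gripper_width: 0.227
grasp_force: 88.6
```

>>> servo_tool --rows '[{"claw": 10, "dx": 0.0, "dy": -24.5, "dz": 0.0, "ax": 0.0, "ay": 0.0, "az": 0.0}, {"claw": 10, "dx": 0.0, "dy": -49.5, "dz": 0.0, "ax": 0.0, "ay": 0.0, "az": 0.0}, {"claw": 10, "dx": 0.0, "dy": -74.0, "dz": 0.0, "ax": 0.0, "ay": 0.0, "az": 0.0}, {"claw": 10, "dx": 0.0, "dy": -98.5, "dz": 0.0, "ax": 0.0, "ay": 0.0, "az": 0.0}, {"claw": 10, "dx": 0.0, "dy": -123.0, "dz": 0.0, "ax": 0.0, "ay": 0.0, "az": 0.0}]'

```text
clock: 58.1
eef_pos: [0.5322, -0.1854, 0.0892]
tcp_rot: [-0.001, -0.0, 1.0, 0.001]
contact_force: [-0.1, -0.2, -3.6]
gripper_width: 0.227
grasp_force: 88.6
```

>>> servo_tool --rows '[{"claw": 10, "dx": -11.5, "dy": -15.5, "dz": 0.0, "ax": 0.0, "ay": 0.0, "az": -0.006}, {"claw": 10, "dx": -23.5, "dy": -30.5, "dz": 0.0, "ax": 0.0, "ay": 0.0, "az": -0.012}, {"claw": 10, "dx": -35.0, "dy": -45.5, "dz": 0.0, "ax": 0.0, "ay": 0.0, "az": -0.017}, {"claw": 10, "dx": -35.0, "dy": -45.5, "dz": 0.0, "ax": 0.0, "ay": 0.0, "az": -0.017}, {"claw": 10, "dx": -35.0, "dy": -45.5, "dz": 0.0, "ax": 0.0, "ay": 0.0, "az": -0.017}]'

```text
clock: 58.6
eef_pos: [0.5672, -0.2298, 0.0892]
tcp_rot: [-0.001, -0.008, 1.0, 0.001]
contact_force: [-0.4, -0.4, -4.1]
gripper_width: 0.226
grasp_force: 88.7
```

>>> servo_tool --rows '[{"claw": 10, "dx": 0.0, "dy": 0.0, "dz": 25.0, "ax": 0.0, "ay": 0.0, "az": 0.0}, {"claw": 10, "dx": 0.0, "dy": 0.0, "dz": 50.0, "ax": 0.0, "ay": 0.0, "az": 0.0}, {"claw": 10, "dx": 0.0, "dy": 0.0, "dz": 53.0, "ax": 0.0, "ay": 0.0, "az": 0.0}, {"claw": 10, "dx": 0.0, "dy": 0.0, "dz": 57.0, "ax": 0.0, "ay": 0.0, "az": 0.0}, {"claw": 10, "dx": 0.0, "dy": 0.0, "dz": 57.0, "ax": 0.0, "ay": 0.0, "az": 0.0}]'

```text
clock: 59.1
eef_pos: [0.5677, -0.2297, 0.0333]
tcp_rot: [-0.0, -0.009, 1.0, 0.0]
contact_force: [0.1, 0.6, -3.4]
gripper_width: 0.234
grasp_force: 88.7
```

>>> servo_tool --rows '[{"claw": 10, "dx": 0.0, "dy": 0.0, "dz": 1.5, "ax": 0.0, "ay": 0.0, "az": 0.0}, {"claw": 10, "dx": 0.0, "dy": 0.0, "dz": 3, "ax": 0.0, "ay": 0.0, "az": 0.0}, {"claw": 10, "dx": 0.0, "dy": 0.0, "dz": 4, "ax": 0.0, "ay": 0.0, "az": 0.0}, {"claw": 10, "dx": 0.0, "dy": 0.0, "dz": 4.5, "ax": 0.0, "ay": 0.0, "az": 0.0}, {"claw": 10, "dx": 0.0, "dy": 0.0, "dz": 4.5, "ax": 0.0, "ay": 0.0, "az": 0.0}]'

```text
clock: 59.6
eef_pos: [0.569, -0.2313, 0.0302]
tcp_rot: [0.001, -0.009, 1.0, -0.001]
contact_force: [-1.6, -1.1, 4.2]
gripper_width: 0.23
grasp_force: 89.7
```

>>> servo_tool --rows '[{"claw": 40, "dx": 0.0, "dy": 0.0, "dz": 0, "ax": 0.0, "ay": 0.0, "az": 0.0}, {"claw": 40, "dx": 0.0, "dy": 0.0, "dz": 0, "ax": 0.0, "ay": 0.0, "az": 0.0}, {"claw": 40, "dx": 0.0, "dy": 0.0, "dz": 0, "ax": 0.0, "ay": 0.0, "az": 0.0}, {"claw": 40, "dx": 0.0, "dy": 0.0, "dz": -20, "ax": 0.0, "ay": 0.0, "az": 0.0}, {"claw": 40, "dx": 0.0, "dy": 0.0, "dz": -55, "ax": 0.0, "ay": 0.0, "az": 0.0}]'

```text
clock: 60.1
eef_pos: [0.565, -0.2285, 0.0804]
tcp_rot: [-0.004, -0.009, 1.0, 0.002]
contact_force: [0.0, -0.5, 0.8]
gripper_width: 0.469
grasp_force: 0.0
```

>>> servo_tool --rows '[{"claw": 40, "dx": 0.0, "dy": 0.0, "dz": -40, "ax": 0.0, "ay": 0.0, "az": 0.0}, {"claw": 40, "dx": 0.0, "dy": 20, "dz": -80, "ax": 0.0, "ay": 0.0, "az": 0.0}, {"claw": 40, "dx": 0.0, "dy": 50, "dz": -110, "ax": 0.0, "ay": 0.0, "az": 0.0}, {"claw": 40, "dx": 0.0, "dy": 90, "dz": -130, "ax": 0.0, "ay": 0.0, "az": 0.0}, {"claw": 40, "dx": 0.0, "dy": 130, "dz": -150, "ax": 0.0, "ay": 0.0, "az": 0.0}]'

```text
clock: 60.6
eef_pos: [0.5658, -0.0992, 0.2351]
tcp_rot: [0.001, -0.008, 1.0, 0.0]
contact_force: [1.1, 0.2, 0.2]
gripper_width: 0.471
grasp_force: 0.0
```

>>> servo_tool --rows '[{"claw": 40, "dx": 0.0, "dy": 0.0, "dz": 0, "ax": 0.0, "ay": 0.0, "az": 0.0}, {"claw": 40, "dx": 0.0, "dy": 0.0, "dz": 0, "ax": 0.0, "ay": 0.0, "az": 0.0}, {"claw": 40, "dx": 0.0, "dy": 0.0, "dz": 0, "ax": 0.0, "ay": 0.0, "az": 0.0}]'

```text
clock: 60.9
eef_pos: [0.5651, -0.1008, 0.2325]
tcp_rot: [-0.001, -0.008, 1.0, 0.0]
contact_force: [0.1, 0.2, -0.3]
gripper_width: 0.469
grasp_force: 0.0
```

```bash
python3 - <<'E'
from h import *
shot('scene','scene16'); shot('side','side16'); o=manip.get_obs(); print(o['clock'],o['eef_pos'],o['contact_force'])
s=S('scene16'); P=s.cloud(); x,y,z=P[...,0],P[...,1],P[...,2]
for y0 in(-.231,-.291):
    for nm in('scene16','side16'):
        t=S(nm); Q=t.cloud(); m=(abs(Q[...,1]-y0)<.016)&(Q[...,0]>.455)&(Q[...,0]<.65)&(Q[...,2]>.049)&(Q[...,2]<.062); q=Q[m]
        if len(q)>10: print(y0,nm,len(q),'x',np.percentile(q[:,0],[1,99]).round(4),'z95',np.percentile(q[:,2],95).round(4),'dir',cv2.fitLine((q[:,:2]*1000).astype(np.float32),cv2.DIST_HUBER,0,.01,.01).ravel()[:2])
t=S('side16'); Q=t.cloud(); x,y,z=Q[...,0],Q[...,1],Q[...,2]
m=(y>.2)&(y<.4)&(x>.38)&(x<.66)&(z>.011)&(z<.021); print('lap',cv2.minAreaRect((Q[m][:,:2]*1000).astype(np.float32)),np.median(Q[m][:,2]))
m=(x>.615)&(x<.66)&(y>.03)&(y<.1)&(z>.08); print('beam',np.median(Q[m][:,2]))
a=cv2.imread('pics/scene16.png')[180:380,200:480]; cv2.imwrite('pics/c16.png',cv2.resize(a,None,fx=2.8,fy=2.8))
E
```

```text
61.0 [ 0.56498318 -0.10126979  0.23214183] [ 0.2555391   0.25207084 -0.11487121]
-0.231 scene16 391 x [0.4671 0.6329] z95 0.0565 dir [0.9997652  0.02166792]
-0.231 side16 189 x [0.4694 0.6079] z95 0.0569 dir [0.9999712  0.00758589]
-0.291 scene16 425 x [0.4683 0.633 ] z95 0.0569 dir [0.9997561  0.02208411]
-0.291 side16 179 x [0.4776 0.635 ] z95 0.0569 dir [0.9997779  0.02107335]
lap ((515.78369140625, 291.4931640625), (200.18894958496094, 44.449440002441406), 5.852108001708984) 0.016139221911434576
beam 0.11103478824293034
```

View pics/c16.png

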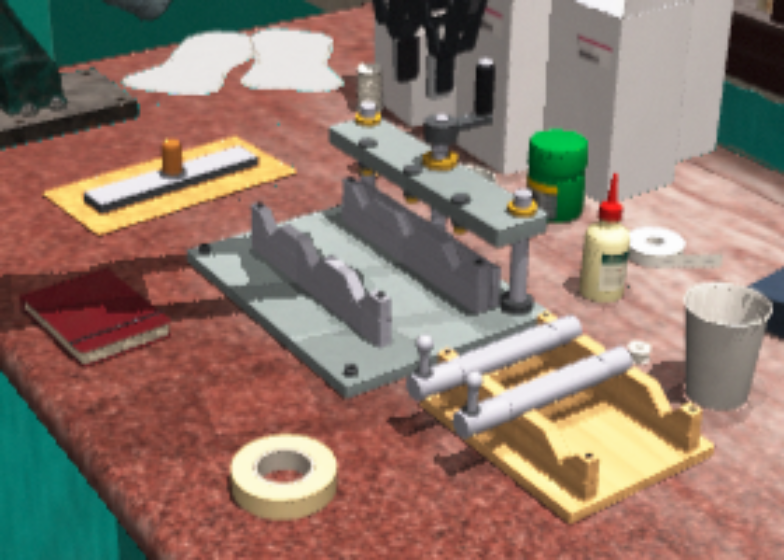

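The picture shows both rams level in the left and middle notches of the rack, at about (500,350) and (545,385). The lap lies flat on its mat at (172,175), the beam is up and the crank points along +x. I'm handing the job in.

```bash
python3 -c "
from station import manip
print(manip.close_job())"
```

```text
the job is handed in; nothing more can be done
None
```

I handed the job in at about 61 s with every step carried out, but no verdict came back. In the last images both rams (the middle groove was empty) lie in rack notches, the lap is flat on its mat, the beam is up, and the bystanders look unmoved. The one risk: the fingers caught the fixture's front rail while I drew out the first ram, with a measured force of about 60 N, which could count against the 40 N limit if fingers are included.

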